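# Clamp sectional dental models with a counted crank and burnish the seam

### The job

Stand every blue-based sectional model upright in the jig's trough, one to a bay with its long side along the fence, then wind the jig's crank exactly three full turns clockwise (seen from above), never more, so that the handle ends where it began. Then take the burnisher and draw its tip slowly (about 2 cm/s), touching or just above the edge, along the dark seam on the fence from the red dot to the green dot, and stand it back in its white stand with the collar down on the block. Leave the other things on the bench alone.

Things in the scene. Friction and masses are not known exactly. Their poses are not given: they have to be found in the camera images.
- model_a: sectional dental model (two or three of model_a to _d are present, all alike; None if absent): blue base 44 (x) x 60 (y) x 20 mm high; on it, centred, a cream stone block 26 (x) x 54 (y) mm from 20 to 48 mm height (to be gripped across its 26 mm, from above), rounded teeth on top to 57 mm; about 0.14 kg, mostly in the base. Origin at the centre of its underside, z up.
- model_b: sectional dental model (two or three of model_a to _d are present, all alike; None if absent): blue base 44 (x) x 60 (y) x 20 mm high; on it, centred, a cream stone block 26 (x) x 54 (y) mm from 20 to 48 mm height (to be gripped across its 26 mm, from above), rounded teeth on top to 57 mm; about 0.14 kg, mostly in the base. Origin at the centre of its underside, z up.
- model_c: sectional dental model (two or three of model_a to _d are present, all alike; None if absent): blue base 44 (x) x 60 (y) x 20 mm high; on it, centred, a cream stone block 26 (x) x 54 (y) mm from 20 to 48 mm height (to be gripped across its 26 mm, from above), rounded teeth on top to 57 mm; about 0.14 kg, mostly in the base. Origin at the centre of its underside, z up.
- model_d: sectional dental model (two or three of model_a to _d are present, all alike; None if absent): blue base 44 (x) x 60 (y) x 20 mm high; on it, centred, a cream stone block 26 (x) x 54 (y) mm from 20 to 48 mm height (to be gripped across its 26 mm, from above), rounded teeth on top to 57 mm; about 0.14 kg, mostly in the base. Origin at the centre of its underside, z up.
- jig: clamping jig bolted to the bench, base plate 10 mm thick (x -58..168, y -125..125 mm). Origin on the bench below the middle of the trough, z up. Trough floor 10 mm above the bench. On the trough's -x side the fixed grey fence: inner face at x = -30 mm, 18 mm thick, top 30 mm above the bench (level with the top of a seated model's blue base). On its +x side the jaw; behind it the gearbox and crank.
- jaw (a joint): travel (m) of the dark steel jaw, 20 mm high above the trough floor, face at jig x = +30 mm at 0; the crank drives it 5 mm per turn towards the fence (face at +15 mm after three turns: 1 mm of play on the models, which it pushes towards the fence). Moved by the crank only.
- crank_axis (a point): point on the crank's vertical axis, 78 mm above the bench, at jig x = 120 mm; below it the blue gearbox, x 85..155, y -40..40 mm in the jig's frame, top 60 mm above the bench
- crank (a joint): rotation of the crank (rad) about its vertical axis, growing clockwise seen from above; within 0.15 of 0 at the start, arm along the jig's +y; 2 pi per turn, no stop before 5 turns; stays where it is left; 2 to 3 N at the grip turn it. Arm 55 mm from axis to grip, its top 77 mm above the bench.
- crank_grip (a point): centre of the crank's upright red round grip, 24 mm in diameter, 45 mm tall (78 to 123 mm above the bench; this point at 103 mm), turning freely on its own pin: it can be held from above without turning the wrist
- burnisher: burnisher, an upright stylus 132 mm long, about 60 g: steel point (2 mm radius at the end, 7 mm from 35 mm up), black collar 32 mm across from 50 to 56 mm above the tip, yellow square handle 16 x 16 mm (sides along its x and y) from 56 to 132 mm. Origin at the tip, z towards the handle. It starts upright in its stand.
- stand: fixed white block 80 x 80 x 60 mm with an upright through hole of 22 mm diameter in the middle; the burnisher hangs in it by its collar, tip 10 mm above the bench. Origin at the centre of its underside.
- bay2 (a point): centre of the trough floor in the middle of three bays, 10 mm above the bench, axes of the jig; the other bays are centred 75.5 mm to either side along its y. A bay is 73 mm wide (y) between ribs 3 mm thick and 6 mm high, and 60 mm (x) between fence and open jaw; it takes one model, its 60 mm side along the fence, either way round
- seam1 (a point): point 1 of 5 on the seam: the straight top inner edge of the fence (dark line) where models meet it, 30 mm above the bench, points 50 mm apart, beside the red dot (start)
- seam2 (a point): point 2 of 5 on the seam: the straight top inner edge of the fence (dark line) where models meet it, 30 mm above the bench, points 50 mm apart
- seam3 (a point): point 3 of 5 on the seam: the straight top inner edge of the fence (dark line) where models meet it, 30 mm above the bench, points 50 mm apart
- seam4 (a point): point 4 of 5 on the seam: the straight top inner edge of the fence (dark line) where models meet it, 30 mm above the bench, points 50 mm apart
- seam5 (a point): point 5 of 5 on the seam: the straight top inner edge of the fence (dark line) where models meet it, 30 mm above the bench, points 50 mm apart, beside the green dot (finish)
- arch_model: bystander: full dental arch of cream stone on a blue base, 70 x 80 x 40 mm, origin at the centre of its underside; leave alone
- pink_denture: bystander: pink arch on a white base, 70 x 80 x 40 mm, origin at the centre of its underside; leave alone
- articulator: bystander: white jaw articulator, 100 x 110 x 130 mm, origin at the centre of its underside; leave alone
- mixing_bowl: bystander: green bowl, 104 mm across, 65 mm high, origin at the centre of its underside; leave alone
- wax_box: bystander: carton 100 x 70 x 35 mm, origin at the centre of its underside; leave alone
- spray: bystander: clear bottle, 56 mm across, 150 mm high, origin at the centre of its underside; leave alone
- spatula: bystander: spatula lying flat on the bench, origin at its underside; leave alone
There are look-alikes about, which are no part of the job. Leave any yellow look-alike of the stand alone. Leave any purple look-alike of the model_a alone.

How it is judged:
By the outcome, as a careful person would: the job done as asked, in the order asked, and still so for the second after the job is handed in, with the robot touching nothing.
Of model_a, model_b, model_c, model_d only 2 to 3 are there at a start; the rules pass over those that are not, and their reading is None.
At some moment in a run one of model_a, model_b, model_c, model_d may be knocked a few centimetres aside while the robot is not near it.
Once in a run the grip may slacken for a moment while it holds something.
It also fails if it takes over 210 s, if anything falls off the work surface, if the arm or the gripper's body presses on something with over 40 N, if the wrist force passes 120 N, or if a joint passes its speed limit or range.

### The arm

A 7-joint arm with a two-finger parallel gripper is mounted at the origin on the work surface. World frame = base frame: x ahead of the robot, y to its left, z up, the work surface at z = 0. Lengths are in mm, angles in rad, forces in N, time in s.
With the tool pointing down it reaches from about 350 to 775 mm from the base axis. Payload 3.1 kg.
Tool frame: the origin (TCP) lies at the very end of the fingers, on their centre line; the grasp point (between the pads) lies 19 mm behind it; y points along the fingers, x is the direction in which the jaws open and shut, and the axes are right-handed (so a half turn about y gives the same grasp; the last joint's range is limited). The gripper opens to 85 mm and grips with 20 to 120 N. Pads are 22 mm wide; open, the fingers measure 114 mm over their backs; the gripper's body (76 mm by 85 mm) begins 54 mm behind the grasp point. The pads swing forward as they close: fully open they stand 13 mm farther back than shut.
Start: joints at [-1.33, 0.311, 0.014, 1.512, -0.004, 1.319, -0.027], TCP at [153.447, 528.177, 231.304] pointing down, gripper open.
Joint ranges: [-2.7, 2.7], [-0.3, 1.91], [-1.27, 1.3], [0.12, 2.57], [-1.44, 4.58], [0.2, 2.03], [-3.05, 3.05]. Speed limits (rad/s): [2.79, 2.79, 3.14, 3.14, 3.14, 3.14, 3.14].

### API

Orientations are given as a unit quaternion [x, y, z, w].
In Python, from plant import get_state, read_camera, finish_job gives the robot as it stands.
- The arm moves only by the tool step_arm, never from a script. Its argument "commands" is a list of rows, each an object of numbers: "dx", "dy", "dz": the shift along the tool's x, y, z in mm; "ax", "ay", "az": the turn, a rotation vector about the tool's x, y, z in degrees; "fingers": the finger opening in mm, from 0 to 85.4. In form: [{"dx": .., "dy": .., "dz": .., "ax": .., "ay": .., "az": .., "fingers": ..}, ...]. A call has 1 to 5 rows; each row shifts and turns the pose as measured when the row begins, along the tool's axes as they then stand; what a row does not reach is not made up. A row lasts 1/12 s, in which the tool goes at most 41.7 mm and 7.16 degrees, less where a joint would pass 70% of its speed; a pose out of reach is approached as far as the arm can. A call with a gripper value outside its range is refused whole. The fingers move at their own pace and stop on an object; the grip force is fixed at half the most. Time passes only in rows, so rows that do not move let the fingers close. It gives the time, the measured TCP pose, the force and the opening at its end, in the units of the state.
- get_state(): the state, without advancing time (a new reading comes with each control period).
- read_camera(name): name is "side" or "top" or "wrist"; returns a dict with "frame" (400x640x3 uint8, red, green, blue), "depth" (400x640 float32, mm along the optical axis (not along the pixel's ray), 0 where there is no reading), "fx", "fy", "cx", "cy" (pixels), "R" (3x3) and "t" (3): a world point X has camera coordinates R X + t; the wrist camera has in their place "hand_eye" (4x4, takes a point from camera to tool coordinates, whose origin is the TCP and whose axes are the tool frame's). Camera axes: x right, y down, z forward; pixel columns grow to the right and rows downward; lengths in mm; the calibration is good to about 2 mm. A picture is of the moment at which its call begins: read the wrist's pose just before it.
- finish_job(): hands the job in, once; it reports no verdict.
The state is a dict: "time": time; "joints": joint angles; "qd": joint speeds; "effort": joint torques, N m; "eef_pos": TCP position; "tcp_rot": TCP orientation; "wrist_force": force on the tool from outside, world axes, zero at the start; "ft_torque": the same for the moment, N m; "opening": finger opening in mm.
Only numpy, scipy, OpenCV 4.12 (cv2) and the standard library are available. Lean on these libraries where they do the work, as an engineer would, in place of code of your own. Each camera call takes 0.05 s, during which the arm holds its last target.

## Working session

There is one attempt and no reset: what is moved stays moved. The work goes in short steps, Python scripts to look and compute and a tool call to move; the robot and the scene stay as the last step left them, time stands still between calls to the robot, and variables do not carry over. Pictures are saved under pics/ and viewed, and the job is handed in when it is done.

Besides the shell and the picture viewer there is one more tool, called after "Call:" by a JSON object that holds its "op" and its "data", one argument or row to a line. step_arm: Moves the arm, as the interface text tells. Its arguments: {"type":"object","properties":{"commands":{"type":"array"}},"required":["commands"]}

```bash
ls; mkdir -p pics
cat > h.py <<'E'
import numpy as np, cv2, json
from plant import get_state, read_camera
def snap(n,fn=None):
    c=read_camera(n); 
    if fn: cv2.imwrite('pics/'+fn, cv2.cvtColor(c['frame'],cv2.COLOR_RGB2BGR))
    return c
E
python3 - <<'E'
from h import *
s=get_state(); print(s)
for n in ['side','top','wrist']:
    c=snap(n,n+'0.png'); np.savez(n+'0.npz',**c); print(n,{k:(v if k not in('frame','depth') else v.shape) for k,v in c.items()})
E
```

```text
pics
{'time': 0.0, 'joints': array([-1.32969671,  0.31171355,  0.01400953,  1.51309429, -0.00438793,
        1.31917677, -0.02720304]), 'qd': array([-1.99306896e-03,  1.00480292e-04,  6.63617545e-05, -1.15475382e-03,
       -3.80809444e-04,  4.71943966e-04,  5.35787499e-04]), 'effort': array([-4.49870440e-04, -3.79912055e+01,  1.45677282e-01, -2.30593425e+01,
        1.21395051e-02,  1.35577659e-02, -9.88345406e-07]), 'eef_pos': array([153.27075567, 527.44311871, 230.21273247]), 'tcp_rot': array([ 0.56599407,  0.42391916, -0.42520473, -0.56492849]), 'wrist_force': array([-0.57905606,  0.24961328, -0.42020207]), 'ft_torque': array([ 0.03402348,  0.02040246, -0.00646496]), 'opening': 85.25958036616989}
side {'frame': (400, 640, 3), 'depth': (400, 640), 'fx': 517.2683981762534, 'fy': 517.2683981762534, 'cx': 311.28274730393326, 'cy': 190.42216524887417, 'R': array([[-0.96256179, -0.2703614 , -0.01948112],
       [-0.15102299,  0.59458778, -0.78971984],
       [ 0.225093  , -0.75721205, -0.61315826]]), 't': array([ 475.26371428,  134.56639163, 1411.4025076 ])}
top {'frame': (400, 640, 3)
[... 177 characters left out ...]
06999e-03],
       [-9.82820117e-01, -2.48461850e-02, -1.82885986e-01],
       [ 1.82948040e-01, -2.28433609e-04, -9.83122557e-01]]), 't': array([  26.32925395,  509.30277987, 1089.92065948])}
wrist {'frame': (400, 640, 3), 'depth': (400, 640), 'fx': 288.36969654135794, 'fy': 288.36969654135794, 'cx': 316.0860209078924, 'cy': 200.4295481472916, 'hand_eye': array([[ 9.99999415e-01,  4.12467814e-04, -9.99755473e-04,
        -4.27806505e-01],
       [ 1.07755144e-03, -3.01078986e-01,  9.53598597e-01,
        -1.41297559e+02],
       [ 9.23233654e-05, -9.53599116e-01, -3.01079254e-01,
         7.70791806e+01],
       [ 0.00000000e+00,  0.00000000e+00,  0.00000000e+00,
         1.00000000e+00]])}
```

View pics/side0.png

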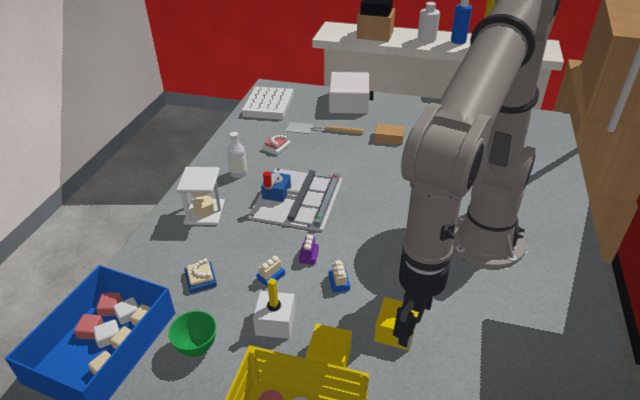

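View pics/top0.png

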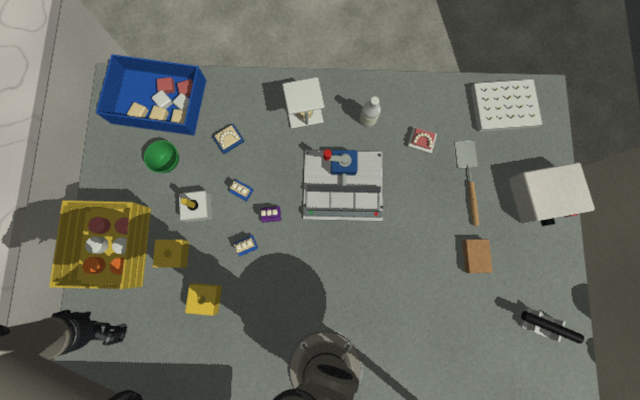

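View pics/wrist0.png

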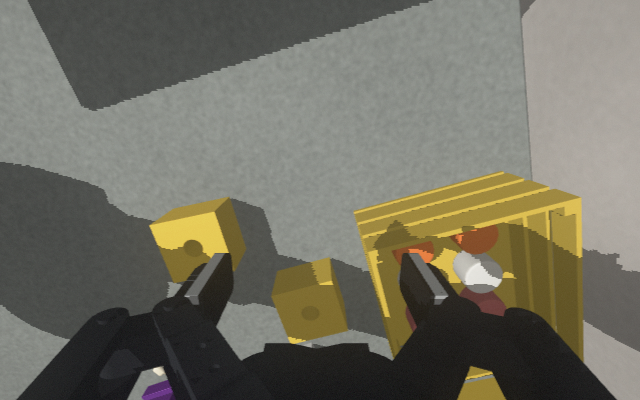

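```bash
cat >> h.py <<'E'
def load(fn): return dict(np.load(fn))
def ray(c,u,v):
    d=np.array([(u-c['cx'])/c['fx'],(v-c['cy'])/c['fy'],1.]); R=c['R'];t=c['t']
    return -R.T@t, R.T@d
def onz(c,u,v,z):
    o,d=ray(c,u,v); return o+d*(z-o[2])/d[2]
def dep(c,u,v):
    o,d=ray(c,u,v); return o+d*c['depth'][int(round(v)),int(round(u))]
def cloud(c):
    v,u=np.mgrid[0:400,0:640]; z=c['depth']
    p=np.stack([(u-c['cx'])/c['fx']*z,(v-c['cy'])/c['fy']*z,z],-1)
    return (p-c['t'])@c['R']
def proj(c,X):
    p=c['R']@np.array(X,float)+c['t']; return c['cx']+c['fx']*p[0]/p[2], c['cy']+c['fy']*p[1]/p[2]
def wristcam(s,c):
    from scipy.spatial.transform import Rotation as Ro
    Rt=Ro.from_quat(s['tcp_rot']).as_matrix(); H=c['hand_eye']
    Rw=Rt@H[:3,:3]; tw=Rt@H[:3,3]+s['eef_pos']
    c['R']=Rw.T; c['t']=-Rw.T@tw; return c
def crop(c,x0,y0,w,h,k,fn):
    im=c['frame'][y0:y0+h,x0:x0+w]; im=cv2.resize(im,None,fx=k,fy=k,interpolation=cv2.INTER_CUBIC)
    cv2.imwrite('pics/'+fn,cv2.cvtColor(im,cv2.COLOR_RGB2BGR))
E
python3 - <<'E'
from h import *
t=load('top0.npz'); s=load('side0.npz')
crop(t,160,120,240,140,3,'tc.png'); crop(s,180,150,190,190,3,'sc.png')
P=cloud(t)
# depth heights sample
for n,(u,v) in dict(bench=(280,235),jigfenceR=(376,214),green=(310,213),m1=(239,188),m2=(245,244),stand=(205,198),gear=(345,172),grip=(327,154),tro=(345,200)).items(): print(n,dep(t,u,v).round(1))
for n,(u,v) in dict(grip=(267,178),m1=(270,265),m2=(339,268),stand=(262,318),burn=(273,282),purple=(309,241)).items(): print('s',n,dep(s,u,v).round(1))
E
```

```text
bench [3.845e+02 1.479e+02 2.000e-01]
jigfenceR [ 453.3 -146.8   35.8]
green [452.   55.6  30.6]
m1 [520.1 273.6  55.1]
m2 [351.3 244.8  57.6]
stand [485.2 372.1  63.2]
gear [579.1 -49.1  52.4]
grip [614.1   9.5 123. ]
tro [498.4 -53.2  12.9]
s grip [614.8  23.4 114.9]
s m1 [519.9 282.4  49.1]
s m2 [350.3 256.7  57.3]
s stand [479.1 449.8  61.1]
s burn [461.  412.  142.2]
s purple [448.2 180.3  54.2]
```

View pics/tc.png

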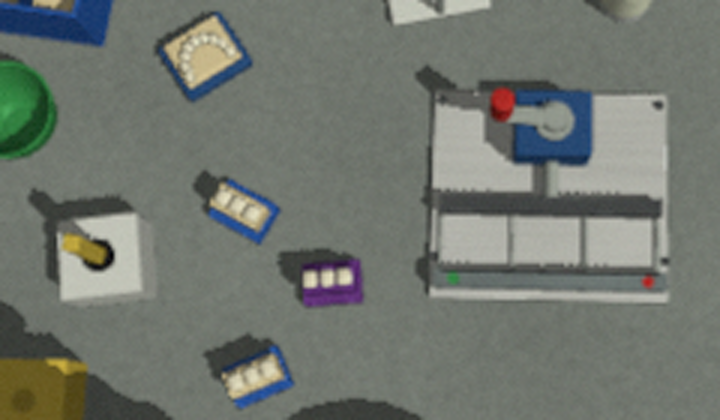

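View pics/sc.png

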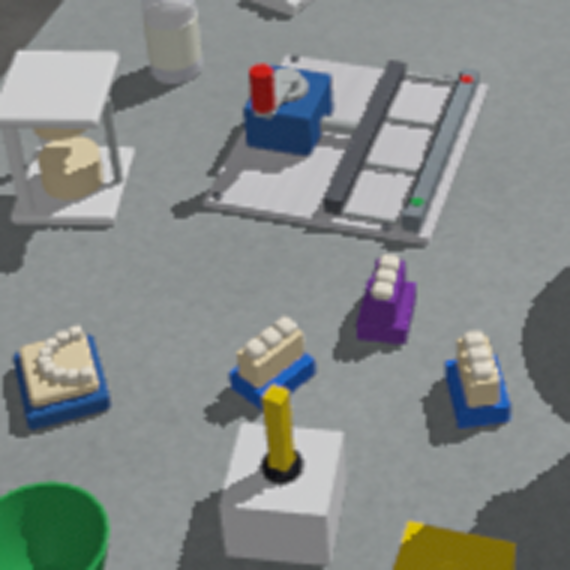

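```bash
cat >> h.py <<'E'
def hsv(c): return cv2.cvtColor(c['frame'],cv2.COLOR_RGB2HSV).astype(int)
def blobs(m,amin=4):
    n,l,st,ce=cv2.connectedComponentsWithStats(m.astype(np.uint8),connectivity=8)
    return [(st[i],ce[i],l==i) for i in range(1,n) if st[i][4]>=amin]
def tri(c1,p1,c2,p2):
    o1,d1=ray(c1,*p1);o2,d2=ray(c2,*p2)
    A=np.stack([d1,-d2],1); x=np.linalg.lstsq(A,o2-o1,rcond=None)[0]
    a=o1+d1*x[0];b=o2+d2*x[1]; return (a+b)/2,np.linalg.norm(a-b)
def masks(c):
    h=hsv(c);H,S,V=h[...,0],h[...,1],h[...,2]
    return dict(red=((H<6)|(H>174))&(S>180)&(V>90),green=(H>45)&(H<80)&(S>120)&(V>60),blue=(H>100)&(H<125)&(S>140)&(V>50),
      yellow=(H>18)&(H<32)&(S>170)&(V>90),purple=(H>128)&(H<160)&(S>120),cream=(H>8)&(H<30)&(S>30)&(S<130)&(V>120))
E
python3 - <<'E'
from h import *
t=load('top0.npz'); s=load('side0.npz')
for n,c,(x0,y0,w,h) in (('top',t,(160,120,240,140)),('side',s,(180,150,190,190))):
    M=masks(c)
    for k in M:
        m=np.zeros((400,640),bool); m[y0:y0+h,x0:x0+w]=M[k][y0:y0+h,x0:x0+w]
        for st,ce,mm in blobs(m,5): 
            z=c['depth'][mm]; P=cloud(c)[mm]; print(n,k,st,ce.round(1),np.median(P,0).round(0), P[:,2].max().round(0))
E
```

```text
top red [324 150   7  10  54] [327.1 153.9] [614.   9. 122.] 126.0
top green [160 140  19  33 466] [167.6 156.1] [626. 515.  19.] 1165.0
top green [310 211   3   3   7] [310.7 212. ] [455.  53.  31.] 35.0
top blue [160 120  37  15 392] [179.1 126.5] [710. 468.  51.] 1165.0
top blue [213 136  31  17  79] [229.9 144.6] [667. 315.  18.] 1165.0
top blue [332 150  25  24 371] [344.7 162.9] [597. -48.  60.] 1165.0
top blue [230 180  23  21  86] [241.9 191.7] [512. 270.  20.] 28.0
top blue [250 235   5   7  10] [252.1 237.5] [375. 232.  16.] 20.0
top blue [239 243  19  13  56] [248.4 249.9] [335. 240.  21.] 25.0
top yellow [182 199  13   9  49] [188.5 202.8] [462. 402. 114.] 144.0
top yellow [160 240  28  20 348] [171.5 248.9] [334. 456.  60.] 1165.0
top purple [261 207  20  15 142] [271.2 215.2] [436. 173.  23.] 52.0
top cream [171 120  10   3  21] [175.5 120.6] [739. 492.  37.] 41.0
top cream [215 126  25  23 332] [227.  136.9] [689. 327.  32.] 1165.0
top cream [230 181  19  16 155] [239.3 188.4] [520. 273.  51.] 1165.0
top cream [180 198   7   8  13] [182.2 202.4] [456. 413. 140.] 145.0

[... 754 characters left out ...]
.0
side yellow [312 324  39  16 465] [330.1 333.2] [326. 449.  60.] 65.0
side purple [299 238  19  26 289] [308.6 254.1] [441. 206.  21.] 981.0
side cream [191 193  23  24 418] [202.5 204.2] [790. 102.  41.] 981.0
side cream [197 261  14  13 124] [203.7 267.9] [687. 319.  30.] 981.0
side cream [259 260  22  19 212] [269.8 268.9] [518. 290.  42.] 981.0
side cream [332 262  14  23 160] [339.2 274.9] [346. 272.  46.] 981.0
side cream [187 264  26  21 227] [196.3 275.8] [694. 348.  30.] 981.0
side cream [275 279   4  21  24] [276.8 289.6] [457. 405.  98.] 144.0
side cream [268 290   1   5   5] [268. 292.] [474. 414. 108.] 116.0
side cream [313 323   5  10  11] [314.3 327.1] [374. 399.   1.] 60.0
```

```bash
cat >> h.py <<'E'
def rectfit(P,xy,r,z0,z1):
    P=P.reshape(-1,3); m=(np.hypot(P[:,0]-xy[0],P[:,1]-xy[1])<r)&(P[:,2]>z0)&(P[:,2]<z1)
    Q=P[m]; rc=cv2.minAreaRect(Q[:,:2].astype(np.float32)); return rc,len(Q)
E
python3 - <<'E'
from h import *
from scipy.spatial.transform import Rotation as Ro
t=load('top0.npz'); s=load('side0.npz')
P=np.concatenate([cloud(t).reshape(-1,3),cloud(s).reshape(-1,3)])
for xy in ((520,274),(350,247)):
    print(rectfit(P,xy,45,6,70),rectfit(P,xy,45,30,46))
# blue outline top view at z=20
M=masks(t)
print('rot',Ro.from_quat(get_state()['tcp_rot']).as_matrix().round(3))
# jig corners at z=10 & dots
o=lambda u,v:(160+u/3-.33,120+v/3-.33)
for n,z,(u,v) in [('TL',10,(434,95)),('TR',10,(667,95)),('BL',10,(430,296)),('BR',10,(668,302)),('green',30,(453,279)),('red',30,(648,283)),('gTL',60,(517,91)),('gTR',60,(591,93)),('gBL',60,(514,160)),('gBR',60,(588,162)),('hub',77,(556,122))]:
    print(n,onz(t,*o(u,v),z).round(1))
print('green tri',tri(t,(310.7,212),s,(318.5,216.5)))
print('grip tri',tri(t,(327.1,153.9),s,(266.9,179)))
E
```

```text
(((523.6262817382812, 277.201416015625), (64.5751953125, 57.74132537841797), 60.81133270263672), 779) (((520.742919921875, 277.98822021484375), (57.36468505859375, 28.42017936706543), 60.12421417236328), 131)
(((348.3356628417969, 249.92401123046875), (66.25218200683594, 71.90938568115234), 41.89870071411133), 788) (((348.8103332519531, 254.3821258544922), (28.98941421508789, 58.198631286621094), 24.74604034423828), 115)
rot [[ 0.279 -0.    -0.96 ]
 [ 0.96  -0.002  0.279]
 [-0.002 -1.    -0.   ]]
TL [655.1  79.7  10. ]
TR [ 661.6 -171.6   10. ]
BL [437.4  77.3  10. ]
BR [ 437.3 -170.8   10. ]
green [453.2  53.6  30. ]
red [ 454.1 -146.7   30. ]
gTL [646.3  -7.6  60. ]
gTR [646.1 -84.   60. ]
gBL [573.   -5.7  60. ]
gBR [572.8 -81.2  60. ]
hub [609.4 -46.8  77. ]
green tri (array([456.07591664,  53.66194686,  30.53255451]), np.float64(1.7487657889092076))
grip tri (array([621.55520863,   8.520984  ,  99.42071185]), np.float64(0.122768725209878))
```

```bash
cat >> h.py <<'E'
from scipy.spatial.transform import Rotation as Ro
def Rd(yaw):
    y=np.radians(yaw); x=np.array([np.cos(y),np.sin(y),0]); z=np.array([-np.sin(y),np.cos(y),0]); return np.stack([x,[0,0,-1.],z],1)
def st():
    s=get_state(); R=Ro.from_quat(s['tcp_rot']).as_matrix(); 
    print('t%.2f'%s['time'],'p',s['eef_pos'].round(1),'yaw %.1f'%np.degrees(np.arctan2(R[1,0],R[0,0])),'tilt',(R[:2,1]*57.3).round(1),'F',s['wrist_force'].round(1),'op %.1f'%s['opening'],'j7 %.2f'%s['joints'][6]); return s,R
def plan(pos,yaw,n=None,v=38.,w=6.5):
    s,R=st(); p=s['eef_pos']; Rt=Rd(yaw); d=np.array(pos)-p
    rv=(Ro.from_matrix(R.T@Rt)).as_rotvec(degrees=True)
    if n is None: n=int(np.ceil(max(np.linalg.norm(d)/v,np.linalg.norm(rv)/w)))
    Ri=R
    print('n',n)
    for i in range(n):
        dl=Ri.T@(d/n); r=rv/n; print('dx %.1f dy %.1f dz %.1f  ax %.1f ay %.1f az %.1f'%(*dl,*r)); Ri=Ri@Ro.from_rotvec(r,degrees=True).as_matrix()
E
python3 -c "
from h import *
plan((349,254,180),25)"
```

```text
t0.15 p [153.3 527.6 230.5] yaw 73.8 tilt [-0.  -0.1] F [ 0.4  0.3 -0.1] op 85.3 j7 -0.03
n 9
dx -23.1 dy 5.7 dz -29.4  ax 0.0 ay 5.4 az -0.0
dx -20.2 dy 5.6 dz -31.4  ax 0.0 ay 5.4 az -0.0
dx -17.2 dy 5.6 dz -33.2  ax 0.0 ay 5.4 az -0.0
dx -14.0 dy 5.6 dz -34.7  ax 0.0 ay 5.4 az -0.0
dx -10.6 dy 5.6 dz -35.8  ax 0.0 ay 5.4 az -0.0
dx -7.2 dy 5.6 dz -36.7  ax 0.0 ay 5.4 az -0.0
dx -3.7 dy 5.6 dz -37.2  ax 0.0 ay 5.4 az -0.0
dx -0.2 dy 5.6 dz -37.4  ax 0.0 ay 5.4 az -0.0
dx 3.4 dy 5.6 dz -37.2  ax 0.0 ay 5.4 az -0.0
```

Call:
{"op": "step_arm", "data": {
  "commands": [
    {"dx": -23, "dy": 6, "dz": -29, "ay": 5.4},
    {"dx": -20, "dy": 6, "dz": -31, "ay": 5.4},
    {"dx": -17, "dy": 6, "dz": -33, "ay": 5.4},
    {"dx": -14, "dy": 6, "dz": -35, "ay": 5.4},
    {"dx": -11, "dy": 6, "dz": -36, "ay": 5.4}
  ]
}}

```text
validation failed for argument at $.co...
```

Call:
{"op": "step_arm", "data": {
  "commands": [
    {"dx": -7, "dy": 6, "dz": -37, "ay": 5.4},
    {"dx": -4, "dy": 6, "dz": -37, "ay": 5.4},
    {"dx": 0, "dy": 6, "dz": -37, "ay": 5.4},
    {"dx": 3, "dy": 6, "dz": -37, "ay": 5.4},
    {"dx": 0}
  ]
}}

```text
validation failed for argument at $.co...
```

Run:
```python
from h import *
s,R=st(); c=wristcam(s,snap('wrist','w1.png')); np.savez('w1.npz',**c)
plan((349,254,180),25)
```

```text
t0.15 p [153.3 527.6 230.5] yaw 73.8 tilt [-0.  -0.1] F [ 0.4  0.3 -0.1] op 85.3 j7 -0.03
t0.20 p [153.3 527.7 230.6] yaw 73.8 tilt [-0.  -0.1] F [ 0.2 -0.4  0.3] op 85.3 j7 -0.03
n 9
dx -23.1 dy 5.7 dz -29.4  ax 0.0 ay 5.4 az -0.0
dx -20.3 dy 5.7 dz -31.4  ax 0.0 ay 5.4 az -0.0
dx -17.2 dy 5.6 dz -33.2  ax 0.0 ay 5.4 az -0.0
dx -14.0 dy 5.6 dz -34.7  ax 0.0 ay 5.4 az -0.0
dx -10.6 dy 5.6 dz -35.8  ax 0.0 ay 5.4 az -0.0
dx -7.2 dy 5.6 dz -36.7  ax 0.0 ay 5.4 az -0.0
dx -3.7 dy 5.6 dz -37.2  ax 0.0 ay 5.4 az -0.0
dx -0.2 dy 5.6 dz -37.4  ax 0.0 ay 5.4 az -0.0
dx 3.3 dy 5.6 dz -37.2  ax 0.0 ay 5.4 az -0.0
```

View pics/w1.png

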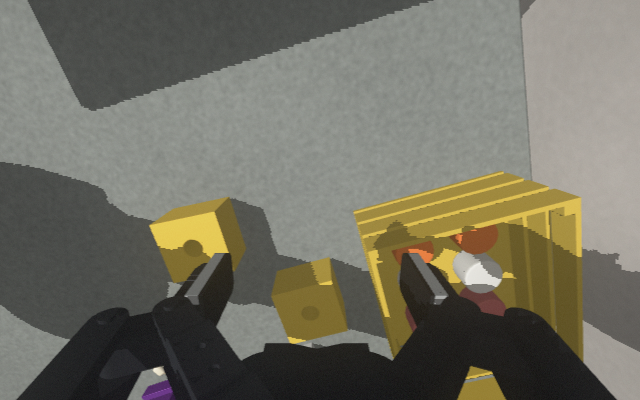

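The view is unchanged (two yellow look-alike blocks at (195,240), (310,300)): the move was refused, so every field has to be given.

Call:
{"op": "step_arm", "data": {
  "commands": [
    {"dx": -23, "dy": 6, "dz": -29, "ax": 0, "ay": 5.4, "az": 0, "fingers": 85},
    {"dx": -20, "dy": 6, "dz": -31, "ax": 0, "ay": 5.4, "az": 0, "fingers": 85},
    {"dx": -17, "dy": 6, "dz": -33, "ax": 0, "ay": 5.4, "az": 0, "fingers": 85},
    {"dx": -14, "dy": 6, "dz": -35, "ax": 0, "ay": 5.4, "az": 0, "fingers": 85},
    {"dx": -11, "dy": 6, "dz": -36, "ax": 0, "ay": 5.4, "az": 0, "fingers": 85}
  ]
}}

```text
time: 0.62
eef_pos: [255.7, 380.2, 197.9]
tcp_rot: [-0.646, -0.28, 0.282, 0.651]
wrist_force: [1.2, -0.4, -0.1]
opening: 85.0
```

Call:
{"op": "step_arm", "data": {
  "commands": [
    {"dx": -7, "dy": 6, "dz": -37, "ax": 0, "ay": 5.4, "az": 0, "fingers": 85},
    {"dx": -4, "dy": 6, "dz": -37, "ax": 0, "ay": 5.4, "az": 0, "fingers": 85},
    {"dx": 0, "dy": 6, "dz": -37, "ax": 0, "ay": 5.4, "az": 0, "fingers": 85},
    {"dx": 3, "dy": 6, "dz": -37, "ax": 0, "ay": 5.4, "az": 0, "fingers": 85},
    {"dx": 0, "dy": 0, "dz": 0, "ax": 0, "ay": 0, "az": 0, "fingers": 85}
  ]
}}

```text
time: 1.03
eef_pos: [348.2, 243.7, 170.5]
tcp_rot: [-0.691, -0.142, 0.145, 0.694]
wrist_force: [0.3, -0.5, -0.0]
opening: 85.1
```

Run:
```python
from h import *
s,R=st(); c=wristcam(s,snap('wrist','w2.png')); np.savez('w2.npz',**c)
plan((349,254,180),25)
```

```text
t1.03 p [348.2 243.7 170.5] yaw 23.4 tilt [-0.2  0.1] F [ 0.3 -0.5 -0. ] op 85.1 j7 -0.19
t1.08 p [346.3 247.2 170.9] yaw 23.7 tilt [-0.3  0.3] F [-0.2  0.5 -0.1] op 85.2 j7 -0.19
n 1
dx 5.2 dy -9.1 dz 5.3  ax -0.4 ay -1.3 az -0.2
```

View pics/w2.png

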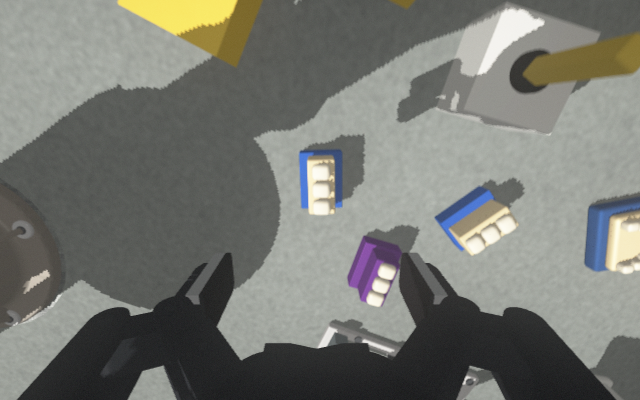

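M2 is seen at (321,182), upright in the image; M1 at (478,220); the purple look-alike at (375,270); the stand with the burnisher at (525,70).

```bash
cat >> h.py <<'E'
def model_pose(c,xy):
    P=cloud(c); M=masks(c); 
    near=(np.hypot(P[...,0]-xy[0],P[...,1]-xy[1])<55)&(c['depth']>0)
    out={}
    for nm,m in (('block',near&(P[...,2]>30)&~M['purple']),('base',near&(P[...,2]>12)&(P[...,2]<60)&~M['purple'])):
        Q=P[m][:,:2].astype(np.float32)
        if len(Q)<30: print(nm,'few',len(Q)); continue
        (cx,cy),(w,h),a=cv2.minAreaRect(Q)
        if w<h: a+=90; w,h=h,w
        a%=180
        print(nm,'c',round(cx,1),round(cy,1),'L %.1f W %.1f longaxis %.1f'%(w,h,a),len(Q),'ztop',np.percentile(P[m][:,2],[50,98]).round(1))
E
python3 - <<'E'
from h import *
c=load('w2.npz')
model_pose(c,(349,252)); model_pose(c,(521,277))
# ray check: blue+cream mask outline corners
M=masks(c)
for k in ('blue','cream'):
    for st_,ce,mm in blobs(M[k],60):
        pts=np.argwhere(mm)[:,::-1]
        print(k,ce.round(0),cv2.boxPoints(cv2.minAreaRect(pts.astype(np.float32))).round(0).tolist()) if 250<ce[0]<560 else 0
E
```

```text
block c 349.7 250.5 L 110.0 W 53.6 longaxis 24.0 27579 ztop [248.6 266.2]
base c 350.1 250.3 L 60.1 W 43.8 longaxis 114.7 2548 ztop [46.2 55.9]
block c 521.3 275.3 L 54.2 W 26.8 longaxis 62.9 1842 ztop [47.  55.9]
base c 521.5 275.1 L 60.2 W 44.3 longaxis 63.5 2933 ztop [41.1 55.7]
blue [304. 177.] [[300.0, 152.0], [313.0, 152.0], [313.0, 207.0], [300.0, 207.0]]
blue [464. 213.] [[438.0, 221.0], [487.0, 188.0], [507.0, 219.0], [458.0, 251.0]]
cream [322. 182.] [[308.0, 156.0], [334.0, 156.0], [334.0, 214.0], [308.0, 214.0]]
cream [481. 224.] [[448.0, 227.0], [499.0, 194.0], [520.0, 225.0], [469.0, 258.0]]
cream [388. 267.] [[380.0, 267.0], [382.0, 262.0], [396.0, 268.0], [394.0, 273.0]]
cream [383. 280.] [[373.0, 283.0], [375.0, 275.0], [390.0, 279.0], [388.0, 287.0]]
cream [376. 294.] [[367.0, 297.0], [369.0, 288.0], [384.0, 291.0], [382.0, 300.0]]
```

Call:
{"op": "step_arm", "data": {
  "commands": [
    {"dx": 5, "dy": 20, "dz": 1, "ax": 0, "ay": -1, "az": 0, "fingers": 50},
    {"dx": 0, "dy": 35, "dz": 0, "ax": 0, "ay": 0, "az": 0, "fingers": 50},
    {"dx": 0, "dy": 20, "dz": 0, "ax": 0, "ay": 0, "az": 0, "fingers": 50},
    {"dx": 0, "dy": 0, "dz": 0, "ax": 0, "ay": 0, "az": 0, "fingers": 50}
  ]
}}

```text
time: 1.42
eef_pos: [351.6, 254.6, 96.1]
tcp_rot: [-0.686, -0.153, 0.152, 0.695]
wrist_force: [-0.5, 0.1, -0.0]
opening: 49.9
```

Run:
```python
from h import *
plan((350.1,250.4,26),24.7,2)
```

```text
t1.42 p [351.6 254.6  96.1] yaw 24.9 tilt [-0.   0.8] F [-0.5  0.1 -0. ] op 49.9 j7 -0.13
n 2
dx -1.8 dy 35.0 dz -2.0  ax -0.4 ay 0.1 az 0.1
dx -1.7 dy 35.0 dz -1.8  ax -0.4 ay 0.1 az 0.1
```

Call:
{"op": "step_arm", "data": {
  "commands": [
    {"dx": -3, "dy": 30, "dz": -3, "ax": -0.8, "ay": 0, "az": 0, "fingers": 50},
    {"dx": 0, "dy": 30, "dz": 0, "ax": 0, "ay": 0, "az": 0, "fingers": 50},
    {"dx": 0, "dy": 7, "dz": 0, "ax": 0, "ay": 0, "az": 0, "fingers": 50},
    {"dx": 0, "dy": 0, "dz": 0, "ax": 0, "ay": 0, "az": 0, "fingers": 50}
  ]
}}

```text
time: 1.75
eef_pos: [350.6, 257.1, 30.2]
tcp_rot: [-0.688, -0.158, 0.152, 0.691]
wrist_force: [-0.2, -0.4, 0.5]
opening: 50.1
```

Run:
```python
from h import *
plan((350.1,250.4,26),24.7,1)
```

```text
t1.75 p [350.6 257.1  30.2] yaw 25.3 tilt [0.4 0.3] F [-0.2 -0.4  0.5] op 50.1 j7 -0.09
n 1
dx -3.4 dy 4.1 dz -5.8  ax -0.1 ay 0.6 az 0.5
```

Call:
{"op": "step_arm", "data": {
  "commands": [
    {"dx": -3, "dy": 2, "dz": -6, "ax": 0, "ay": 0.5, "az": 0.4, "fingers": 50},
    {"dx": 0, "dy": 0, "dz": 0, "ax": 0, "ay": 0, "az": 0, "fingers": 50},
    {"dx": 0, "dy": 0, "dz": 0, "ax": 0, "ay": 0, "az": 0, "fingers": 50}
  ]
}}

```text
time: 2.0
eef_pos: [352.0, 252.7, 31.5]
tcp_rot: [-0.688, -0.155, 0.151, 0.692]
wrist_force: [-0.0, -0.1, 0.1]
opening: 50.0
```

Run:
```python
from h import *
plan((350.1,250.4,26),24.7,1)
```

```text
t2.00 p [352.  252.7  31.5] yaw 24.9 tilt [0.2 0.4] F [-0.  -0.1  0.1] op 50.0 j7 -0.08
n 1
dx -2.7 dy 5.5 dz -1.3  ax -0.2 ay 0.2 az 0.4
```

Call:
{"op": "step_arm", "data": {
  "commands": [
    {"dx": -2, "dy": 6, "dz": -1, "ax": 0, "ay": 0, "az": 0, "fingers": 50},
    {"dx": -0.5, "dy": 1, "dz": 0, "ax": 0, "ay": 0, "az": 0, "fingers": 50},
    {"dx": 0, "dy": 0, "dz": 0, "ax": 0, "ay": 0, "az": 0, "fingers": 20},
    {"dx": 0, "dy": 0, "dz": 0, "ax": 0, "ay": 0, "az": 0, "fingers": 20},
    {"dx": 0, "dy": 0, "dz": 0, "ax": 0, "ay": 0, "az": 0, "fingers": 20}
  ]
}}

```text
time: 2.42
eef_pos: [352.8, 252.5, 27.8]
tcp_rot: [-0.687, -0.157, 0.148, 0.694]
wrist_force: [0.4, 0.1, -0.7]
opening: 24.8
```

Run:
```python
from h import *
plan((350.1,250.4,26),24.7,1)
```

```text
t2.42 p [352.8 252.5  27.8] yaw 24.9 tilt [0.6 0.7] F [ 0.4  0.1 -0.7] op 24.8 j7 -0.08
n 1
dx -3.3 dy 1.7 dz -0.8  ax -0.4 ay 0.2 az 0.8
```

Call:
{"op": "step_arm", "data": {
  "commands": [
    {"dx": 0, "dy": 0, "dz": 0, "ax": 0, "ay": 0, "az": 0, "fingers": 15},
    {"dx": 0, "dy": 0, "dz": 0, "ax": 0, "ay": 0, "az": 0, "fingers": 15},
    {"dx": 0, "dy": -15, "dz": 0, "ax": 0, "ay": 0, "az": -0.8, "fingers": 15},
    {"dx": 0, "dy": -30, "dz": 0, "ax": 0, "ay": 0, "az": 0, "fingers": 15},
    {"dx": 0, "dy": -30, "dz": 0, "ax": 0, "ay": 0, "az": 0, "fingers": 15}
  ]
}}

```text
time: 2.83
eef_pos: [345.8, 246.9, 98.3]
tcp_rot: [-0.689, -0.156, 0.148, 0.692]
wrist_force: [1.1, 0.9, -0.6]
opening: 24.6
```

Run:
```python
from h import *
s=snap('side','s3.png'); crop(s,180,150,240,190,3,'s3c.png')
plan((495,29,150),0)
```

```text
t2.88 p [349.2 249.5 103.7] yaw 24.8 tilt [1.  0.8] F [1.  0.6 1.6] op 25.1 j7 -0.15
n 8
dx 5.1 dy -5.8 dz -32.6  ax -0.1 ay 3.1 az 0.1
dx 6.8 dy -5.8 dz -32.3  ax -0.1 ay 3.1 az 0.1
dx 8.5 dy -5.8 dz -31.9  ax -0.1 ay 3.1 az 0.1
dx 10.3 dy -5.8 dz -31.4  ax -0.1 ay 3.1 az 0.1
dx 11.9 dy -5.8 dz -30.8  ax -0.1 ay 3.1 az 0.1
dx 13.6 dy -5.8 dz -30.1  ax -0.1 ay 3.1 az 0.1
dx 15.2 dy -5.8 dz -29.4  ax -0.1 ay 3.1 az 0.1
dx 16.7 dy -5.8 dz -28.5  ax -0.1 ay 3.1 az 0.1
```

View pics/s3c.png

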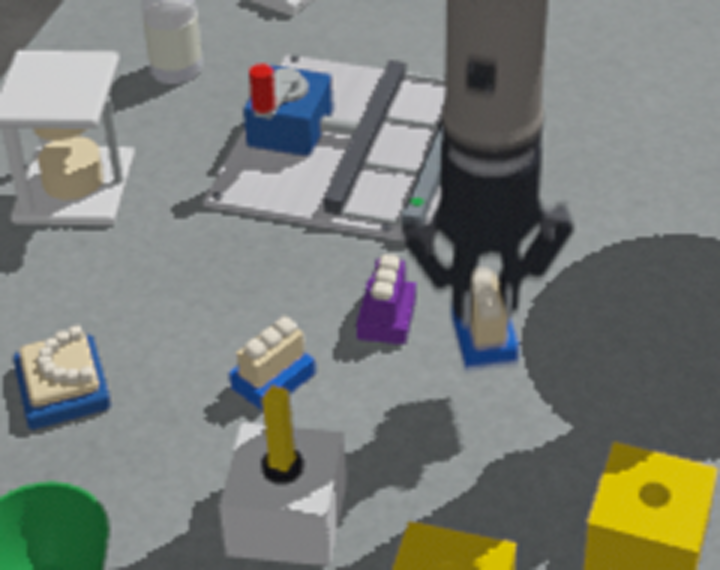

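The model hangs cleanly from the fingers in the side view at about (485,330) of the crop; nothing else moved.

Call:
{"op": "step_arm", "data": {
  "commands": [
    {"dx": 5, "dy": -10, "dz": -32, "ax": 0, "ay": 3.1, "az": 0, "fingers": 15},
    {"dx": 7, "dy": -10, "dz": -32, "ax": 0, "ay": 3.1, "az": 0, "fingers": 15},
    {"dx": 8, "dy": -8, "dz": -32, "ax": 0, "ay": 3.1, "az": 0, "fingers": 15},
    {"dx": 10, "dy": -6, "dz": -31, "ax": 0, "ay": 3.1, "az": 0, "fingers": 15},
    {"dx": 12, "dy": -6, "dz": -31, "ax": 0, "ay": 3.1, "az": 0, "fingers": 15}
  ]
}}

```text
time: 3.3
eef_pos: [438.8, 118.4, 146.0]
tcp_rot: [-0.697, -0.069, 0.054, 0.712]
wrist_force: [0.2, 0.3, -0.5]
opening: 24.6
```

Call:
{"op": "step_arm", "data": {
  "commands": [
    {"dx": 14, "dy": -6, "dz": -30, "ax": 0, "ay": 3.1, "az": 0, "fingers": 15},
    {"dx": 15, "dy": 0, "dz": -29, "ax": 0, "ay": 3.1, "az": 0, "fingers": 15},
    {"dx": 17, "dy": 0, "dz": -20, "ax": 0, "ay": 3.1, "az": 0, "fingers": 15},
    {"dx": 0, "dy": 0, "dz": 0, "ax": 0, "ay": 0, "az": 0, "fingers": 15}
  ]
}}

```text
time: 3.63
eef_pos: [500.7, 33.1, 153.4]
tcp_rot: [-0.7, -0.007, -0.012, 0.714]
wrist_force: [0.4, -0.4, -0.2]
opening: 24.9
```

Run:
```python
from h import *
s,R=st(); c=wristcam(s,snap('wrist','w4.png')); np.savez('w4.npz',**c); t=snap('top','t4.png'); np.savez('t4.npz',**t)
plan((495,29,150),0)
```

```text
t3.63 p [500.7  33.1 153.4] yaw -0.4 tilt [1.6 1.1] F [ 0.4 -0.4 -0.2] op 24.9 j7 0.08
t3.73 p [497.2  37.7 152.4] yaw -0.0 tilt [1.3 1.3] F [ 0.3 -0.2 -0.6] op 24.8 j7 0.08
n 1
dx -2.2 dy 2.2 dz -8.8  ax -1.3 ay -0.0 az 1.3
```

View pics/w4.png

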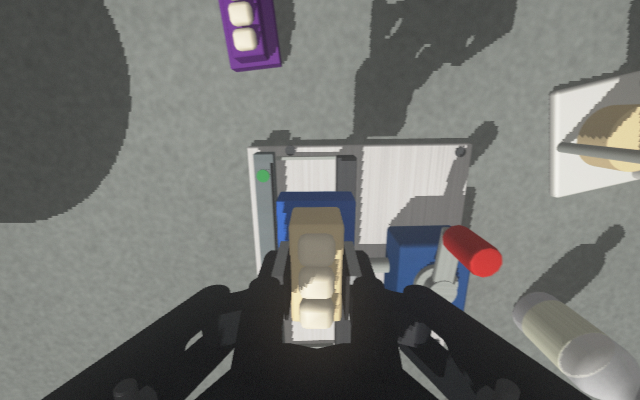

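Run:
```python
from h import *
for fn in ('w4.npz','top0.npz','w2.npz'):
    c=load(fn); P=cloud(c).reshape(-1,3); P=P[(c['depth'].reshape(-1)>0)]
    def ext(z0,z1,x0,x1,y0,y1,nm):
        Q=P[(P[:,2]>z0)&(P[:,2]<z1)&(P[:,0]>x0)&(P[:,0]<x1)&(P[:,1]>y0)&(P[:,1]<y1)]
        if len(Q)>20: print(fn,nm,len(Q),'z %.1f'%np.median(Q[:,2]),'x',np.percentile(Q[:,0],[1,99]).round(1),'y',np.percentile(Q[:,1],[1,99]).round(1))
    ext(6,14,400,700,-200,90,'plate')
    ext(6,14,420,700,60,90,'plate+y end')
    ext(26,34,435,475,-200,90,'fence')
    ext(26,34,435,475,40,90,'fence+y')
    ext(26,34,435,475,-180,-130,'fence-y')
    ext(27,33,505,550,-200,90,'jaw')
    ext(27,33,505,550,55,90,'jaw+y')
    ext(57,63,540,680,-110,20,'gear')
    ext(13,18,470,512,-180,90,'ribs')
c=load('w4.npz');M=masks(c)
for st_,ce,mm in blobs(M['green'],5): print('green',ce,onz(c,*ce,30).round(1))
for st_,ce,mm in blobs(M['red'],5): print('red',st_,ce,np.percentile(cloud(c)[mm],[2,50,98],axis=0).round(1).tolist())
```

```text
w4.npz plate 14766 z 8.7 x [439.1 659.6] y [-158.7   77.7]
w4.npz plate+y end 3540 z 8.7 x [439.6 659.2] y [60.2 78.2]
w4.npz fence 1881 z 28.9 x [447.  464.9] y [-31.9  72.3]
w4.npz fence+y 693 z 29.0 x [446.8 464.8] y [40.7 72.8]
w4.npz jaw 1068 z 28.7 x [524.8 542.6] y [-140.4   68.6]
w4.npz jaw+y 301 z 28.6 x [524.6 542.4] y [55.1 69.2]
w4.npz gear 1704 z 58.7 x [581.1 648.3] y [-74.4  -7.7]
w4.npz ribs 155 z 14.7 x [470.3 511.2] y [-160.    68.2]
top0.npz plate 3314 z 10.4 x [436.8 658. ] y [-167.5   78.9]
top0.npz plate+y end 338 z 10.2 x [435.8 659.8] y [60.2 80.6]
top0.npz fence 432 z 30.5 x [445.5 463.6] y [-162.1   73.9]
top0.npz fence+y 68 z 31.1 x [445.4 462. ] y [40.1 74.3]
top0.npz fence-y 57 z 30.8 x [447.2 463.9] y [-163.1 -132. ]
top0.npz jaw 352 z 30.3 x [523.1 546.6] y [-157.3   70.1]
top0.npz jaw+y 27 z 30.3 x [523.9 540.6] y [57.7 70.5]
top0.npz gear 319 z 60.2 x [578.5 647.3] y [-82.3  -5.2]
top0.npz ribs 183 z 14.1 x [470.5 511.4] y [-166.9   76.6]
w2.npz plate 1011 z 8.8 x [437.5 660.9] y [40.7 79. ]
w2.npz plate+y end 809 z 8.8 x [437.6 659.9] y [60.3 79. ]
green [262.5        175.38297872] [453.9  53.3  30. ]
red [471 255  25  21 164] [481.6097561  267.05487805] [[608.7, -0.3, 120.0], [615.1, 5.6, 121.7], [622.9, 14.0, 123.3]]
red [481 254   5   6  10] [482.8 256.4] [[613.2, 12.5, 121.2], [615.0, 14.0, 121.9], [615.9, 16.0, 122.6]]
red [490 267   4   2   6] [491.33333333 267.5       ] [[509.5, 4.4, 120.9], [621.8, 5.1, 121.5], [623.9, 97.1, 278.7]]
red [490 270   4   4   9] [490.88888889 271.22222222] [[621.6, 1.2, 121.0], [622.1, 2.5, 121.6], [623.2, 3.4, 122.5]]
```

Call:
{"op": "step_arm", "data": {
  "commands": [
    {"dx": -2.5, "dy": 15, "dz": -7, "ax": -1.3, "ay": 0, "az": 1.3, "fingers": 15},
    {"dx": 0, "dy": 25, "dz": 0, "ax": 0, "ay": 0, "az": 0, "fingers": 15},
    {"dx": 0, "dy": 25, "dz": 0, "ax": 0, "ay": 0, "az": 0, "fingers": 15},
    {"dx": 0, "dy": 10, "dz": 0, "ax": 0, "ay": 0, "az": 0, "fingers": 15}
  ]
}}

```text
time: 4.07
eef_pos: [494.9, 38.0, 76.5]
tcp_rot: [-0.705, -0.004, 0.003, 0.709]
wrist_force: [-0.7, 0.3, -0.4]
opening: 25.0
```

Run:
```python
from h import *
snap('side')
plan((494.5,30.2,38),0,1)
```

```text
t4.12 p [493.8  38.4  75.5] yaw 0.6 tilt [-0.   0.3] F [-0.6  0.5 -2.1] op 24.5 j7 0.14
n 1
dx 0.6 dy 37.5 dz -8.4  ax -0.3 ay 0.6 az -0.0
```

Call:
{"op": "step_arm", "data": {
  "commands": [
    {"dx": 0.5, "dy": 10, "dz": -9, "ax": 0, "ay": 0.6, "az": 0, "fingers": 15},
    {"dx": 0, "dy": 8, "dz": -2, "ax": 0, "ay": 0, "az": 0, "fingers": 15},
    {"dx": 0, "dy": 5, "dz": 0, "ax": 0, "ay": 0, "az": 0, "fingers": 15}
  ]
}}

```text
time: 4.37
eef_pos: [494.8, 29.8, 52.2]
tcp_rot: [-0.704, -0.002, 0.001, 0.71]
wrist_force: [-0.1, 0.1, -0.2]
opening: 25.2
```

Run:
```python
from h import *
snap('side')
plan((494.5,30.2,38),0,1)
```

```text
t4.42 p [494.   29.6  51.4] yaw 0.3 tilt [-0.   0.4] F [-0.5 -0.4 -2.4] op 24.6 j7 0.18
n 1
dx 0.5 dy 13.4 dz 0.5  ax -0.4 ay 0.3 az -0.0
```

Call:
{"op": "step_arm", "data": {
  "commands": [
    {"dx": 0.5, "dy": 6, "dz": 0, "ax": 0, "ay": 0, "az": 0, "fingers": 15},
    {"dx": 0, "dy": 5, "dz": 0, "ax": 0, "ay": 0, "az": 0, "fingers": 15},
    {"dx": 0, "dy": 3, "dz": 0, "ax": 0, "ay": 0, "az": 0, "fingers": 15}
  ]
}}

```text
time: 4.67
eef_pos: [496.4, 29.7, 38.0]
tcp_rot: [-0.704, -0.003, 0.0, 0.71]
wrist_force: [-0.4, 0.0, -1.7]
opening: 24.8
```

Run:
```python
from h import *
c=snap('side','s5.png'); crop(c,230,120,180,140,4,'s5c.png')
plan((494.5,30.2,38),0,1)
```

```text
t4.72 p [496.4  29.7  37.9] yaw 0.2 tilt [0.2 0.4] F [ 0.3  0.1 -1.7] op 24.5 j7 0.19
n 1
dx -1.9 dy -0.1 dz 0.5  ax -0.4 ay 0.2 az 0.2
```

View pics/s5c.png

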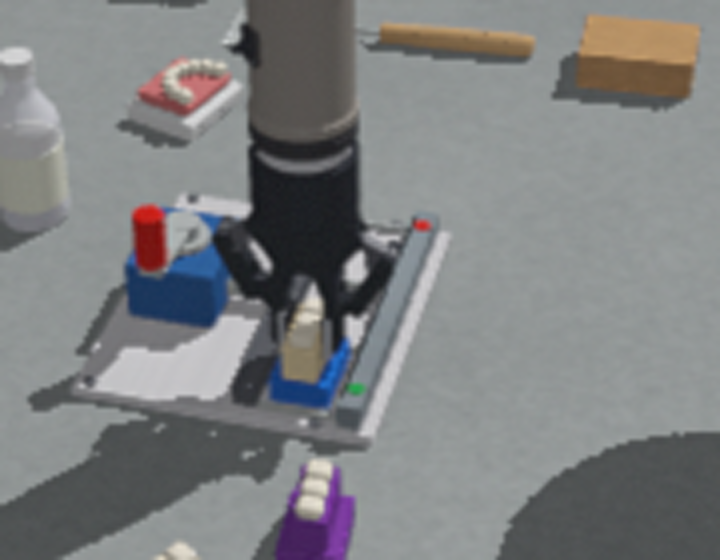

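The model sits over its bay at about (310,380), inside fence and jaw; the force still shows its weight, so a little lower.

Call:
{"op": "step_arm", "data": {
  "commands": [
    {"dx": -1, "dy": 1.5, "dz": 0, "ax": 0, "ay": 0, "az": 0, "fingers": 15},
    {"dx": 0, "dy": 1.5, "dz": 0, "ax": 0, "ay": 0, "az": 0, "fingers": 15}
  ]
}}

```text
time: 4.88
eef_pos: [496.5, 29.7, 37.7]
tcp_rot: [-0.704, -0.003, -0.0, 0.71]
wrist_force: [-7.4, -0.2, 15.9]
opening: 24.8
```

Call:
{"op": "step_arm", "data": {
  "commands": [
    {"dx": 0, "dy": 1, "dz": 0, "ax": 0, "ay": 0, "az": 0, "fingers": 15}
  ]
}}

```text
time: 4.97
eef_pos: [496.6, 29.7, 37.8]
tcp_rot: [-0.703, -0.003, -0.0, 0.711]
wrist_force: [-1.7, -0.6, 2.3]
opening: 24.7
```

Touching the floor. Release and rise.

Call:
{"op": "step_arm", "data": {
  "commands": [
    {"dx": 0, "dy": 0, "dz": 0, "ax": 0, "ay": 0, "az": 0, "fingers": 45},
    {"dx": 0, "dy": 0, "dz": 0, "ax": 0, "ay": 0, "az": 0, "fingers": 45},
    {"dx": 0, "dy": 0, "dz": 0, "ax": 0, "ay": 0, "az": 0, "fingers": 45},
    {"dx": 0, "dy": -8, "dz": 0, "ax": 0, "ay": 0, "az": 0, "fingers": 45},
    {"dx": 0, "dy": -15, "dz": 0, "ax": 0, "ay": 0, "az": 0, "fingers": 45}
  ]
}}

```text
time: 5.38
eef_pos: [495.4, 29.6, 60.4]
tcp_rot: [-0.704, -0.002, 0.001, 0.711]
wrist_force: [-0.3, -0.1, 0.9]
opening: 44.8
```

Call:
{"op": "step_arm", "data": {
  "commands": [
    {"dx": 0, "dy": -30, "dz": 0, "ax": 0, "ay": 0, "az": 0, "fingers": 45},
    {"dx": 0, "dy": -35, "dz": 0, "ax": 0, "ay": 0, "az": 0, "fingers": 45},
    {"dx": 0, "dy": -35, "dz": 0, "ax": 0, "ay": 0, "az": 0, "fingers": 60},
    {"dx": 0, "dy": -20, "dz": 20, "ax": 0, "ay": 0, "az": 0, "fingers": 85}
  ]
}}

```text
time: 5.72
eef_pos: [492.2, 43.0, 184.2]
tcp_rot: [-0.706, 0.004, 0.0, 0.708]
wrist_force: [1.2, 0.9, -0.0]
opening: 67.8
```

Run:
```python
from h import *
s,R=st(); c=wristcam(s,snap('wrist','w6.png')); np.savez('w6.npz',**c); t=snap('top','t6.png')
np.savez('t6.npz',**t)
model_pose(c,(494,29)); model_pose(c,(521.5,275))
P=cloud(t).reshape(-1,3)
print(rectfit(P,(521,275),45,6,70),rectfit(P,(494,29),45,20,80))
plan((521,275,150),-26.5)
```

```text
t5.72 p [492.2  43.  184.2] yaw -0.3 tilt [-0.3  0.2] F [ 1.2  0.9 -0. ] op 67.8 j7 0.03
block c 494.1 28.7 L 109.7 W 76.8 longaxis 3.4 26827 ztop [258.8 279.9]
base c 494.8 29.1 L 96.0 W 93.5 longaxis 180.0 4487 ztop [28.9 57.5]
block few 0
base few 0
(((515.4590454101562, 278.2587585449219), (62.230716705322266, 54.45191955566406), 62.986568450927734), 294) (((0.0, 0.0), (0.0, 0.0), 0.0), 0)
t5.82 p [493.8  51.6 184.5] yaw 0.4 tilt [-0.1  0.6] F [-0.4  1.5  0.9] op 81.2 j7 0.03
n 6
dx 4.8 dy 6.2 dz 37.1  ax -0.1 ay 4.5 az -0.0
dx 1.9 dy 6.1 dz 37.4  ax -0.1 ay 4.5 az -0.0
dx -1.0 dy 6.0 dz 37.4  ax -0.1 ay 4.5 az -0.0
dx -4.0 dy 6.0 dz 37.3  ax -0.1 ay 4.5 az -0.0
dx -6.9 dy 5.9 dz 36.8  ax -0.1 ay 4.5 az -0.0
dx -9.7 dy 5.8 dz 36.2  ax -0.1 ay 4.5 az -0.0
```

View pics/w6.png

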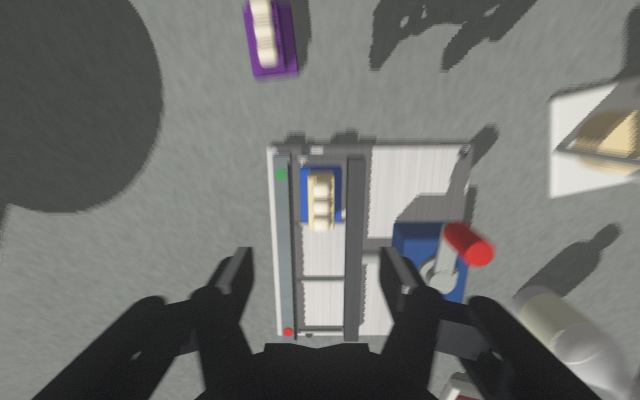

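View pics/t6.png

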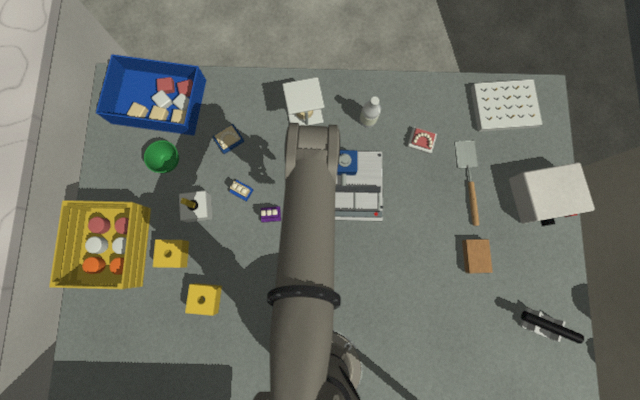

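Model 1 stands upright in the end bay (wrist (321,198)), the other blue-based model still lies at top-view (239,188).

Call:
{"op": "step_arm", "data": {
  "commands": [
    {"dx": 5, "dy": 4, "dz": 37, "ax": 0, "ay": 4.5, "az": 0, "fingers": 55},
    {"dx": 2, "dy": 4, "dz": 37, "ax": 0, "ay": 4.5, "az": 0, "fingers": 55},
    {"dx": -1, "dy": 4, "dz": 37, "ax": 0, "ay": 4.5, "az": 0, "fingers": 55},
    {"dx": -4, "dy": 4, "dz": 37, "ax": 0, "ay": 4.5, "az": 0, "fingers": 55},
    {"dx": -7, "dy": 4, "dz": 37, "ax": 0, "ay": 4.5, "az": 0, "fingers": 55}
  ]
}}

```text
time: 6.23
eef_pos: [521.4, 227.7, 167.7]
tcp_rot: [-0.689, 0.148, -0.15, 0.693]
wrist_force: [0.0, -0.6, 0.2]
opening: 54.9
```

Call:
{"op": "step_arm", "data": {
  "commands": [
    {"dx": -10, "dy": 4, "dz": 30, "ax": 0, "ay": 4.5, "az": 0, "fingers": 55},
    {"dx": 0, "dy": 0, "dz": 0, "ax": 0, "ay": 0, "az": 0, "fingers": 55}
  ]
}}

```text
time: 6.4
eef_pos: [521.7, 271.2, 160.2]
tcp_rot: [-0.682, 0.175, -0.173, 0.688]
wrist_force: [-0.5, 1.5, 0.3]
opening: 55.0
```

Run:
```python
from h import *
snap('side')
s,R=st(); c=wristcam(s,snap('wrist','w7.png')); np.savez('w7.npz',**c)
P=cloud(c); m=(P[...,2]<70); c2=dict(c); c2['depth']=np.where(m,c['depth'],0)
model_pose(c2,(521.5,275))
plan((521.5,275.2,90),-26.5)
```

```text
t6.45 p [521.9 267.4 160.3] yaw -28.5 tilt [-0.1  0.3] F [0.8 0.2 0.1] op 54.8 j7 -0.77
block c 522.2 274.7 L 54.0 W 26.0 longaxis 62.8 1663 ztop [51.  56.2]
base c 522.1 274.6 L 60.2 W 43.9 longaxis 62.6 2735 ztop [46.2 56. ]
t6.50 p [522.8 263.5 161. ] yaw -28.7 tilt [-0.   0.2] F [ 0.1 -0.6  0.6] op 55.0 j7 -0.77
n 2
dx -3.3 dy 35.5 dz 4.7  ax -0.1 ay -1.1 az -0.1
dx -3.2 dy 35.5 dz 4.8  ax -0.1 ay -1.1 az -0.1
```

View pics/w7.png

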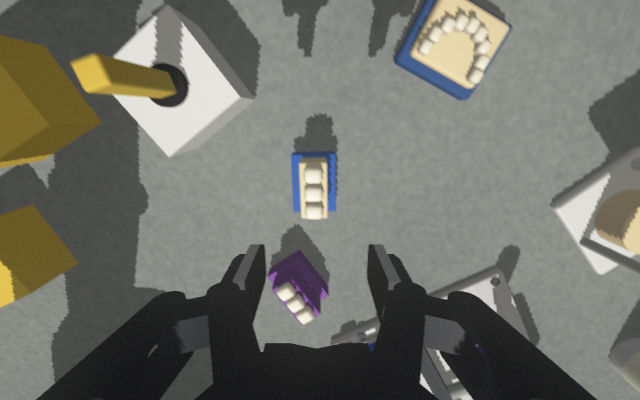

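Target at (314,185), upright in the picture; the purple one at (298,287) lies outside the finger path.

Call:
{"op": "step_arm", "data": {
  "commands": [
    {"dx": -6, "dy": 20, "dz": 9, "ax": 0, "ay": -1.4, "az": 0, "fingers": 50},
    {"dx": 0, "dy": 30, "dz": 0, "ax": 0, "ay": 0, "az": 0, "fingers": 50},
    {"dx": 0, "dy": 25, "dz": 0, "ax": 0, "ay": 0, "az": 0, "fingers": 50},
    {"dx": 0, "dy": 5, "dz": 0, "ax": 0, "ay": 0, "az": 0, "fingers": 50}
  ]
}}

```text
time: 6.83
eef_pos: [526.2, 265.8, 81.6]
tcp_rot: [-0.686, 0.166, -0.171, 0.687]
wrist_force: [-0.1, 0.6, -0.9]
opening: 50.1
```

Run:
```python
from h import *
snap('side')
plan((522.1,274.7,26),-27.3,1)
```

```text
t6.88 p [526.8 264.8  82.3] yaw -27.7 tilt [ 0.4 -0. ] F [-0.3 -0.9 -0.2] op 49.8 j7 -0.72
n 1
dx -9.2 dy 56.2 dz 6.4  ax -0.2 ay -0.4 az 0.4
```

Call:
{"op": "step_arm", "data": {
  "commands": [
    {"dx": -9, "dy": 5, "dz": 6.5, "ax": 0, "ay": 0, "az": 0, "fingers": 50},
    {"dx": -2, "dy": 10, "dz": 1, "ax": 0, "ay": 0, "az": 0, "fingers": 50},
    {"dx": 0, "dy": 10, "dz": 0, "ax": 0, "ay": 0, "az": 0, "fingers": 50}
  ]
}}

```text
time: 7.13
eef_pos: [524.8, 274.3, 60.9]
tcp_rot: [-0.684, 0.166, -0.177, 0.688]
wrist_force: [0.5, -1.3, -0.6]
opening: 50.0
```

Run:
```python
from h import *
snap('side')
plan((522.1,274.7,26),-27.3,1)
```

```text
t7.18 p [523.3 274.1  58.7] yaw -28.0 tilt [0.7 0. ] F [-0.3  0.4 -1.1] op 50.0 j7 -0.73
n 1
dx -1.7 dy 32.7 dz -0.2  ax -0.3 ay -0.7 az 0.6
```

Call:
{"op": "step_arm", "data": {
  "commands": [
    {"dx": -2, "dy": 12, "dz": 0, "ax": 0, "ay": -0.7, "az": 0.6, "fingers": 50},
    {"dx": 0, "dy": 12, "dz": 0, "ax": 0, "ay": 0, "az": 0, "fingers": 50},
    {"dx": 0, "dy": 7, "dz": 0, "ax": 0, "ay": 0, "az": 0, "fingers": 50}
  ]
}}

```text
time: 7.43
eef_pos: [523.3, 276.2, 27.4]
tcp_rot: [-0.684, 0.165, -0.168, 0.691]
wrist_force: [-0.8, 0.1, 0.8]
opening: 49.9
```

Run:
```python
from h import *
snap('side')
plan((522.1,274.7,26),-27.3,1)
```

```text
t7.48 p [522.2 275.7  26. ] yaw -27.2 tilt [0.2 0.4] F [-0.5 -0.4 -0.8] op 50.1 j7 -0.69
n 1
dx 0.4 dy -0.0 dz -0.9  ax -0.4 ay 0.1 az 0.0
```

Right on the grasp pose; close and lift.

Call:
{"op": "step_arm", "data": {
  "commands": [
    {"dx": 0, "dy": 0, "dz": 0, "ax": 0, "ay": 0, "az": 0, "fingers": 15},
    {"dx": 0, "dy": 0, "dz": 0, "ax": 0, "ay": 0, "az": 0, "fingers": 15},
    {"dx": 0, "dy": 0, "dz": 0, "ax": 0, "ay": 0, "az": 0, "fingers": 15},
    {"dx": 0, "dy": 0, "dz": 0, "ax": 0, "ay": 0, "az": 0, "fingers": 15},
    {"dx": 0, "dy": 0, "dz": 0, "ax": 0, "ay": 0, "az": 0, "fingers": 15}
  ]
}}

```text
time: 7.9
eef_pos: [522.4, 275.1, 25.2]
tcp_rot: [-0.685, 0.166, -0.167, 0.689]
wrist_force: [0.1, -0.4, -0.9]
opening: 24.8
```

Call:
{"op": "step_arm", "data": {
  "commands": [
    {"dx": 0, "dy": -15, "dz": 0, "ax": 0, "ay": 0, "az": 0, "fingers": 15},
    {"dx": 0, "dy": -30, "dz": 0, "ax": 0, "ay": 0, "az": 0, "fingers": 15},
    {"dx": 0, "dy": -35, "dz": 0, "ax": 0, "ay": 0, "az": 0, "fingers": 15},
    {"dx": 0, "dy": -35, "dz": 0, "ax": 0, "ay": 0, "az": 0, "fingers": 15}
  ]
}}

```text
time: 8.23
eef_pos: [514.5, 271.7, 134.3]
tcp_rot: [0.69, -0.172, 0.162, -0.684]
wrist_force: [-0.0, 1.0, -1.3]
opening: 24.7
```

Run:
```python
from h import *
c=snap('side','s8.png')
plan((494.5,-45,150),0)
```

```text
t8.28 p [519.6 273.7 142.5] yaw -27.3 tilt [-0.2  0.1] F [2.1 1.  3.9] op 24.9 j7 -0.76
n 9
dx 13.7 dy -0.9 dz -32.8  ax -0.0 ay -3.0 az -0.0
dx 12.0 dy -0.9 dz -33.4  ax -0.0 ay -3.0 az -0.0
dx 10.2 dy -0.9 dz -34.0  ax -0.0 ay -3.0 az -0.0
dx 8.4 dy -0.9 dz -34.5  ax -0.0 ay -3.0 az -0.0
dx 6.6 dy -0.9 dz -34.9  ax -0.0 ay -3.0 az -0.0
dx 4.7 dy -0.8 dz -35.2  ax -0.0 ay -3.0 az -0.0
dx 2.8 dy -0.8 dz -35.4  ax -0.0 ay -3.0 az -0.0
dx 1.0 dy -0.8 dz -35.5  ax -0.0 ay -3.0 az -0.0
dx -0.9 dy -0.8 dz -35.5  ax -0.0 ay -3.0 az -0.0
```

View pics/s8.png

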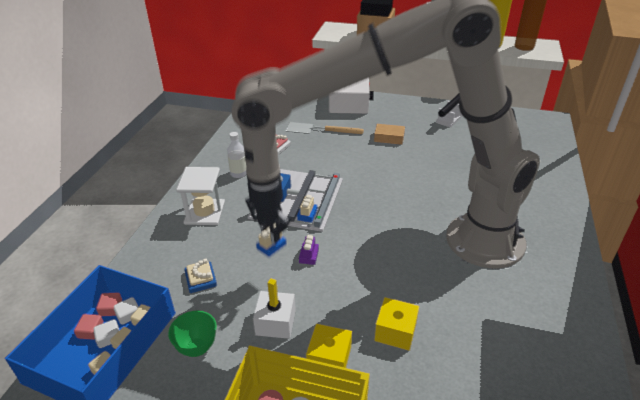

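Held at (270,238); the first model stays in its bay at (307,205).

Call:
{"op": "step_arm", "data": {
  "commands": [
    {"dx": 14, "dy": -2, "dz": -33, "ax": 0, "ay": -3, "az": 0, "fingers": 15},
    {"dx": 12, "dy": -1, "dz": -33, "ax": 0, "ay": -3, "az": 0, "fingers": 15},
    {"dx": 10, "dy": -1, "dz": -34, "ax": 0, "ay": -3, "az": 0, "fingers": 15},
    {"dx": 8, "dy": -1, "dz": -34, "ax": 0, "ay": -3, "az": 0, "fingers": 15},
    {"dx": 6, "dy": -1, "dz": -35, "ax": 0, "ay": -3, "az": 0, "fingers": 15}
  ]
}}

```text
time: 8.7
eef_pos: [510.3, 107.5, 152.7]
tcp_rot: [-0.698, 0.059, -0.067, 0.71]
wrist_force: [1.5, 0.1, 0.1]
opening: 24.8
```

Call:
{"op": "step_arm", "data": {
  "commands": [
    {"dx": 5, "dy": -1, "dz": -35, "ax": 0, "ay": -3, "az": 0, "fingers": 15},
    {"dx": 3, "dy": -1, "dz": -35, "ax": 0, "ay": -3, "az": 0, "fingers": 15},
    {"dx": 1, "dy": -1, "dz": -35, "ax": 0, "ay": -3, "az": 0, "fingers": 15},
    {"dx": -1, "dy": -1, "dz": -25, "ax": 0, "ay": -3, "az": 0, "fingers": 15},
    {"dx": 0, "dy": 0, "dz": 0, "ax": 0, "ay": 0, "az": 0, "fingers": 15}
  ]
}}

```text
time: 9.12
eef_pos: [502.7, -40.1, 156.5]
tcp_rot: [-0.703, -0.017, 0.004, 0.711]
wrist_force: [0.1, -1.4, -0.1]
opening: 24.7
```

Run:
```python
from h import *
snap('side')
plan((494.5,-45,100),0)
```

```text
t9.17 p [502.9 -37.5 156.4] yaw 1.8 tilt [1.  0.8] F [-0.1 -0.  -1.5] op 24.8 j7 0.27
n 2
dx -4.8 dy 28.0 dz -4.0  ax -0.4 ay 0.9 az 0.5
dx -4.5 dy 28.1 dz -3.9  ax -0.4 ay 0.9 az 0.5
```

Call:
{"op": "step_arm", "data": {
  "commands": [
    {"dx": -9, "dy": 8, "dz": -8, "ax": -0.8, "ay": 1.8, "az": 0.9, "fingers": 15},
    {"dx": -2, "dy": 25, "dz": -2, "ax": 0, "ay": 0, "az": 0, "fingers": 15},
    {"dx": 0, "dy": 25, "dz": 0, "ax": 0, "ay": 0, "az": 0, "fingers": 15},
    {"dx": 0, "dy": 12, "dz": 0, "ax": 0, "ay": 0, "az": 0, "fingers": 15}
  ]
}}

```text
time: 9.5
eef_pos: [497.4, -44.5, 88.1]
tcp_rot: [-0.705, -0.004, -0.006, 0.709]
wrist_force: [-0.4, 0.5, -1.6]
opening: 24.9
```

Run:
```python
from h import *
snap('side')
plan((494.5,-45.3,36),0,1)
```

```text
t9.55 p [496.  -43.8  86.5] yaw -0.1 tilt [0.6 0.3] F [-0.7  0.5 -1.9] op 24.8 j7 0.29
n 1
dx -2.1 dy 50.4 dz -1.8  ax -0.3 ay -0.1 az 0.6
```

Call:
{"op": "step_arm", "data": {
  "commands": [
    {"dx": -2, "dy": 12, "dz": -2, "ax": 0, "ay": 0, "az": 0.5, "fingers": 15},
    {"dx": -1, "dy": 14, "dz": 0, "ax": 0, "ay": 0, "az": 0, "fingers": 15},
    {"dx": 0, "dy": 10, "dz": 0, "ax": 0, "ay": 0, "az": 0, "fingers": 15},
    {"dx": 0, "dy": 5, "dz": 0, "ax": 0, "ay": 0, "az": 0, "fingers": 15}
  ]
}}

```text
time: 9.88
eef_pos: [495.3, -41.2, 43.9]
tcp_rot: [-0.705, -0.003, -0.0, 0.71]
wrist_force: [-0.6, 0.7, -1.6]
opening: 24.8
```

Run:
```python
from h import *
c=snap('side','s10.png'); crop(c,230,120,180,140,4,'s10c.png')
plan((494.5,-45.3,36),0,1)
```

```text
t9.93 p [494.7 -40.9  43.3] yaw 0.2 tilt [0.2 0.4] F [-0.4  0.1 -1. ] op 25.1 j7 0.34
n 1
dx -0.3 dy 7.3 dz -4.4  ax -0.4 ay 0.2 az 0.2
```

View pics/s10c.png

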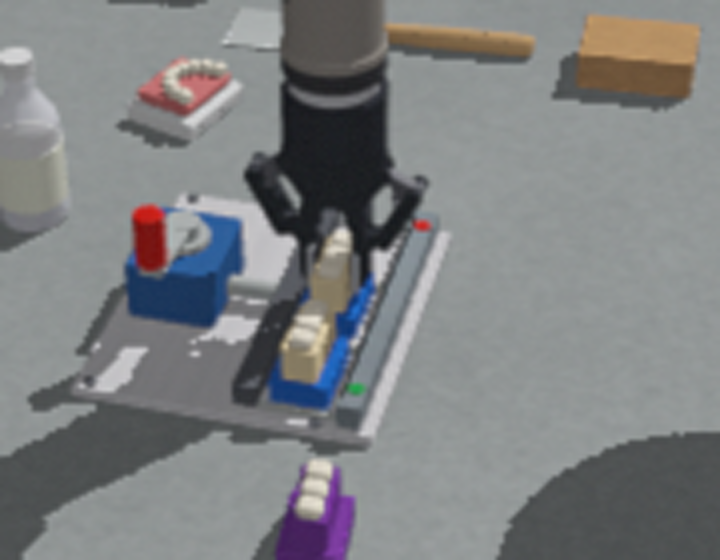

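The second model hovers above the middle bay at (335,285); shift 4 mm in -y, then down.

Call:
{"op": "step_arm", "data": {
  "commands": [
    {"dx": 0, "dy": -1, "dz": -4.5, "ax": 0, "ay": 0, "az": 0, "fingers": 15},
    {"dx": 0, "dy": 2, "dz": -1, "ax": 0, "ay": 0, "az": 0, "fingers": 15},
    {"dx": 0, "dy": 2.5, "dz": 0, "ax": 0, "ay": 0, "az": 0, "fingers": 15},
    {"dx": 0, "dy": 2.5, "dz": 0, "ax": 0, "ay": 0, "az": 0, "fingers": 15}
  ]
}}

```text
time: 10.27
eef_pos: [497.1, -46.9, 38.7]
tcp_rot: [-0.705, -0.004, -0.001, 0.71]
wrist_force: [-0.4, -0.0, -1.4]
opening: 24.9
```

Call:
{"op": "step_arm", "data": {
  "commands": [
    {"dx": 0, "dy": 1.5, "dz": 0, "ax": 0, "ay": 0, "az": 0, "fingers": 15}
  ]
}}

```text
time: 10.35
eef_pos: [497.5, -47.0, 37.4]
tcp_rot: [-0.705, -0.004, -0.001, 0.71]
wrist_force: [0.4, 0.0, -0.8]
opening: 25.0
```

Call:
{"op": "step_arm", "data": {
  "commands": [
    {"dx": 0, "dy": 1, "dz": 0, "ax": 0, "ay": 0, "az": 0, "fingers": 15}
  ]
}}

```text
time: 10.43
eef_pos: [497.8, -47.1, 36.5]
tcp_rot: [-0.705, -0.005, -0.001, 0.71]
wrist_force: [0.2, -0.5, -1.2]
opening: 25.3
```

Call:
{"op": "step_arm", "data": {
  "commands": [
    {"dx": -1.5, "dy": 1.2, "dz": 0.5, "ax": 0, "ay": 0, "az": 0, "fingers": 15}
  ]
}}

```text
time: 10.52
eef_pos: [496.8, -46.8, 35.5]
tcp_rot: [-0.705, -0.005, -0.002, 0.71]
wrist_force: [-0.8, -0.3, -1.3]
opening: 24.7
```

Call:
{"op": "step_arm", "data": {
  "commands": [
    {"dx": -1, "dy": 1.2, "dz": 0, "ax": 0, "ay": 0, "az": 0, "fingers": 15}
  ]
}}

```text
time: 10.6
eef_pos: [496.2, -46.6, 34.8]
tcp_rot: [-0.705, -0.005, -0.002, 0.71]
wrist_force: [-1.0, 1.1, 10.5]
opening: 25.0
```

Call:
{"op": "step_arm", "data": {
  "commands": [
    {"dx": 0, "dy": 1.2, "dz": 0, "ax": 0, "ay": 0, "az": 0, "fingers": 15}
  ]
}}

```text
time: 10.68
eef_pos: [496.2, -46.6, 34.8]
tcp_rot: [-0.704, -0.005, -0.002, 0.71]
wrist_force: [-3.8, 0.7, 13.4]
opening: 24.7
```

Call:
{"op": "step_arm", "data": {
  "commands": [
    {"dx": 0, "dy": 0, "dz": 0, "ax": 0, "ay": 0, "az": 0, "fingers": 45},
    {"dx": 0, "dy": 0, "dz": 0, "ax": 0, "ay": 0, "az": 0, "fingers": 45},
    {"dx": 0, "dy": 0, "dz": 0, "ax": 0, "ay": 0, "az": 0, "fingers": 45},
    {"dx": 0, "dy": -8, "dz": 0, "ax": 0, "ay": 0, "az": 0, "fingers": 45},
    {"dx": 0, "dy": -15, "dz": 0, "ax": 0, "ay": 0, "az": 0, "fingers": 45}
  ]
}}

```text
time: 11.1
eef_pos: [493.9, -46.3, 57.2]
tcp_rot: [-0.704, -0.004, -0.001, 0.71]
wrist_force: [0.5, -0.4, 0.3]
opening: 44.7
```

Call:
{"op": "step_arm", "data": {
  "commands": [
    {"dx": 0, "dy": -35, "dz": 0, "ax": 0, "ay": 0, "az": 0, "fingers": 45},
    {"dx": 10, "dy": -38, "dz": 10, "ax": 0, "ay": 0, "az": 0, "fingers": 45},
    {"dx": 20, "dy": -30, "dz": 25, "ax": 0, "ay": 0, "az": 0, "fingers": 45},
    {"dx": 25, "dy": -20, "dz": 25, "ax": 0, "ay": 0, "az": 0, "fingers": 45},
    {"dx": 0, "dy": 0, "dz": 0, "ax": 0, "ay": 0, "az": 0, "fingers": 45}
  ]
}}

```text
time: 11.52
eef_pos: [548.2, 12.3, 189.6]
tcp_rot: [-0.704, -0.001, -0.004, 0.71]
wrist_force: [1.3, 0.9, -0.1]
opening: 45.2
```

Run:
```python
from h import *
snap('side'); snap('top')
s,R=st(); c=wristcam(s,snap('wrist','w11.png')); np.savez('w11.npz',**c)
st()
c=wristcam(*[get_state(),snap('wrist')])
P=cloud(c).reshape(-1,3); P=P[(c['depth'].reshape(-1)>0)]
def ext(z0,z1,x0,x1,y0,y1,nm):
        Q=P[(P[:,2]>z0)&(P[:,2]<z1)&(P[:,0]>x0)&(P[:,0]<x1)&(P[:,1]>y0)&(P[:,1]<y1)]
        if len(Q)>20: print(nm,len(Q),'z %.1f'%np.median(Q[:,2]),'x',np.percentile(Q[:,0],[1,99]).round(1),'y',np.percentile(Q[:,1],[1,99]).round(1))
ext(25,33,435,475,-200,90,'fence')
ext(25,33,435,470,40,90,'fence+y')
ext(25,33,435,470,-100,-40,'fencemid')
ext(26,32,515,550,-200,90,'jaw')
ext(56,62,560,680,-110,20,'gear')
ext(50,70,475,515,0,60,'m-bay3'); ext(50,70,475,515,-80,-10,'m-bay2')
ext(36,48,475,515,0,60,'blk-bay3'); ext(36,48,475,515,-80,-10,'blk-bay2')
ext(117,125,590,650,-30,40,'grip'); ext(70,82,580,650,-80,30,'arm')
M=masks(c)
for k in('red','green'):
  for st_,ce,mm in blobs(M[k],12): print(k,st_,ce.round(1),onz(c,*ce,30).round(1))
```

```text
t11.62 p [542.8   6.6 186.1] yaw -0.5 tilt [-0.1  0.3] F [ 0.2 -0.7 -0.7] op 45.0 j7 0.14
t11.67 p [541.    5.3 184.6] yaw -0.7 tilt [-0.4  0.2] F [-0.1 -0.6 -0.7] op 45.0 j7 0.14
fence 2563 z 28.9 x [447.1 473.7] y [-83.   71.2]
fence+y 614 z 28.9 x [446.9 464.9] y [40.3 72.2]
fencemid 554 z 29.0 x [447.4 469.8] y [-89.9 -40.3]
jaw 3389 z 28.8 x [515.7 546.8] y [-158.1   67.3]
gear 1964 z 58.6 x [580.8 648.4] y [-84.4  -7.4]
m-bay3 1560 z 61.2 x [484.  509.4] y [ 3.7 55.6]
m-bay2 822 z 57.3 x [478.2 504.4] y [-77.  -25.4]
blk-bay3 108 z 43.0 x [486.7 509.6] y [ 5.1 55.9]
blk-bay2 165 z 41.8 x [478.5 504.7] y [-75.8 -25.3]
grip 750 z 121.4 x [607.8 629.6] y [-1.8 19.7]
arm 1134 z 76.2 x [602.6 626.6] y [-57.8  16.1]
green [226 136  11  11  87] [231.  140.7] [454.2  52.9  30. ]
```

View pics/w11.png

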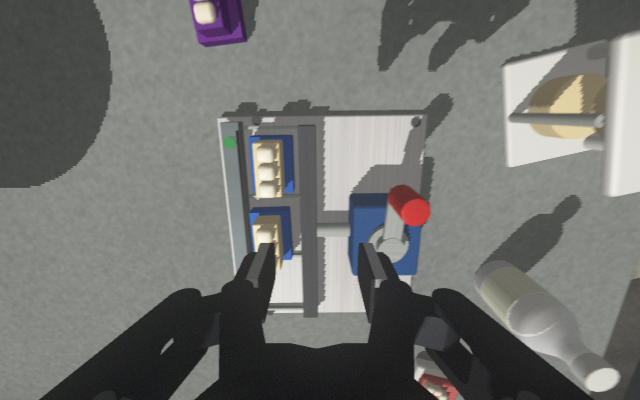

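Run:
```python
from h import *
c=load('w11.npz'); crop(c,210,100,110,130,5,'w11c.png')
c=snap('side','s12.png'); crop(c,230,120,180,140,4,'s12c.png')
P=cloud(c).reshape(-1,3)
def ext(z0,z1,x0,x1,y0,y1,nm):
        Q=P[(P[:,2]>z0)&(P[:,2]<z1)&(P[:,0]>x0)&(P[:,0]<x1)&(P[:,1]>y0)&(P[:,1]<y1)]
        if len(Q)>5: print(nm,len(Q),'z %.1f'%np.median(Q[:,2]),Q[:,2].max().round(1),'x',np.percentile(Q[:,0],[1,99]).round(1),'y',np.percentile(Q[:,1],[1,99]).round(1))
ext(36,75,475,515,0,65,'m3');ext(36,75,470,515,-90,-10,'m2');ext(58,75,475,515,0,65,'m3');ext(58,75,470,515,-90,-10,'m2')
```

```text
m3 192 z 57.2 70.7 x [483.5 510. ] y [ 6.8 59.7]
m2 172 z 57.7 70.4 x [477.4 503.8] y [-74.  -18.7]
m3 88 z 64.3 70.7 x [486.2 508.1] y [ 6.7 59.5]
m2 83 z 63.4 70.4 x [478.1 503.1] y [-72.8 -20. ]
```

View pics/w11c.png

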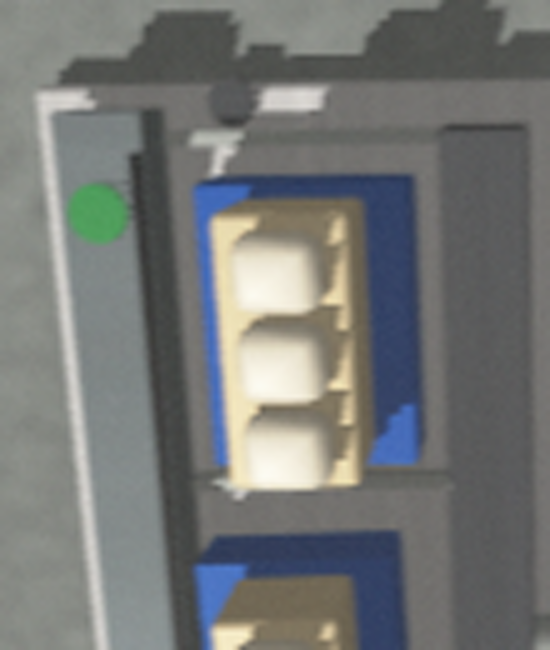

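View pics/s12c.png

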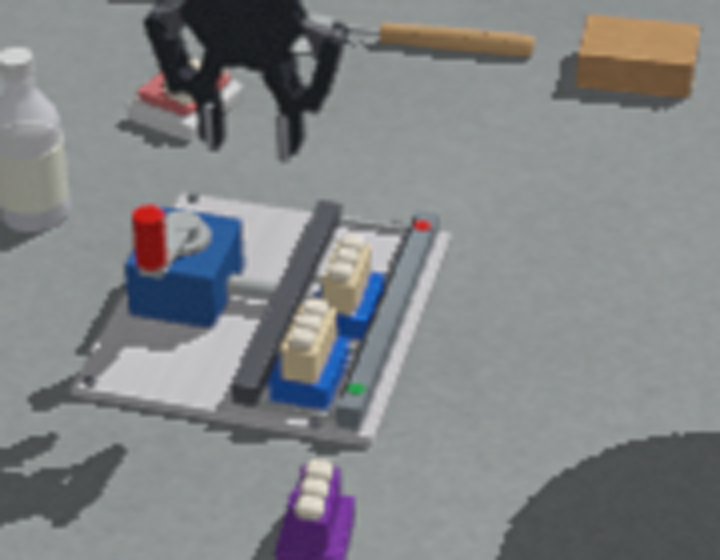

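Run:
```python
from h import *
t=load('top0.npz'); P=cloud(t).reshape(-1,3)
for z in ((60,100),(100,160)):
    Q=P[(P[:,2]>z[0])&(P[:,2]<z[1])&(abs(P[:,0]-720)<70)&(P[:,1]<-60)&(P[:,1]>-200)]; print(len(Q), Q.min(0).round(0) if len(Q) else '',Q.max(0).round(0) if len(Q) else '', np.median(Q,0))
plan((618.7,9,140),0)
```

```text
137 [ 742. -152.   60.] [787. -96. 100.] [ 750.23020245 -115.02711318   87.91996652]
210 [ 747. -147.  100.] [ 787. -101.  155.] [ 763.51496888 -121.31986995  115.30656524]
t11.77 p [539.5   4.3 183.2] yaw -0.8 tilt [-0.5  0.2] F [-0.4 -0.5 -0.5] op 44.9 j7 0.14
n 3
dx 26.5 dy 14.2 dz 1.9  ax -0.1 ay -0.3 az -0.2
dx 26.5 dy 14.3 dz 1.8  ax -0.1 ay -0.3 az -0.2
dx 26.4 dy 14.3 dz 1.7  ax -0.1 ay -0.3 az -0.2
```

Call:
{"op": "step_arm", "data": {
  "commands": [
    {"dx": 27, "dy": 5, "dz": 2, "ax": 0, "ay": -0.8, "az": -0.4, "fingers": 45},
    {"dx": 27, "dy": 8, "dz": 2, "ax": 0, "ay": 0, "az": 0, "fingers": 45},
    {"dx": 20, "dy": 8, "dz": 1, "ax": 0, "ay": 0, "az": 0, "fingers": 45},
    {"dx": 0, "dy": 5, "dz": 0, "ax": 0, "ay": 0, "az": 0, "fingers": 45}
  ]
}}

```text
time: 12.1
eef_pos: [609.5, 4.6, 152.5]
tcp_rot: [-0.705, 0.007, 0.001, 0.709]
wrist_force: [0.1, -0.2, 0.1]
opening: 44.8
```

Run:
```python
from h import *
snap('side'); s,R=st(); c=wristcam(s,snap('wrist','w13.png')); np.savez('w13.npz',**c); 
P=cloud(c).reshape(-1,3); P=P[(c['depth'].reshape(-1)>0)]
Q=P[(P[:,2]>117)&(P[:,2]<124)&(abs(P[:,0]-618)<25)&(abs(P[:,1]-8)<25)]; print(len(Q),np.percentile(Q,[1,50,99],axis=0).round(1).tolist(), cv2.minEnclosingCircle(Q[:,:2].astype(np.float32)))
plan((618.7,9,90),0,1)
```

```text
t12.15 p [606.7   4.1 151.2] yaw -0.5 tilt [-0.9  0.3] F [-0.7 -0.3 -1. ] op 45.1 j7 0.19
986 [[607.9, -1.6, 117.5], [618.9, 9.9, 121.4], [629.8, 19.8, 123.1]] ((619.163330078125, 8.608160972595215), 11.955552101135254)
t12.20 p [605.9   4.1 152.1] yaw -0.5 tilt [-1.   0.3] F [ 0.2  0.1 -0.4] op 45.2 j7 0.19
n 1
dx 13.8 dy 61.9 dz 4.7  ax -0.3 ay -0.5 az -1.0
```

View pics/w13.png

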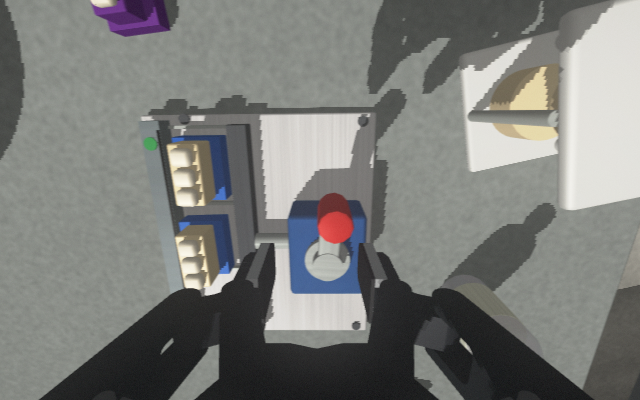

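The red grip is at (335,222) in the wrist picture, hub at (327,262); both models are upright in their bays at left.

Call:
{"op": "step_arm", "data": {
  "commands": [
    {"dx": 13, "dy": 5, "dz": 5, "ax": 0, "ay": -0.5, "az": -1, "fingers": 50},
    {"dx": 2, "dy": 8, "dz": 0, "ax": 0, "ay": 0, "az": 0, "fingers": 50},
    {"dx": 0, "dy": 0, "dz": 0, "ax": 0, "ay": 0, "az": 0, "fingers": 50}
  ]
}}

```text
time: 12.45
eef_pos: [619.2, 7.6, 137.6]
tcp_rot: [-0.705, 0.001, -0.001, 0.709]
wrist_force: [-0.7, -0.1, -0.0]
opening: 50.2
```

Run:
```python
from h import *
c=load('w13.npz'); h=hsv(c); P=cloud(c)
m=(P[...,2]>73)&(P[...,2]<100)&(abs(P[...,0]-614)<25)&(P[...,1]<-28)&(P[...,1]>-75)
Q=P[m]; print(len(Q),'z',np.percentile(Q[:,2],[5,50,95]).round(1),'circ',cv2.minEnclosingCircle(Q[:,:2].astype(np.float32)))
snap('side');plan((619.1,8.8,90),0,1)
```

```text
833 z [75.2 76.6 77.8] circ ((616.7676391601562, -43.17921447753906), 17.020700454711914)
t12.50 p [619.5   8.  138.4] yaw -0.2 tilt [0.  0.4] F [ 0.4 -0.  -0.4] op 49.9 j7 0.20
n 1
dx -0.4 dy 48.4 dz 0.5  ax -0.4 ay -0.2 az 0.0
```

Call:
{"op": "step_arm", "data": {
  "commands": [
    {"dx": 0, "dy": 15, "dz": 0, "ax": 0, "ay": 0, "az": 0, "fingers": 50},
    {"dx": 0, "dy": 15, "dz": 0, "ax": 0, "ay": 0, "az": 0, "fingers": 50},
    {"dx": 0, "dy": 10, "dz": 0, "ax": 0, "ay": 0, "az": 0, "fingers": 50}
  ]
}}

```text
time: 12.75
eef_pos: [621.7, 8.2, 101.6]
tcp_rot: [-0.704, -0.002, -0.004, 0.71]
wrist_force: [0.0, 1.3, -0.4]
opening: 50.1
```

Run:
```python
from h import *
c=load('w13.npz'); P=cloud(c)
m=(P[...,2]>73)&(P[...,2]<100)&(abs(P[...,0]-614)<25)&(P[...,1]<-28)&(P[...,1]>-75)
Q=P[m]; 
for y in range(-64,-26,4):
    q=Q[abs(Q[:,1]-y)<1]; print(y,q[:,0].min().round(1) if len(q) else '',q[:,0].max().round(1) if len(q) else '')
snap('side');plan((619.1,8.8,90),0,1)
```

```text
-64  
-60 615.0 615.0
-56 605.5 623.5
-52 603.9 626.8
-48 602.2 627.6
-44 603.1 627.6
-40 603.9 626.8
-36 606.5 624.2
-32 607.4 625.0
-28 607.4 624.8
t12.80 p [620.2   8.4  99.5] yaw -0.1 tilt [0.3 0.4] F [-1.1  0.6 -2.4] op 49.6 j7 0.21
n 1
dx -1.2 dy 9.5 dz 0.3  ax -0.4 ay -0.1 az 0.3
```

Call:
{"op": "step_arm", "data": {
  "commands": [
    {"dx": -1, "dy": 8, "dz": 0, "ax": 0, "ay": 0, "az": 0, "fingers": 50},
    {"dx": 0, "dy": 2, "dz": 0, "ax": 0, "ay": 0, "az": 0, "fingers": 15},
    {"dx": 0, "dy": 0, "dz": 0, "ax": 0, "ay": 0, "az": 0, "fingers": 15},
    {"dx": 0, "dy": 0, "dz": 0, "ax": 0, "ay": 0, "az": 0, "fingers": 15},
    {"dx": 0, "dy": 0, "dz": 0, "ax": 0, "ay": 0, "az": 0, "fingers": 15}
  ]
}}

```text
time: 13.22
eef_pos: [618.7, 8.7, 89.4]
tcp_rot: [-0.704, -0.001, -0.002, 0.71]
wrist_force: [0.6, -0.5, -3.8]
opening: 22.6
```

```bash
cat >> h.py <<'E'
A=np.array([615.,-46.5]); 
def circ(n,step,r=55.3):
    s,R=st(); p=s['eef_pos'][:2]-A; th=np.arctan2(p[0],p[1]); print('theta %.3f (%.1f deg) r %.1f'%(th,np.degrees(th),np.hypot(*p)),'z',s['eef_pos'][2].round(1))
    rv=Ro.from_matrix(R.T@Rd(0)).as_rotvec(degrees=True).round(1); print('rotfix',rv)
    q=s['eef_pos'].copy()
    for i in range(n):
        t=th+np.radians(step)*(i+1); g=np.array([A[0]+r*np.sin(t),A[1]+r*np.cos(t),q[2]]); d=Rd(0).T@(g-q); q=g
        print('dx %.1f dz %.1f'%(d[0],d[2]), end='; ')
    print()
E
python3 - <<'E'
from h import *
snap('side');circ(10,12)
E
```

```text
t13.27 p [618.7   8.6  89.4] yaw -0.1 tilt [0.3 0.4] F [ 0.2  0.4 -2.2] op 22.9 j7 0.22
theta 0.067 (3.8 deg) r 55.3 z 89.4
rotfix [-0.4 -0.1  0.3]
dx 11.4 dz -1.9; dx 10.7 dz -4.3; dx 9.6 dz -6.4; dx 8.1 dz -8.3; dx 6.2 dz -9.8; dx 4.0 dz -10.9; dx 1.6 dz -11.4; dx -0.8 dz -11.5; dx -3.2 dz -11.1; dx -5.4 dz -10.2;
```

Call:
{"op": "step_arm", "data": {
  "commands": [
    {"dx": 11.4, "dy": 0, "dz": -2, "ax": 0, "ay": 0, "az": 0, "fingers": 15},
    {"dx": 10.7, "dy": 0, "dz": -4.3, "ax": 0, "ay": 0, "az": 0, "fingers": 15},
    {"dx": 9.6, "dy": 0, "dz": -6.4, "ax": 0, "ay": 0, "az": 0, "fingers": 15},
    {"dx": 8, "dy": 0, "dz": -8.3, "ax": 0, "ay": 0, "az": 0, "fingers": 15},
    {"dx": 6.2, "dy": 0, "dz": -9.8, "ax": 0, "ay": 0, "az": 0, "fingers": 15}
  ]
}}

```text
time: 13.68
eef_pos: [659.7, -13.7, 89.3]
tcp_rot: [-0.7, 0.001, 0.005, 0.714]
wrist_force: [-1.9, 3.0, -0.2]
opening: 22.7
```

Run:
```python
from h import *
circ(10,12)
```

```text
t13.68 p [659.7 -13.7  89.3] yaw 0.3 tilt [-0.5  1.1] F [-1.9  3.  -0.2] op 22.7 j7 0.26
theta 0.938 (53.7 deg) r 55.4 z 89.3
rotfix [-1.1  0.3 -0.5]
dx 5.8 dz -10.0; dx 3.6 dz -11.0; dx 1.3 dz -11.5; dx -1.2 dz -11.5; dx -3.5 dz -11.0; dx -5.7 dz -10.0; dx -7.7 dz -8.6; dx -9.3 dz -6.8; dx -10.5 dz -4.8; dx -11.3 dz -2.5;
```

```bash
cat >> h.py <<'E'
def circ2(n,step,k=0.88,r=55.3,th0=0.067):
    s,R=st(); p=s['eef_pos'][:2]-A; th=np.arctan2(p[0],p[1]); print('theta %.1f deg rel start %.1f r %.1f'%(np.degrees(th),np.degrees(th-th0)%360,np.hypot(*p)),'z',s['eef_pos'][2].round(1))
    print('rotfix',Ro.from_matrix(R.T@Rd(0)).as_rotvec(degrees=True).round(1))
    for i in range(n):
        t=th+np.radians(step)*k*i; t2=t+np.radians(step)
        g=r*np.array([np.sin(t2)-np.sin(t),np.cos(t2)-np.cos(t)])
        if i==0: g+= A+r*np.array([np.sin(t),np.cos(t)])-s['eef_pos'][:2]
        print('%.0f,%.0f'%(g[0],g[1]), end='; ')
    print()
E
python3 -c "
from h import *
circ2(15,16)"
```

```text
t13.68 p [659.7 -13.7  89.3] yaw 0.3 tilt [-0.5  1.1] F [-1.9  3.  -0.2] op 22.7 j7 0.26
theta 53.7 deg rel start 49.9 r 55.4 z 89.3
rotfix [-1.1  0.3 -0.5]
7,-14; 4,-15; 0,-15; -4,-15; -7,-14; -10,-11; -13,-9; -14,-5; -15,-2; -15,2; -14,6; -12,9; -10,12; -7,14; -3,15;
```

Call:
{"op": "step_arm", "data": {
  "commands": [
    {"dx": 7, "dy": 0, "dz": -14, "ax": -1, "ay": 0.3, "az": -0.5, "fingers": 15},
    {"dx": 4, "dy": 0, "dz": -15, "ax": 0, "ay": 0, "az": 0, "fingers": 15},
    {"dx": 0, "dy": 0, "dz": -15, "ax": 0, "ay": 0, "az": 0, "fingers": 15},
    {"dx": -4, "dy": 0, "dz": -15, "ax": 0, "ay": 0, "az": 0, "fingers": 15},
    {"dx": -7, "dy": 0, "dz": -14, "ax": 0, "ay": 0, "az": 0, "fingers": 15}
  ]
}}

```text
time: 14.1
eef_pos: [659.3, -79.5, 89.1]
tcp_rot: [-0.702, -0.001, 0.006, 0.713]
wrist_force: [-4.4, 7.4, 2.8]
opening: 22.2
```

Call:
{"op": "step_arm", "data": {
  "commands": [
    {"dx": -10, "dy": 0, "dz": -11, "ax": 0, "ay": 0, "az": 0, "fingers": 15},
    {"dx": -13, "dy": 0, "dz": -9, "ax": 0, "ay": 0, "az": 0, "fingers": 15},
    {"dx": -14, "dy": 0, "dz": -5, "ax": 0, "ay": 0, "az": 0, "fingers": 15},
    {"dx": -15, "dy": 0, "dz": -2, "ax": 0, "ay": 0, "az": 0, "fingers": 15},
    {"dx": -15, "dy": 0, "dz": 2, "ax": 0, "ay": 0, "az": 0, "fingers": 15}
  ]
}}

```text
time: 14.52
eef_pos: [598.6, -98.8, 89.3]
tcp_rot: [-0.696, -0.009, 0.001, 0.718]
wrist_force: [5.4, 5.5, -5.5]
opening: 22.5
```

```bash
python3 -c "
from h import *
circ2(15,16)"
```

```text
t14.52 p [598.6 -98.8  89.3] yaw 0.8 tilt [0.7 1.7] F [ 5.4  5.5 -5.5] op 22.5 j7 0.44
theta -162.6 deg rel start 193.6 r 54.8 z 89.3
rotfix [-1.7  0.8  0.7]
-14,6; -12,10; -9,12; -6,14; -2,15; 2,15; 5,14; 9,13; 11,10; 14,7; 15,4; 15,-0; 15,-4; 14,-7; 11,-10;
```

Call:
{"op": "step_arm", "data": {
  "commands": [
    {"dx": -14, "dy": 0, "dz": 6, "ax": -1.5, "ay": 0.7, "az": 0.6, "fingers": 15},
    {"dx": -12, "dy": 0, "dz": 10, "ax": 0, "ay": 0, "az": 0, "fingers": 15},
    {"dx": -9, "dy": 0, "dz": 12, "ax": 0, "ay": 0, "az": 0, "fingers": 15},
    {"dx": -6, "dy": 0, "dz": 14, "ax": 0, "ay": 0, "az": 0, "fingers": 15},
    {"dx": -2, "dy": 0, "dz": 15, "ax": 0, "ay": 0, "az": 0, "fingers": 15}
  ]
}}

```text
time: 14.93
eef_pos: [560.5, -53.3, 89.2]
tcp_rot: [0.711, 0.005, 0.013, -0.703]
wrist_force: [1.4, -3.3, -1.3]
opening: 22.2
```

Call:
{"op": "step_arm", "data": {
  "commands": [
    {"dx": 2, "dy": 0, "dz": 15, "ax": 0, "ay": 0, "az": 0, "fingers": 15},
    {"dx": 5, "dy": 0, "dz": 14, "ax": 0, "ay": 0, "az": 0, "fingers": 15},
    {"dx": 9, "dy": 0, "dz": 13, "ax": 0, "ay": 0, "az": 0, "fingers": 15},
    {"dx": 12, "dy": 0, "dz": 10, "ax": 0, "ay": 0, "az": 0, "fingers": 15},
    {"dx": 14, "dy": 0, "dz": 7, "ax": 0, "ay": 0, "az": 0, "fingers": 15}
  ]
}}

```text
time: 15.35
eef_pos: [581.2, -3.4, 89.1]
tcp_rot: [0.712, -0.015, 0.003, -0.702]
wrist_force: [-11.3, 7.6, 9.3]
opening: 22.3
```

```bash
python3 -c "
from h import *
circ2(15,16,.9)"
```

```text
t15.35 p [581.2  -3.4  89.1] yaw -1.5 tilt [-1.  -0.7] F [-11.3   7.6   9.3] op 22.3 j7 0.19
theta -38.1 deg rel start 318.0 r 54.8 z 89.1
rotfix [ 0.7 -1.5 -1. ]
13,8; 15,4; 15,0; 15,-3; 14,-7; 11,-10; 9,-13; 5,-15; 1,-15; -3,-15; -6,-14; -10,-12; -12,-9; -14,-6; -15,-2;
```

Call:
{"op": "step_arm", "data": {
  "commands": [
    {"dx": 13, "dy": 0, "dz": 8, "ax": 0.6, "ay": -1.5, "az": -1, "fingers": 15},
    {"dx": 15, "dy": 0, "dz": 4, "ax": 0, "ay": 0, "az": 0, "fingers": 15},
    {"dx": 15, "dy": 0, "dz": 0, "ax": 0, "ay": 0, "az": 0, "fingers": 15},
    {"dx": 15, "dy": 0, "dz": -3, "ax": 0, "ay": 0, "az": 0, "fingers": 15},
    {"dx": 14, "dy": 0, "dz": -7, "ax": 0, "ay": 0, "az": 0, "fingers": 15}
  ]
}}

```text
time: 15.77
eef_pos: [648.4, -2.2, 89.2]
tcp_rot: [0.707, -0.003, -0.005, -0.707]
wrist_force: [-5.4, -0.8, 2.1]
opening: 22.6
```

Call:
{"op": "step_arm", "data": {
  "commands": [
    {"dx": 11, "dy": 0, "dz": -10, "ax": 0, "ay": 0, "az": 0, "fingers": 15},
    {"dx": 9, "dy": 0, "dz": -13, "ax": 0, "ay": 0, "az": 0, "fingers": 15},
    {"dx": 5, "dy": 0, "dz": -15, "ax": 0, "ay": 0, "az": 0, "fingers": 15},
    {"dx": 1, "dy": 0, "dz": -15, "ax": 0, "ay": 0, "az": 0, "fingers": 15},
    {"dx": -3, "dy": 0, "dz": -15, "ax": 0, "ay": 0, "az": 0, "fingers": 15}
  ]
}}

```text
time: 16.18
eef_pos: [664.6, -71.4, 88.9]
tcp_rot: [-0.705, 0.01, 0.013, 0.71]
wrist_force: [-9.0, 9.1, 4.8]
opening: 22.5
```

```bash
python3 -c "
from h import *
circ2(15,16,.9)"
```

```text
t16.18 p [664.6 -71.4  88.9] yaw 0.2 tilt [-1.9  0.4] F [-9.   9.1  4.8] op 22.5 j7 0.33
theta 116.7 deg rel start 112.9 r 55.5 z 88.9
rotfix [-0.4  0.2 -1.9]
-9,-13; -12,-10; -14,-7; -15,-3; -15,1; -15,4; -13,8; -11,11; -8,13; -4,15; -0,15; 3,15; 7,14; 10,11; 13,9;
```

Turn 1 done + 113°. Continue.

Call:
{"op": "step_arm", "data": {
  "commands": [
    {"dx": -9, "dy": 0, "dz": -13, "ax": -0.4, "ay": 0.2, "az": -1.8, "fingers": 15},
    {"dx": -12, "dy": 0, "dz": -10, "ax": 0, "ay": 0, "az": 0, "fingers": 15},
    {"dx": -14, "dy": 0, "dz": -7, "ax": 0, "ay": 0, "az": 0, "fingers": 15},
    {"dx": -15, "dy": 0, "dz": -3, "ax": 0, "ay": 0, "az": 0, "fingers": 15},
    {"dx": -15, "dy": 0, "dz": 1, "ax": 0, "ay": 0, "az": 0, "fingers": 15}
  ]
}}

```text
time: 16.6
eef_pos: [604.2, -100.3, 89.3]
tcp_rot: [-0.703, -0.006, -0.005, 0.712]
wrist_force: [5.2, 4.1, -3.7]
opening: 22.3
```

Call:
{"op": "step_arm", "data": {
  "commands": [
    {"dx": -15, "dy": 0, "dz": 4, "ax": 0, "ay": 0, "az": 0, "fingers": 15},
    {"dx": -13, "dy": 0, "dz": 8, "ax": 0, "ay": 0, "az": 0, "fingers": 15},
    {"dx": -11, "dy": 0, "dz": 11, "ax": 0, "ay": 0, "az": 0, "fingers": 15},
    {"dx": -8, "dy": 0, "dz": 13, "ax": 0, "ay": 0, "az": 0, "fingers": 15},
    {"dx": -4, "dy": 0, "dz": 15, "ax": 0, "ay": 0, "az": 0, "fingers": 15}
  ]
}}

```text
time: 17.02
eef_pos: [560.8, -56.4, 89.1]
tcp_rot: [-0.706, -0.013, -0.018, 0.708]
wrist_force: [3.3, -3.2, -5.4]
opening: 22.6
```

```bash
python3 -c "
from h import *
circ2(15,16,.9)"
```

```text
t17.02 p [560.8 -56.4  89.1] yaw -0.4 tilt [2.6 0.1] F [ 3.3 -3.2 -5.4] op 22.6 j7 0.32
theta -100.4 deg rel start 255.8 r 55.1 z 89.1
rotfix [-0.1 -0.4  2.6]
-1,15; 3,15; 7,14; 10,12; 13,9; 14,5; 15,2; 15,-2; 14,-6; 12,-9; 10,-12; 6,-14; 3,-15; -1,-15; -5,-15;
```

Call:
{"op": "step_arm", "data": {
  "commands": [
    {"dx": -1, "dy": 0, "dz": 15, "ax": 0, "ay": -0.4, "az": 2.4, "fingers": 15},
    {"dx": 3, "dy": 0, "dz": 15, "ax": 0, "ay": 0, "az": 0, "fingers": 15},
    {"dx": 7, "dy": 0, "dz": 14, "ax": 0, "ay": 0, "az": 0, "fingers": 15},
    {"dx": 10, "dy": 0, "dz": 12, "ax": 0, "ay": 0, "az": 0, "fingers": 15},
    {"dx": 13, "dy": 0, "dz": 9, "ax": 0, "ay": 0, "az": 0, "fingers": 15}
  ]
}}

```text
time: 17.43
eef_pos: [580.7, -3.7, 89.2]
tcp_rot: [0.71, -0.012, -0.001, -0.704]
wrist_force: [-9.3, 4.3, 7.9]
opening: 22.5
```

Call:
{"op": "step_arm", "data": {
  "commands": [
    {"dx": 14, "dy": 0, "dz": 5, "ax": 0, "ay": 0, "az": 0, "fingers": 15},
    {"dx": 15, "dy": 0, "dz": 2, "ax": 0, "ay": 0, "az": 0, "fingers": 15},
    {"dx": 15, "dy": 0, "dz": -2, "ax": 0, "ay": 0, "az": 0, "fingers": 15},
    {"dx": 14, "dy": 0, "dz": -6, "ax": 0, "ay": 0, "az": 0, "fingers": 15},
    {"dx": 12, "dy": 0, "dz": -9, "ax": 0, "ay": 0, "az": 0, "fingers": 15}
  ]
}}

```text
time: 17.85
eef_pos: [649.2, -2.9, 89.2]
tcp_rot: [-0.704, 0.011, 0.007, 0.71]
wrist_force: [-3.6, 2.1, 1.9]
opening: 22.8
```

```bash
python3 -c "
from h import *
circ2(15,16,.9)"
```

```text
t17.85 p [649.2  -2.9  89.2] yaw -0.3 tilt [-1.4  0.5] F [-3.6  2.1  1.9] op 22.8 j7 0.22
theta 38.1 deg rel start 34.2 r 55.4 z 89.2
rotfix [-0.5 -0.3 -1.4]
11,-11; 8,-13; 4,-15; 0,-15; -4,-15; -7,-14; -10,-11; -13,-8; -15,-5; -15,-1; -15,3; -14,6; -12,10; -9,12; -6,14;
```

Two turns + 34°. Third turn.

Call:
{"op": "step_arm", "data": {
  "commands": [
    {"dx": 11, "dy": 0, "dz": -11, "ax": -0.5, "ay": -0.3, "az": -1.3, "fingers": 15},
    {"dx": 8, "dy": 0, "dz": -13, "ax": 0, "ay": 0, "az": 0, "fingers": 15},
    {"dx": 4, "dy": 0, "dz": -15, "ax": 0, "ay": 0, "az": 0, "fingers": 15},
    {"dx": 0, "dy": 0, "dz": -15, "ax": 0, "ay": 0, "az": 0, "fingers": 15},
    {"dx": -4, "dy": 0, "dz": -15, "ax": 0, "ay": 0, "az": 0, "fingers": 15}
  ]
}}

```text
time: 18.27
eef_pos: [663.7, -72.9, 89.1]
tcp_rot: [-0.705, 0.003, 0.006, 0.71]
wrist_force: [-7.1, 8.2, 4.4]
opening: 22.7
```

Call:
{"op": "step_arm", "data": {
  "commands": [
    {"dx": -7, "dy": 0, "dz": -14, "ax": 0, "ay": 0, "az": 0, "fingers": 15},
    {"dx": -10, "dy": 0, "dz": -11, "ax": 0, "ay": 0, "az": 0, "fingers": 15},
    {"dx": -13, "dy": 0, "dz": -8, "ax": 0, "ay": 0, "az": 0, "fingers": 15},
    {"dx": -15, "dy": 0, "dz": -5, "ax": 0, "ay": 0, "az": 0, "fingers": 15},
    {"dx": -15, "dy": 0, "dz": -1, "ax": 0, "ay": 0, "az": 0, "fingers": 15}
  ]
}}

```text
time: 18.68
eef_pos: [607.2, -100.8, 89.3]
tcp_rot: [-0.696, -0.004, 0.003, 0.718]
wrist_force: [4.8, 7.4, -4.1]
opening: 22.7
```

```bash
python3 -c "
from h import *
circ2(15,16,.9)"
```

```text
t18.68 p [ 607.2 -100.8   89.3] yaw 0.5 tilt [0.1 1.8] F [ 4.8  7.4 -4.1] op 22.7 j7 0.42
theta -171.8 deg rel start 184.4 r 54.8 z 89.3
rotfix [-1.8  0.5  0.1]
-15,4; -13,8; -11,11; -8,13; -4,15; -0,15; 3,15; 7,14; 10,12; 13,9; 14,5; 15,1; 15,-2; 14,-6; 12,-9;
```

Call:
{"op": "step_arm", "data": {
  "commands": [
    {"dx": -15, "dy": 0, "dz": 4, "ax": -1.7, "ay": 0.5, "az": 0, "fingers": 15},
    {"dx": -13, "dy": 0, "dz": 8, "ax": 0, "ay": 0, "az": 0, "fingers": 15},
    {"dx": -11, "dy": 0, "dz": 11, "ax": 0, "ay": 0, "az": 0, "fingers": 15},
    {"dx": -8, "dy": 0, "dz": 13, "ax": 0, "ay": 0, "az": 0, "fingers": 15},
    {"dx": -4, "dy": 0, "dz": 15, "ax": 0, "ay": 0, "az": 0, "fingers": 15}
  ]
}}

```text
time: 19.1
eef_pos: [562.0, -60.8, 89.2]
tcp_rot: [0.712, 0.007, 0.015, -0.702]
wrist_force: [2.2, -3.1, -1.9]
opening: 22.3
```

Call:
{"op": "step_arm", "data": {
  "commands": [
    {"dx": 0, "dy": 0, "dz": 15, "ax": 0, "ay": 0, "az": 0, "fingers": 15},
    {"dx": 3, "dy": 0, "dz": 15, "ax": 0, "ay": 0, "az": 0, "fingers": 15},
    {"dx": 7, "dy": 0, "dz": 14, "ax": 0, "ay": 0, "az": 0, "fingers": 15},
    {"dx": 8, "dy": 0, "dz": 9, "ax": 0, "ay": 0, "az": 0, "fingers": 15}
  ]
}}

```text
time: 19.43
eef_pos: [565.7, -22.8, 88.9]
tcp_rot: [0.716, -0.006, 0.012, -0.698]
wrist_force: [-11.9, 2.1, 11.4]
opening: 22.8
```

```bash
python3 -c "
from h import *
circ2(8,7,.9)"
```

```text
t19.43 p [565.7 -22.8  88.9] yaw -1.5 tilt [ 0.5 -1.5] F [-11.9   2.1  11.4] op 22.8 j7 0.20
theta -64.3 deg rel start 291.9 r 54.8 z 88.9
rotfix [ 1.5 -1.5  0.5]
3,6; 4,5; 4,5; 5,5; 5,4; 6,3; 6,3; 6,2;
```

Call:
{"op": "step_arm", "data": {
  "commands": [
    {"dx": 5, "dy": 0, "dz": 9, "ax": 1.2, "ay": -1.2, "az": 0.4, "fingers": 15},
    {"dx": 7, "dy": 0, "dz": 8, "ax": 0, "ay": 0, "az": 0, "fingers": 15},
    {"dx": 7, "dy": 0, "dz": 6, "ax": 0, "ay": 0, "az": 0, "fingers": 15},
    {"dx": 6, "dy": 0, "dz": 4, "ax": 0, "ay": 0, "az": 0, "fingers": 15}
  ]
}}

```text
time: 19.77
eef_pos: [583.1, -1.8, 89.3]
tcp_rot: [0.709, -0.009, 0.0, -0.705]
wrist_force: [-5.7, 3.1, 3.3]
opening: 22.6
```

```bash
python3 -c "
from h import *
circ2(8,6,.9)"
```

```text
t19.77 p [583.1  -1.8  89.3] yaw -0.7 tilt [-0.7 -0.3] F [-5.7  3.1  3.3] op 22.6 j7 0.20
theta -35.5 deg rel start 320.6 r 55.0 z 89.3
rotfix [ 0.3 -0.7 -0.7]
5,3; 5,3; 5,2; 6,2; 6,1; 6,1; 6,0; 6,-1;
```

Call:
{"op": "step_arm", "data": {
  "commands": [
    {"dx": 6, "dy": 0, "dz": 4, "ax": 0, "ay": -0.6, "az": -0.5, "fingers": 15},
    {"dx": 6, "dy": 0, "dz": 3, "ax": 0, "ay": 0, "az": 0, "fingers": 15},
    {"dx": 6, "dy": 0, "dz": 2, "ax": 0, "ay": 0, "az": 0, "fingers": 15},
    {"dx": 5, "dy": 0, "dz": 1, "ax": 0, "ay": 0, "az": 0, "fingers": 15}
  ]
}}

```text
time: 20.1
eef_pos: [603.1, 7.3, 89.2]
tcp_rot: [0.708, -0.004, -0.001, -0.706]
wrist_force: [-2.6, 3.2, 1.7]
opening: 22.1
```

```bash
python3 -c "
from h import *
circ2(8,3,.9)"
```

```text
t20.10 p [603.1   7.3  89.2] yaw -0.3 tilt [-0.4 -0.2] F [-2.6  3.2  1.7] op 22.1 j7 0.20
theta -12.4 deg rel start 343.7 r 55.1 z 89.2
rotfix [ 0.2 -0.3 -0.4]
3,1; 3,0; 3,0; 3,0; 3,0; 3,-0; 3,-0; 3,-0;
```

Call:
{"op": "step_arm", "data": {
  "commands": [
    {"dx": 4, "dy": 0, "dz": 0.5, "ax": 0, "ay": 0, "az": 0, "fingers": 15},
    {"dx": 4, "dy": 0, "dz": 0.2, "ax": 0, "ay": 0, "az": 0, "fingers": 15},
    {"dx": 3, "dy": 0, "dz": 0, "ax": 0, "ay": 0, "az": 0, "fingers": 15}
  ]
}}

```text
time: 20.35
eef_pos: [615.3, 8.7, 89.3]
tcp_rot: [0.707, -0.004, -0.0, -0.707]
wrist_force: [-3.2, 3.9, 1.3]
opening: 22.7
```

Call:
{"op": "step_arm", "data": {
  "commands": [
    {"dx": 2, "dy": 0, "dz": 0, "ax": 0, "ay": 0, "az": 0, "fingers": 15},
    {"dx": 1, "dy": 0, "dz": 0, "ax": 0, "ay": 0, "az": 0, "fingers": 15}
  ]
}}

```text
time: 20.52
eef_pos: [619.7, 8.5, 89.3]
tcp_rot: [0.707, -0.003, 0.001, -0.707]
wrist_force: [-2.6, 2.7, 2.3]
opening: 22.7
```

```bash
python3 -c "
from h import *
snap('side');circ2(8,3,.9)"
```

```text
t20.57 p [619.9   8.5  89.3] yaw -0.3 tilt [-0.2 -0. ] F [-0.9  2.9  0.5] op 22.6 j7 0.20
theta 5.1 deg rel start 1.3 r 55.2 z 89.3
rotfix [ 0.  -0.3 -0.2]
3,-0; 3,-0; 3,-1; 3,-1; 3,-1; 3,-1; 3,-1; 3,-1;
```

Call:
{"op": "step_arm", "data": {
  "commands": [
    {"dx": -1.5, "dy": 0, "dz": 0, "ax": 0, "ay": 0, "az": 0, "fingers": 15},
    {"dx": 0, "dy": 0, "dz": 0, "ax": 0, "ay": 0, "az": 0, "fingers": 15}
  ]
}}

```text
time: 20.73
eef_pos: [620.0, 8.5, 89.3]
tcp_rot: [0.708, -0.002, 0.002, -0.707]
wrist_force: [-2.0, 3.7, 1.6]
opening: 22.7
```

```bash
python3 -c "
from h import *
snap('side');circ2(1,3,.9)"
```

```text
t20.78 p [620.    8.4  89.3] yaw -0.3 tilt [-0.  -0.1] F [-1.3  4.3 -0.6] op 22.6 j7 0.20
theta 5.2 deg rel start 1.3 r 55.1 z 89.3
rotfix [ 0.1 -0.3 -0. ]
3,-0;
```

Call:
{"op": "step_arm", "data": {
  "commands": [
    {"dx": -2.5, "dy": 0, "dz": 0, "ax": 0, "ay": 0, "az": 0, "fingers": 15}
  ]
}}

```text
time: 20.87
eef_pos: [618.8, 8.5, 89.4]
tcp_rot: [0.708, -0.001, 0.003, -0.707]
wrist_force: [3.3, 3.2, -2.6]
opening: 22.3
```

Call:
{"op": "step_arm", "data": {
  "commands": [
    {"dx": -2, "dy": 0, "dz": 0, "ax": 0, "ay": 0, "az": 0, "fingers": 15}
  ]
}}

```text
time: 20.95
eef_pos: [617.8, 8.6, 89.4]
tcp_rot: [0.708, 0.0, 0.004, -0.707]
wrist_force: [3.6, 2.8, -0.9]
opening: 22.5
```

```bash
python3 -c "
from h import *
snap('side');circ2(1,3,.9)"
```

```text
t21.00 p [617.3   8.6  89.4] yaw -0.3 tilt [ 0.3 -0.1] F [ 1.6  3.3 -1.7] op 22.7 j7 0.20
theta 2.4 deg rel start 358.6 r 55.2 z 89.4
rotfix [ 0.1 -0.3  0.3]
3,-0;
```

Call:
{"op": "step_arm", "data": {
  "commands": [
    {"dx": 2, "dy": 0, "dz": 0, "ax": 0, "ay": 0, "az": 0, "fingers": 15}
  ]
}}

```text
time: 21.08
eef_pos: [618.0, 8.6, 89.3]
tcp_rot: [0.708, -0.001, 0.003, -0.707]
wrist_force: [-2.1, 3.9, 1.7]
opening: 22.7
```

```bash
python3 -c "
from h import *
snap('side');circ2(1,3,.9)"
```

```text
t21.13 p [618.3   8.5  89.3] yaw -0.3 tilt [ 0.1 -0.1] F [-0.8  3.7 -0.2] op 22.8 j7 0.20
theta 3.5 deg rel start 359.6 r 55.1 z 89.3
rotfix [ 0.1 -0.3  0.1]
3,-0;
```

Handle within 0.4° of its start. Release, rise straight.

Call:
{"op": "step_arm", "data": {
  "commands": [
    {"dx": 0, "dy": 0, "dz": 0, "ax": 0, "ay": 0, "az": 0, "fingers": 45},
    {"dx": 0, "dy": 0, "dz": 0, "ax": 0, "ay": 0, "az": 0, "fingers": 45},
    {"dx": 0, "dy": 0, "dz": 0, "ax": 0, "ay": 0, "az": 0, "fingers": 45},
    {"dx": 0, "dy": -12, "dz": 0, "ax": 0, "ay": 0, "az": 0, "fingers": 45},
    {"dx": 0, "dy": -20, "dz": 0, "ax": 0, "ay": 0, "az": 0, "fingers": 45}
  ]
}}

```text
time: 21.55
eef_pos: [615.0, -0.1, 119.0]
tcp_rot: [0.712, -0.006, 0.002, -0.702]
wrist_force: [0.2, 1.1, 0.2]
opening: 45.1
```

Call:
{"op": "step_arm", "data": {
  "commands": [
    {"dx": 0, "dy": -35, "dz": 0, "ax": 0, "ay": 0, "az": 0, "fingers": 45},
    {"dx": -20, "dy": -30, "dz": 20, "ax": 0, "ay": 0, "az": 0, "fingers": 45},
    {"dx": -25, "dy": -20, "dz": 25, "ax": 0, "ay": 0, "az": 0, "fingers": 45},
    {"dx": -25, "dy": -5, "dz": 30, "ax": 0, "ay": 0, "az": 0, "fingers": 45},
    {"dx": 0, "dy": 0, "dz": 0, "ax": 0, "ay": 0, "az": 0, "fingers": 45}
  ]
}}

```text
time: 21.97
eef_pos: [549.0, 70.4, 219.9]
tcp_rot: [0.714, -0.007, 0.012, -0.7]
wrist_force: [-0.9, 1.2, -0.5]
opening: 45.1
```

Run:
```python
from h import *
sc=snap('side','s14.png'); crop(sc,230,120,180,140,4,'s14c.png'); snap('top'); 
s,R=st(); c=wristcam(s,snap('wrist','w14.png')); np.savez('w14.npz',**c)
P=cloud(c).reshape(-1,3); P=P[(c['depth'].reshape(-1)>0)]
def ext(z0,z1,x0,x1,y0,y1,nm):
        Q=P[(P[:,2]>z0)&(P[:,2]<z1)&(P[:,0]>x0)&(P[:,0]<x1)&(P[:,1]>y0)&(P[:,1]<y1)]
        if len(Q)>20: print(nm,len(Q),'z %.1f'%np.median(Q[:,2]),'x',np.percentile(Q[:,0],[1,99]).round(1),'y',np.percentile(Q[:,1],[1,99]).round(1))
ext(25,33,435,470,60,90,'fence+y')
ext(25,33,435,470,-40,0,'fencemid')
ext(25,33,435,470,-160,-80,'fence-')
ext(26,32,502,550,60,90,'jaw+y')
ext(40,70,465,515,0,60,'m-bay3'); ext(40,70,465,515,-90,-10,'m-bay2')
Q=P[(P[:,2]>117)&(P[:,2]<124)&(abs(P[:,0]-618)<25)&(abs(P[:,1]-8)<25)]; print(len(Q), cv2.minEnclosingCircle(Q[:,:2].astype(np.float32)))
M=masks(c)
for k in('red','green'):
  for st_,ce,mm in blobs(M[k],12): print(k,st_,ce.round(1),onz(c,*ce,28.8).round(1))
```

```text
t22.07 p [552.1  62.9 219.7] yaw -1.9 tilt [ 0.6 -1.6] F [-0.4 -1.5 -0.3] op 45.0 j7 -0.03
fence+y 190 z 28.7 x [446.9 465. ] y [60.1 72.9]
fencemid 464 z 28.9 x [447.2 469.4] y [-39.6  -0.2]
jaw+y 123 z 28.7 x [510.3 527. ] y [60.1 69. ]
m-bay3 1222 z 58.1 x [475.5 501. ] y [ 4.  55.9]
m-bay2 140 z 50.5 x [476.5 501.5] y [-77.3 -24.8]
375 ((618.29833984375, 9.173882484436035), 11.707602500915527)
```

View pics/w14.png

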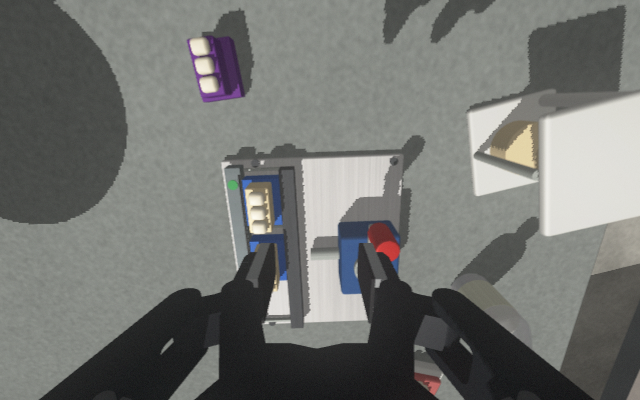

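View pics/s14c.png

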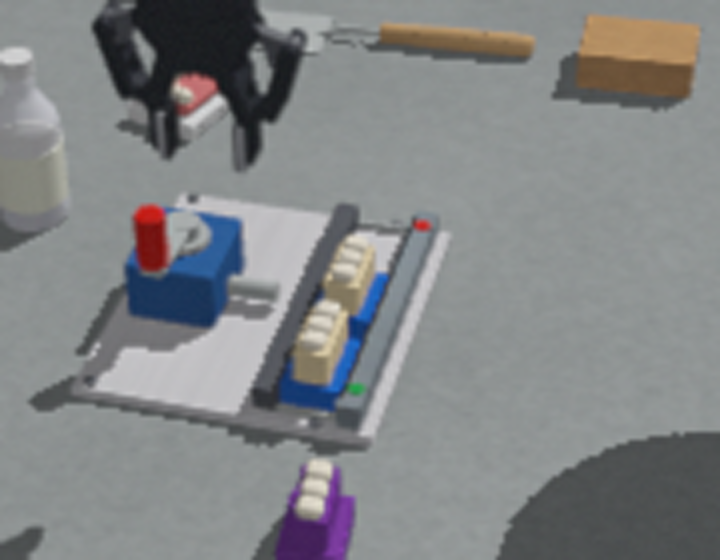

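The jaw stands 15 mm further in (510), crank grip at (385,240) back at (618.3, 9.2); both models clamped. Next the burnisher in the white stand.

Run:
```python
from h import *
t=load('top0.npz'); s=load('side0.npz')
print('hole tri',tri(t,(193,204.7),s,(274-.3,305-.3)), onz(t,193,204.7,66), onz(s,273.7,304.7,66))
c=load('w7.npz'); P=cloud(c); h=hsv(c)
near=(abs(P[...,0]-475)<60)&(abs(P[...,1]-395)<60)
m=near&(P[...,2]>54)&(P[...,2]<62); Q=P[m]; rc=cv2.minAreaRect(Q[:,:2].astype(np.float32)); print('stand top',len(Q),rc,np.median(Q[:,2]))
m=near&(P[...,2]>136)&(P[...,2]<146); Q=P[m]; print('handle top',len(Q),cv2.minAreaRect(Q[:,:2].astype(np.float32)),np.median(Q[:,2]))
m=near&(P[...,2]>70)&(P[...,2]<136); Q=P[m]; print('handle side',len(Q),cv2.minAreaRect(Q[:,:2].astype(np.float32)))
m=near&(P[...,2]>62)&(P[...,2]<68.5)&(h[...,2]<70); Q=P[m]; print('collar',len(Q),cv2.minEnclosingCircle(Q[:,:2].astype(np.float32)) if len(Q) else '')
crop(c,60,0,200,170,4,'w7c.png')
st()
```

```text
hole tri (array([465.37354542, 407.52605889,  60.53836254]), np.float64(2.029982381351)) [463.5517873  405.47452876  66.        ] [464.6039311  411.74668472  66.        ]
stand top 8381 ((463.93927001953125, 407.3376159667969), (80.91288757324219, 81.18397521972656), 8.408658981323242) 58.68860342675999
handle top 1163 ((464.69757080078125, 407.1191711425781), (16.501184463500977, 17.080869674682617), 78.1486587524414) 140.3663784716275
handle side 1963 ((467.7655334472656, 403.08172607421875), (20.707046508789062, 11.256528854370117), 38.66664505004883)
collar 623 ((464.725341796875, 406.4032287597656), 15.768595695495605)
t22.12 p [552.   61.3 218.8] yaw -2.0 tilt [ 0.5 -1.7] F [-0.1 -0.5 -0. ] op 45.1 j7 -0.03
```

View pics/w7c.png

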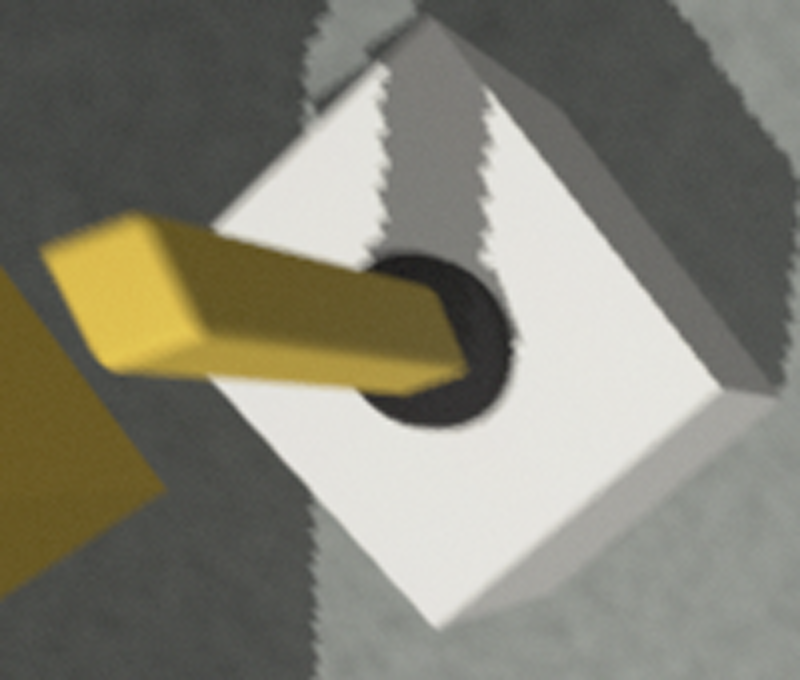

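Run:
```python
from h import *
plan((466,400,215),-11.9,10)
```

```text
t22.12 p [552.   61.3 218.8] yaw -2.0 tilt [ 0.5 -1.7] F [-0.1 -0.5 -0. ] op 45.1 j7 -0.03
n 10
dx -9.8 dy -0.7 dz 33.5  ax 0.2 ay 1.0 az 0.1
dx -10.4 dy -0.6 dz 33.4  ax 0.2 ay 1.0 az 0.1
dx -11.0 dy -0.5 dz 33.2  ax 0.2 ay 1.0 az 0.1
dx -11.5 dy -0.4 dz 33.0  ax 0.2 ay 1.0 az 0.1
dx -12.1 dy -0.3 dz 32.8  ax 0.2 ay 1.0 az 0.1
dx -12.7 dy -0.2 dz 32.6  ax 0.2 ay 1.0 az 0.1
dx -13.2 dy -0.0 dz 32.4  ax 0.2 ay 1.0 az 0.1
dx -13.8 dy 0.1 dz 32.1  ax 0.2 ay 1.0 az 0.1
dx -14.3 dy 0.2 dz 31.9  ax 0.2 ay 1.0 az 0.1
dx -14.9 dy 0.3 dz 31.6  ax 0.2 ay 1.0 az 0.1
```

Call:
{"op": "step_arm", "data": {
  "commands": [
    {"dx": -10, "dy": -2, "dz": 33, "ax": 0.5, "ay": 1, "az": 0.2, "fingers": 45},
    {"dx": -10, "dy": 0, "dz": 33, "ax": 0.5, "ay": 1, "az": 0.2, "fingers": 45},
    {"dx": -11, "dy": 0, "dz": 33, "ax": 0.5, "ay": 1, "az": 0, "fingers": 45},
    {"dx": -12, "dy": 0, "dz": 33, "ax": 0, "ay": 1, "az": 0, "fingers": 45},
    {"dx": -12, "dy": 0, "dz": 33, "ax": 0, "ay": 1, "az": 0, "fingers": 45}
  ]
}}

```text
time: 22.53
eef_pos: [517.8, 210.5, 217.2]
tcp_rot: [0.711, -0.056, 0.063, -0.698]
wrist_force: [1.3, -0.8, 0.2]
opening: 45.0
```

Call:
{"op": "step_arm", "data": {
  "commands": [
    {"dx": -13, "dy": 0, "dz": 33, "ax": 0, "ay": 1, "az": 0, "fingers": 45},
    {"dx": -13, "dy": 0, "dz": 32, "ax": 0, "ay": 1, "az": 0, "fingers": 45},
    {"dx": -14, "dy": 0, "dz": 32, "ax": 0, "ay": 1, "az": 0, "fingers": 45},
    {"dx": -14, "dy": 0, "dz": 25, "ax": 0, "ay": 1, "az": 0, "fingers": 45},
    {"dx": -10, "dy": 0, "dz": 15, "ax": 0, "ay": 1, "az": 0, "fingers": 45}
  ]
}}

```text
time: 22.95
eef_pos: [486.6, 358.3, 210.3]
tcp_rot: [0.709, -0.092, 0.1, -0.692]
wrist_force: [0.9, -0.0, 0.9]
opening: 45.1
```

Run:
```python
from h import *
snap('side'); snap('side'); s,R=st(); c=wristcam(s,snap('wrist','w15.png')); np.savez('w15.npz',**c)
P=cloud(c); h=hsv(c)
near=(abs(P[...,0]-465)<50)&(abs(P[...,1]-407)<50)
for n,a,b in (('stand',54,62),('htop',136,146)):
    Q=P[near&(P[...,2]>a)&(P[...,2]<b)]; print(n,len(Q),cv2.minAreaRect(Q[:,:2].astype(np.float32)),np.median(Q[:,2]))
m=near&(P[...,2]>62)&(P[...,2]<68.5)&(h[...,2]<70); Q=P[m]; print('collar',len(Q),cv2.minEnclosingCircle(Q[:,:2].astype(np.float32)) if len(Q) else '')
plan((464.6,407,160),-11.9)
```

```text
t23.05 p [485.3 359.8 209.7] yaw -15.4 tilt [ 0.3 -1.5] F [ 0.4 -0.1 -0.1] op 44.8 j7 -0.78
stand 5353 ((464.1312255859375, 407.1369323730469), (80.15538024902344, 80.25846862792969), 8.363115310668945) 58.756973936173
htop 477 ((464.2897033691406, 407.5802001953125), (15.9119873046875, 16.162343978881836), 77.67479705810547) 140.52919923512624
collar 142 ((468.3088684082031, 411.8269348144531), 10.636801719665527)
t23.10 p [486.9 356.4 210.2] yaw -15.6 tilt [ 0.4 -1.6] F [ 0.2 -0.8  0.1] op 45.6 j7 -0.78
n 2
dx -17.9 dy 24.3 dz 22.0  ax 0.7 ay -1.8 az 0.4
dx -17.0 dy 24.7 dz 22.2  ax 0.7 ay -1.8 az 0.4
```

View pics/w15.png

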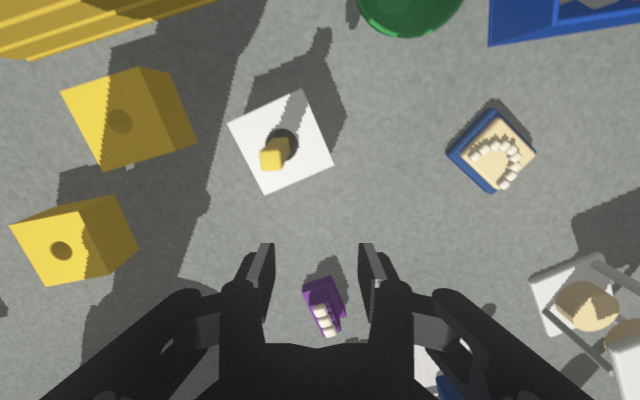

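The white stand with the burnisher is at (280,140); two yellow look-alikes left of it are empty and stay alone.

Call:
{"op": "step_arm", "data": {
  "commands": [
    {"dx": -18, "dy": 10, "dz": 22, "ax": 0.7, "ay": -1.7, "az": 0.4, "fingers": 45},
    {"dx": -17, "dy": 10, "dz": 22, "ax": 0.7, "ay": -1.7, "az": 0.4, "fingers": 45},
    {"dx": -4, "dy": 5, "dz": 3, "ax": 0, "ay": 0, "az": 0, "fingers": 45},
    {"dx": 0, "dy": 0, "dz": 0, "ax": 0, "ay": 0, "az": 0, "fingers": 45}
  ]
}}

```text
time: 23.43
eef_pos: [469.0, 401.9, 182.5]
tcp_rot: [0.705, -0.078, 0.082, -0.7]
wrist_force: [0.1, -0.4, 0.1]
opening: 44.9
```

Run:
```python
from h import *
snap('side'); snap('side')
plan((464.4,407.4,165),-12.3,1)
```

```text
t23.53 p [470.1 401.2 183.7] yaw -13.1 tilt [ 0.4 -0.4] F [-0.5 -0.8 -0.8] op 45.5 j7 -0.79
n 1
dx -7.1 dy 18.6 dz 4.8  ax 0.3 ay -0.8 az 0.5
```

Call:
{"op": "step_arm", "data": {
  "commands": [
    {"dx": -7, "dy": 5, "dz": 5, "ax": 0.3, "ay": -0.8, "az": 0.4, "fingers": 45},
    {"dx": -3, "dy": 8, "dz": 2, "ax": 0, "ay": 0, "az": 0, "fingers": 45},
    {"dx": 0, "dy": 0, "dz": 0, "ax": 0, "ay": 0, "az": 0, "fingers": 45}
  ]
}}

```text
time: 23.78
eef_pos: [464.8, 407.1, 171.3]
tcp_rot: [0.703, -0.076, 0.079, -0.703]
wrist_force: [-0.0, -0.5, 0.0]
opening: 45.2
```

Run:
```python
from h import *
snap('side'); snap('side')
plan((464.4,407.4,120),-12.3,1)
```

```text
t23.88 p [465.8 407.2 172.7] yaw -12.6 tilt [0.4 0. ] F [-0.4 -0.   0.5] op 44.8 j7 -0.79
n 1
dx -1.7 dy 52.7 dz -0.2  ax -0.1 ay -0.3 az 0.4
```

Call:
{"op": "step_arm", "data": {
  "commands": [
    {"dx": -2, "dy": 15, "dz": 0, "ax": 0, "ay": 0, "az": 0.3, "fingers": 45},
    {"dx": -1, "dy": 20, "dz": 0, "ax": 0, "ay": 0, "az": 0, "fingers": 45},
    {"dx": -1, "dy": 15, "dz": 0, "ax": 0, "ay": 0, "az": 0, "fingers": 45}
  ]
}}

```text
time: 24.13
eef_pos: [466.8, 409.6, 127.3]
tcp_rot: [-0.699, 0.074, -0.082, 0.706]
wrist_force: [0.1, -1.1, 0.4]
opening: 45.5
```

Run:
```python
from h import *
snap('side')
plan((464.4,407.4,92),-12.3,1)
```

```text
t24.18 p [464.9 408.4 124.2] yaw -12.7 tilt [0.4 0.3] F [-0.7 -0.5 -1.7] op 45.4 j7 -0.77
n 1
dx -0.5 dy 32.1 dz -1.3  ax -0.4 ay -0.4 az 0.3
```

Call:
{"op": "step_arm", "data": {
  "commands": [
    {"dx": -1, "dy": 12, "dz": -1.5, "ax": -0.4, "ay": -0.4, "az": 0.3, "fingers": 45},
    {"dx": -0.5, "dy": 12, "dz": -0.5, "ax": 0, "ay": 0, "az": 0, "fingers": 45},
    {"dx": 0, "dy": 5, "dz": 0, "ax": 0, "ay": 0, "az": 0, "fingers": 45}
  ]
}}

```text
time: 24.43
eef_pos: [464.3, 406.7, 95.2]
tcp_rot: [-0.703, 0.075, -0.076, 0.703]
wrist_force: [-0.3, -0.4, -0.2]
opening: 45.0
```

Run:
```python
from h import *
snap('side')
plan((464.4,407.4,92),-12.3,1)
```

```text
t24.48 p [464.  406.4  94.5] yaw -12.3 tilt [ 0.1 -0. ] F [-0.6 -0.6 -0.8] op 45.0 j7 -0.76
n 1
dx 0.2 dy 2.5 dz 1.1  ax 0.0 ay 0.0 az 0.1
```

Well aligned. Close.

Call:
{"op": "step_arm", "data": {
  "commands": [
    {"dx": 0, "dy": 2, "dz": 1, "ax": 0, "ay": 0, "az": 0, "fingers": 5},
    {"dx": 0, "dy": 0, "dz": 0, "ax": 0, "ay": 0, "az": 0, "fingers": 5},
    {"dx": 0, "dy": 0, "dz": 0, "ax": 0, "ay": 0, "az": 0, "fingers": 5},
    {"dx": 0, "dy": 0, "dz": 0, "ax": 0, "ay": 0, "az": 0, "fingers": 5},
    {"dx": 0, "dy": 0, "dz": 0, "ax": 0, "ay": 0, "az": 0, "fingers": 5}
  ]
}}

```text
time: 24.9
eef_pos: [465.8, 408.2, 94.4]
tcp_rot: [-0.702, 0.074, -0.077, 0.704]
wrist_force: [0.0, -0.4, -0.5]
opening: 15.2
```

Run:
```python
from h import *
st()
```

```text
t24.90 p [465.8 408.2  94.4] yaw -12.3 tilt [0.2 0.1] F [ 0.  -0.4 -0.5] op 15.2 j7 -0.76
```

Call:
{"op": "step_arm", "data": {
  "commands": [
    {"dx": 0, "dy": -6, "dz": 0, "ax": 0, "ay": 0, "az": 0, "fingers": 5},
    {"dx": 0.5, "dy": -10, "dz": 0, "ax": 0, "ay": 0, "az": 0, "fingers": 5},
    {"dx": 0.5, "dy": -10, "dz": 0, "ax": 0, "ay": 0, "az": 0, "fingers": 5}
  ]
}}

```text
time: 25.15
eef_pos: [465.4, 407.1, 120.6]
tcp_rot: [0.704, -0.075, 0.076, -0.703]
wrist_force: [1.0, 0.3, -0.8]
opening: 15.0
```

Call:
{"op": "step_arm", "data": {
  "commands": [
    {"dx": 0.5, "dy": -15, "dz": 0.5, "ax": 0, "ay": 0, "az": 0, "fingers": 5},
    {"dx": 0.5, "dy": -20, "dz": 0.5, "ax": 0, "ay": 0, "az": 0, "fingers": 5},
    {"dx": 0, "dy": -20, "dz": 0, "ax": 0, "ay": 0, "az": 0, "fingers": 5},
    {"dx": 0, "dy": -10, "dz": 0, "ax": 0, "ay": 0, "az": 0, "fingers": 5}
  ]
}}

```text
time: 25.48
eef_pos: [467.3, 407.7, 192.6]
tcp_rot: [-0.703, 0.075, -0.077, 0.703]
wrist_force: [-0.1, -0.9, 0.2]
opening: 15.2
```

Run:
```python
from h import *
st(); c=snap('side','s16.png'); crop(c,200,180,140,170,4,'s16c.png'); st()
np.savez('s16.npz',**c)
```

```text
t25.48 p [467.3 407.7 192.6] yaw -12.3 tilt [0.2 0. ] F [-0.1 -0.9  0.2] op 15.2 j7 -0.79
t25.53 p [468.3 408.4 194.5] yaw -12.3 tilt [0.3 0.2] F [0.7 0.4 1. ] op 15.6 j7 -0.79
```

View pics/s16c.png

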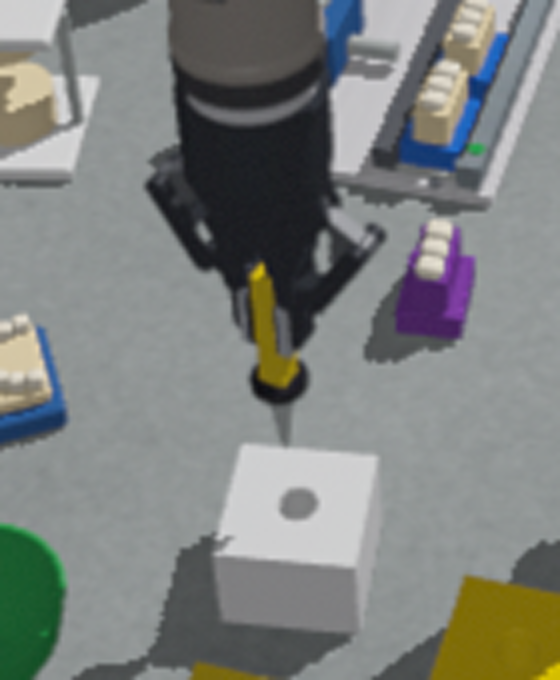

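The burnisher is upright in the fingers, tip at crop (287,445), stand empty at (300,505).

Run:
```python
from h import *
s=load('s16.npz'); print('tip ray at y-plane', onz(s,271.8,291.3,108.5)); print('expected px',proj(s,(467.1,406.6,108.2)))
plan((464.5,-140,180),0,15)
```

```text
tip ray at y-plane [466.73083459 410.06089858 108.5       ]
expected px (np.float64(272.16525113136083), np.float64(290.1952004748029))
t25.53 p [468.3 408.4 194.5] yaw -12.3 tilt [0.3 0.2] F [0.7 0.4 1. ] op 15.6 j7 -0.79
n 15
dx 7.5 dy 0.9 dz -35.8  ax -0.0 ay -0.8 az 0.0
dx 7.0 dy 0.9 dz -35.9  ax -0.0 ay -0.8 az 0.0
dx 6.5 dy 0.9 dz -36.0  ax -0.0 ay -0.8 az 0.0
dx 6.0 dy 0.9 dz -36.1  ax -0.0 ay -0.8 az 0.0
dx 5.5 dy 0.9 dz -36.2  ax -0.0 ay -0.8 az 0.0
dx 5.0 dy 0.9 dz -36.2  ax -0.0 ay -0.8 az 0.0
dx 4.4 dy 0.9 dz -36.3  ax -0.0 ay -0.8 az 0.0
dx 3.9 dy 0.9 dz -36.4  ax -0.0 ay -0.8 az 0.0
dx 3.4 dy 0.9 dz -36.4  ax -0.0 ay -0.8 az 0.0
dx 2.9 dy 0.9 dz -36.4  ax -0.0 ay -0.8 az 0.0
dx 2.4 dy 0.9 dz -36.5  ax -0.0 ay -0.8 az 0.0
dx 1.8 dy 0.9 dz -36.5  ax -0.0 ay -0.8 az 0.0
dx 1.3 dy 0.9 dz -36.5  ax -0.0 ay -0.8 az 0.0
dx 0.8 dy 0.9 dz -36.6  ax -0.0 ay -0.8 az 0.0
dx 0.3 dy 1.0 dz -36.6  ax -0.0 ay -0.8 az 0.0
```

Tip agrees with expectation (about 1 px). Travel towards the red-dot end.

Call:
{"op": "step_arm", "data": {
  "commands": [
    {"dx": 7, "dy": 0, "dz": -30, "ax": 0, "ay": -0.8, "az": 0, "fingers": 5},
    {"dx": 7, "dy": 0, "dz": -33, "ax": 0, "ay": -0.8, "az": 0, "fingers": 5},
    {"dx": 6, "dy": 0, "dz": -33, "ax": 0, "ay": -0.8, "az": 0, "fingers": 5},
    {"dx": 6, "dy": 0, "dz": -33, "ax": 0, "ay": -0.8, "az": 0, "fingers": 5},
    {"dx": 5, "dy": 0, "dz": -33, "ax": 0, "ay": -0.8, "az": 0, "fingers": 5}
  ]
}}

```text
time: 25.95
eef_pos: [467.8, 250.8, 193.9]
tcp_rot: [-0.701, 0.04, -0.046, 0.71]
wrist_force: [0.3, -0.3, -0.5]
opening: 15.2
```

Call:
{"op": "step_arm", "data": {
  "commands": [
    {"dx": 5, "dy": 0, "dz": -33, "ax": 0, "ay": -0.8, "az": 0, "fingers": 5},
    {"dx": 4, "dy": 0, "dz": -33, "ax": 0, "ay": -0.8, "az": 0, "fingers": 5},
    {"dx": 4, "dy": 0, "dz": -33, "ax": 0, "ay": -0.8, "az": 0, "fingers": 5},
    {"dx": 3, "dy": 0, "dz": -33, "ax": 0, "ay": -0.8, "az": 0, "fingers": 5},
    {"dx": 3, "dy": 0, "dz": -33, "ax": 0, "ay": -0.8, "az": 0, "fingers": 5}
  ]
}}

```text
time: 26.37
eef_pos: [469.1, 76.3, 191.2]
tcp_rot: [-0.702, 0.013, -0.019, 0.712]
wrist_force: [0.7, 0.1, -1.4]
opening: 15.5
```

Call:
{"op": "step_arm", "data": {
  "commands": [
    {"dx": 2, "dy": 0, "dz": -33, "ax": 0, "ay": -0.8, "az": 0, "fingers": 5},
    {"dx": 2, "dy": 0, "dz": -33, "ax": 0, "ay": -0.8, "az": 0, "fingers": 5},
    {"dx": 1, "dy": 0, "dz": -33, "ax": 0, "ay": -0.8, "az": 0, "fingers": 5},
    {"dx": 1, "dy": 0, "dz": -33, "ax": 0, "ay": -0.8, "az": 0, "fingers": 5}
  ]
}}

```text
time: 26.7
eef_pos: [469.8, -62.5, 189.3]
tcp_rot: [-0.701, -0.008, 0.001, 0.713]
wrist_force: [0.1, -0.3, -1.0]
opening: 15.2
```

Run:
```python
from h import *
snap('side','s17.png')
plan((464.5,-145.4,150),0)
```

```text
t26.75 p [469.2 -72.7 189.8] yaw 0.1 tilt [0.6 0.5] F [ 0.7 -6.2 -0.6] op 15.1 j7 0.28
n 3
dx -1.7 dy 13.0 dz -24.3  ax -0.2 ay 0.0 az 0.2
dx -1.7 dy 13.1 dz -24.3  ax -0.2 ay 0.0 az 0.2
dx -1.6 dy 13.2 dz -24.3  ax -0.2 ay 0.0 az 0.2
```

Call:
{"op": "step_arm", "data": {
  "commands": [
    {"dx": -2, "dy": 5, "dz": -30, "ax": -0.3, "ay": 0, "az": 0.3, "fingers": 5},
    {"dx": -2, "dy": 10, "dz": -28, "ax": 0, "ay": 0, "az": 0, "fingers": 5},
    {"dx": -1, "dy": 10, "dz": -14, "ax": 0, "ay": 0, "az": 0, "fingers": 5},
    {"dx": 0, "dy": 10, "dz": 0, "ax": 0, "ay": 0, "az": 0, "fingers": 5}
  ]
}}

```text
time: 27.08
eef_pos: [465.1, -151.7, 155.7]
tcp_rot: [-0.707, -0.002, -0.007, 0.707]
wrist_force: [0.1, 0.1, -0.5]
opening: 15.3
```

Run:
```python
from h import *
snap('side')
plan((464.5,-145.4,130),0,1)
```

```text
t27.13 p [ 463.8 -149.2  153.5] yaw -0.3 tilt [0.5 0.2] F [-0.9  0.6 -1.9] op 15.2 j7 0.49
n 1
dx 0.5 dy 23.5 dz 3.8  ax -0.2 ay -0.3 az 0.5
```

Call:
{"op": "step_arm", "data": {
  "commands": [
    {"dx": 0.5, "dy": 10, "dz": 1, "ax": 0, "ay": -0.3, "az": 0.5, "fingers": 5},
    {"dx": 0, "dy": 10, "dz": 0, "ax": 0, "ay": 0, "az": 0, "fingers": 5},
    {"dx": 0, "dy": 4, "dz": 0, "ax": 0, "ay": 0, "az": 0, "fingers": 5}
  ]
}}

```text
time: 27.38
eef_pos: [465.0, -143.3, 127.2]
tcp_rot: [-0.705, -0.001, 0.002, 0.71]
wrist_force: [0.0, 0.7, -0.3]
opening: 15.2
```

Run:
```python
from h import *
s0,_=st(); c=snap('side','s18.png'); np.savez('s18.npz',**c); crop(c,290,120,110,90,7,'s18c.png')
s1,_=st(); w=wristcam(s1,snap('wrist','w18.png')); np.savez('w18.npz',**w); crop(w,220,150,200,150,4,'w18c.png')
plan((464.5,-147,115.4),0,1)
```

```text
t27.38 p [ 465.  -143.3  127.2] yaw 0.3 tilt [-0.1  0.4] F [ 0.   0.7 -0.3] op 15.2 j7 0.51
t27.43 p [ 464.7 -142.6  126.7] yaw 0.3 tilt [-0.1  0.4] F [-0.5  0.5 -0.9] op 15.1 j7 0.51
t27.48 p [ 465.  -143.1  127.5] yaw 0.3 tilt [-0.1  0.4] F [-0.2 -0.6 -0.6] op 15.2 j7 0.51
n 1
dx -0.5 dy 12.1 dz -4.0  ax -0.4 ay 0.3 az -0.1
```

View pics/s18c.png

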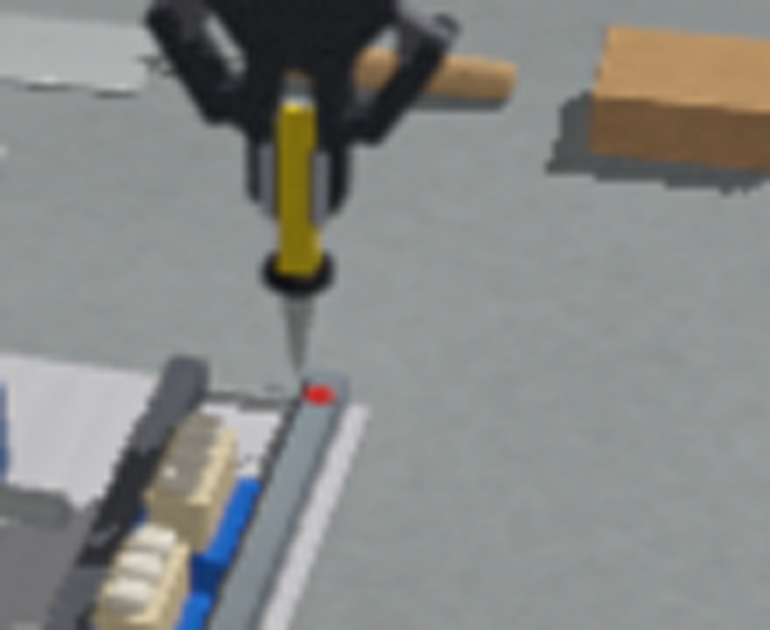

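View pics/w18c.png

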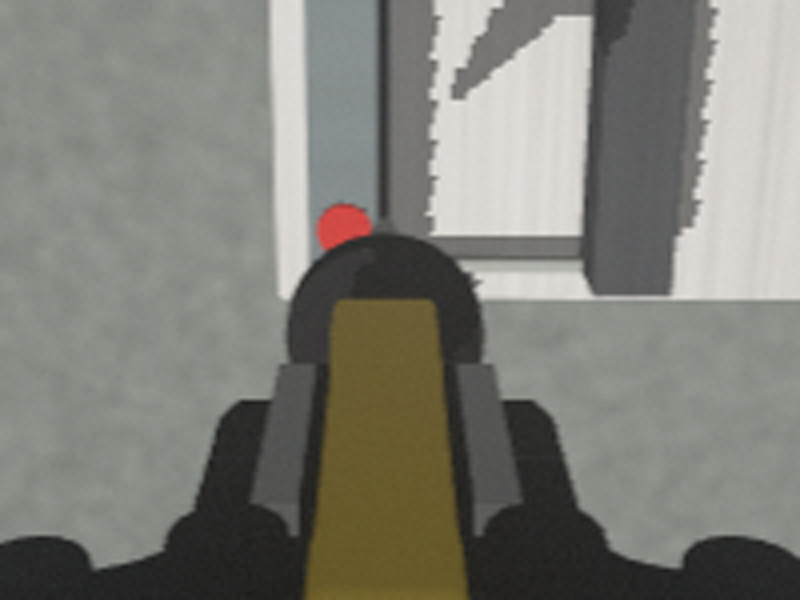

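Run:
```python
from h import *
w=load('w18.npz'); s=load('s18.npz')
print('tip exp side px',proj(s,(465,-144.4,42.8)),'seen (332.6,173.5)')
g=cv2.cvtColor(w['frame'],cv2.COLOR_RGB2GRAY).astype(float)
for r in range(130,205,10):
    row=g[r,296:328]; i=296+np.argmin(row); print(r,i,row.min(),onz(w,i,r,28.8)[:2].round(1), end=' | ')
```

```text
tip exp side px (np.float64(332.591977926485), np.float64(172.5290338366264)) seen (332.6,173.5)
130 315 55.0 [463.  -81.5] | 140 315 57.0 [463.  -89.4] | 150 315 56.0 [463.1 -97.5] | 160 315 55.0 [ 463.1 -105.8] | 170 315 59.0 [ 463.2 -114.3] | 180 315 60.0 [ 463.2 -122.9] | 190 315 58.0 [ 463.2 -131.7] | 200 315 58.0 [ 463.3 -140.7] |
```

Call:
{"op": "step_arm", "data": {
  "commands": [
    {"dx": -1, "dy": 3, "dz": -4, "ax": -0.3, "ay": 0.2, "az": 0, "fingers": 5},
    {"dx": 0, "dy": 3, "dz": 0, "ax": 0, "ay": 0, "az": 0, "fingers": 5},
    {"dx": 0, "dy": 1, "dz": 0, "ax": 0, "ay": 0, "az": 0, "fingers": 5}
  ]
}}

```text
time: 27.73
eef_pos: [465.4, -145.6, 120.6]
tcp_rot: [-0.707, -0.002, 0.002, 0.708]
wrist_force: [-0.0, -0.2, -1.0]
opening: 15.1
```

Run:
```python
from h import *
snap('side')
plan((464,-147,115.4),0,1)
```

```text
t27.78 p [ 465.2 -145.7  120.6] yaw 0.3 tilt [0.  0.1] F [-0.8 -0.6 -1.2] op 15.4 j7 0.52
n 1
dx -1.2 dy 5.2 dz -1.3  ax -0.1 ay 0.3 az 0.0
```

Call:
{"op": "step_arm", "data": {
  "commands": [
    {"dx": -1.5, "dy": 2, "dz": -1, "ax": 0, "ay": 0.2, "az": 0, "fingers": 5},
    {"dx": -0.5, "dy": 1, "dz": 0, "ax": 0, "ay": 0, "az": 0, "fingers": 5}
  ]
}}

```text
time: 27.95
eef_pos: [463.7, -146.8, 118.0]
tcp_rot: [-0.707, -0.001, 0.0, 0.707]
wrist_force: [-0.4, -0.8, -0.8]
opening: 15.4
```

Call:
{"op": "step_arm", "data": {
  "commands": [
    {"dx": -0.5, "dy": 1, "dz": 0, "ax": 0, "ay": 0, "az": 0, "fingers": 5}
  ]
}}

```text
time: 28.03
eef_pos: [463.3, -147.0, 117.0]
tcp_rot: [-0.707, -0.001, -0.0, 0.707]
wrist_force: [0.4, 0.2, -0.1]
opening: 15.5
```

Run:
```python
from h import *
plan((464,-147,115.4),0,1)
```

```text
t28.03 p [ 463.3 -147.   117. ] yaw 0.1 tilt [0.1 0.1] F [ 0.4  0.2 -0.1] op 15.5 j7 0.52
n 1
dx 0.7 dy 1.6 dz -0.1  ax -0.1 ay 0.1 az 0.1
```

Call:
{"op": "step_arm", "data": {
  "commands": [
    {"dx": 0.5, "dy": 1, "dz": 0, "ax": 0, "ay": 0, "az": 0, "fingers": 5}
  ]
}}

```text
time: 28.12
eef_pos: [463.6, -147.1, 116.1]
tcp_rot: [-0.707, -0.001, -0.0, 0.707]
wrist_force: [-0.1, -0.5, -0.5]
opening: 15.1
```

Call:
{"op": "step_arm", "data": {
  "commands": [
    {"dx": 0, "dy": 0.8, "dz": 0, "ax": 0, "ay": 0, "az": 0, "fingers": 5}
  ]
}}

```text
time: 28.2
eef_pos: [463.8, -147.1, 115.3]
tcp_rot: [-0.707, -0.001, -0.0, 0.707]
wrist_force: [-0.3, -0.3, -0.8]
opening: 15.2
```

Run:
```python
from h import *
st()
c=snap('side','s19.png'); crop(c,310,150,60,50,12,'s19c.png')
s1,_=st(); w=wristcam(s1,snap('wrist','w19.png')); np.savez('w19.npz',**w); crop(w,270,160,90,75,8,'w19c.png')
st()
```

```text
t28.20 p [ 463.8 -147.1  115.3] yaw 0.1 tilt [0.2 0.1] F [-0.3 -0.3 -0.8] op 15.2 j7 0.52
t28.25 p [ 463.5 -147.1  115.1] yaw 0.1 tilt [0.1 0.1] F [ 0.2 -0.5 -0.7] op 14.9 j7 0.52
t28.30 p [ 463.5 -147.1  115.2] yaw 0.1 tilt [0.1 0.1] F [ 0.1 -1.   0.3] op 15.4 j7 0.52
```

View pics/w19c.png

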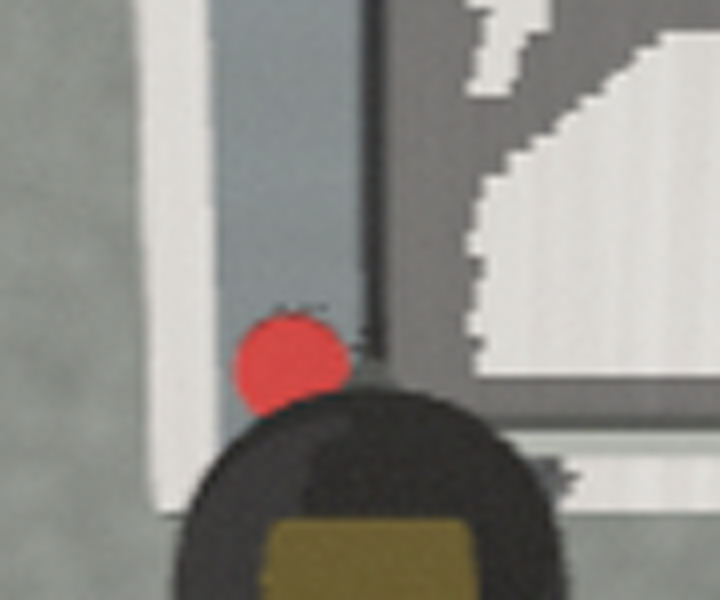

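View pics/s19c.png

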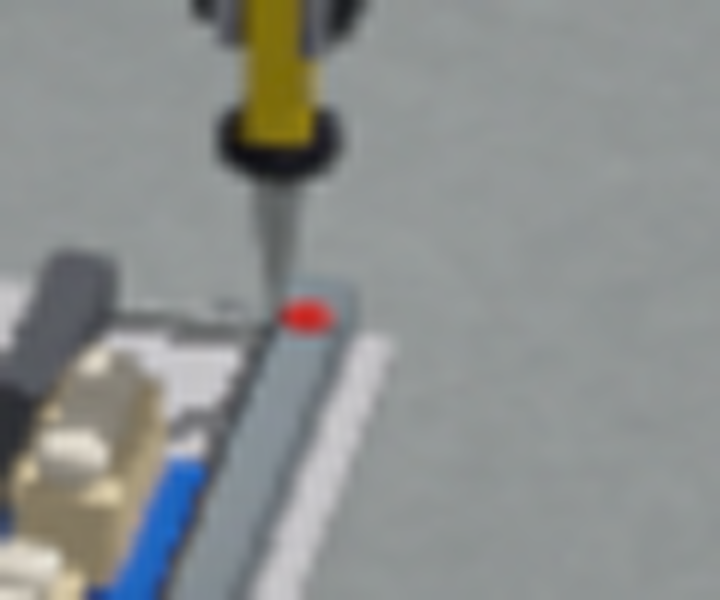

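Tip sits on the dark line by the red dot (wrist crop (372,385)); start the slow draw.

Call:
{"op": "step_arm", "data": {
  "commands": [
    {"dx": 0, "dy": 0, "dz": 1.8, "ax": 0, "ay": 0, "az": 0, "fingers": 5},
    {"dx": 0, "dy": 0, "dz": 1.8, "ax": 0, "ay": 0, "az": 0, "fingers": 5},
    {"dx": 0, "dy": 0, "dz": 1.8, "ax": 0, "ay": 0, "az": 0, "fingers": 5},
    {"dx": 0, "dy": 0, "dz": 1.8, "ax": 0, "ay": 0, "az": 0, "fingers": 5},
    {"dx": 0, "dy": 0, "dz": 1.8, "ax": 0, "ay": 0, "az": 0, "fingers": 5}
  ]
}}

```text
time: 28.72
eef_pos: [463.7, -137.7, 115.3]
tcp_rot: [-0.707, -0.001, -0.001, 0.707]
wrist_force: [0.6, 0.3, -0.7]
opening: 15.5
```

Call:
{"op": "step_arm", "data": {
  "commands": [
    {"dx": 0, "dy": 0, "dz": 1.8, "ax": 0, "ay": 0, "az": 0, "fingers": 5},
    {"dx": 0, "dy": 0, "dz": 1.8, "ax": 0, "ay": 0, "az": 0, "fingers": 5},
    {"dx": 0, "dy": 0, "dz": 1.8, "ax": 0, "ay": 0, "az": 0, "fingers": 5},
    {"dx": 0, "dy": 0, "dz": 1.8, "ax": 0, "ay": 0, "az": 0, "fingers": 5},
    {"dx": 0, "dy": 0, "dz": 1.8, "ax": 0, "ay": 0, "az": 0, "fingers": 5}
  ]
}}

```text
time: 29.13
eef_pos: [463.8, -127.2, 115.4]
tcp_rot: [-0.707, -0.001, -0.0, 0.708]
wrist_force: [-0.2, -0.4, -1.0]
opening: 15.2
```

Run:
```python
from h import *
st()
```

```text
t29.13 p [ 463.8 -127.2  115.4] yaw 0.1 tilt [0.2 0.1] F [-0.2 -0.4 -1. ] op 15.2 j7 0.47
```

Call:
{"op": "step_arm", "data": {
  "commands": [
    {"dx": -0.05, "dy": 0.03, "dz": 1.4, "ax": 0, "ay": 0, "az": 0, "fingers": 5},
    {"dx": -0.05, "dy": 0.03, "dz": 1.4, "ax": 0, "ay": 0, "az": 0, "fingers": 5},
    {"dx": -0.05, "dy": 0.03, "dz": 1.4, "ax": 0, "ay": 0, "az": 0, "fingers": 5},
    {"dx": -0.05, "dy": 0.03, "dz": 1.4, "ax": 0, "ay": 0, "az": 0, "fingers": 5},
    {"dx": -0.05, "dy": 0.03, "dz": 1.4, "ax": 0, "ay": 0, "az": 0, "fingers": 5}
  ]
}}

```text
time: 29.55
eef_pos: [463.6, -119.3, 115.3]
tcp_rot: [-0.707, -0.002, -0.0, 0.708]
wrist_force: [-1.0, 1.0, -0.9]
opening: 15.4
```

Call:
{"op": "step_arm", "data": {
  "commands": [
    {"dx": -0.05, "dy": 0.03, "dz": 1.4, "ax": 0, "ay": 0, "az": 0, "fingers": 5},
    {"dx": -0.05, "dy": 0.03, "dz": 1.4, "ax": 0, "ay": 0, "az": 0, "fingers": 5},
    {"dx": -0.05, "dy": 0.03, "dz": 1.4, "ax": 0, "ay": 0, "az": 0, "fingers": 5},
    {"dx": -0.05, "dy": 0.03, "dz": 1.4, "ax": 0, "ay": 0, "az": 0, "fingers": 5},
    {"dx": -0.05, "dy": 0.03, "dz": 1.4, "ax": 0, "ay": 0, "az": 0, "fingers": 5}
  ]
}}

```text
time: 29.97
eef_pos: [463.2, -111.7, 115.1]
tcp_rot: [-0.707, -0.002, -0.0, 0.707]
wrist_force: [-0.3, 0.5, 0.1]
opening: 15.3
```

Call:
{"op": "step_arm", "data": {
  "commands": [
    {"dx": -0.05, "dy": 0.03, "dz": 1.4, "ax": 0, "ay": 0, "az": 0, "fingers": 5},
    {"dx": -0.05, "dy": 0.03, "dz": 1.4, "ax": 0, "ay": 0, "az": 0, "fingers": 5},
    {"dx": -0.05, "dy": 0.03, "dz": 1.4, "ax": 0, "ay": 0, "az": 0, "fingers": 5},
    {"dx": -0.05, "dy": 0.03, "dz": 1.4, "ax": 0, "ay": 0, "az": 0, "fingers": 5},
    {"dx": -0.05, "dy": 0.03, "dz": 1.4, "ax": 0, "ay": 0, "az": 0, "fingers": 5}
  ]
}}

```text
time: 30.38
eef_pos: [462.9, -103.9, 115.0]
tcp_rot: [-0.707, -0.001, -0.0, 0.707]
wrist_force: [-0.6, 0.8, -0.4]
opening: 15.3
```

Run:
```python
from h import *
s1,_=st(); w=wristcam(s1,snap('wrist','w20.png')); crop(w,270,140,90,95,7,'w20c.png')
c=snap('side'); crop(c,290,150,80,65,9,'s20c.png')
st()
```

```text
t30.38 p [ 462.9 -103.9  115. ] yaw 0.1 tilt [0.2 0.1] F [-0.6  0.8 -0.4] op 15.3 j7 0.42
t30.48 p [ 462.9 -103.7  114.9] yaw 0.1 tilt [0.2 0.1] F [ 0.3  0.1 -0.8] op 15.2 j7 0.42
```

View pics/w20c.png

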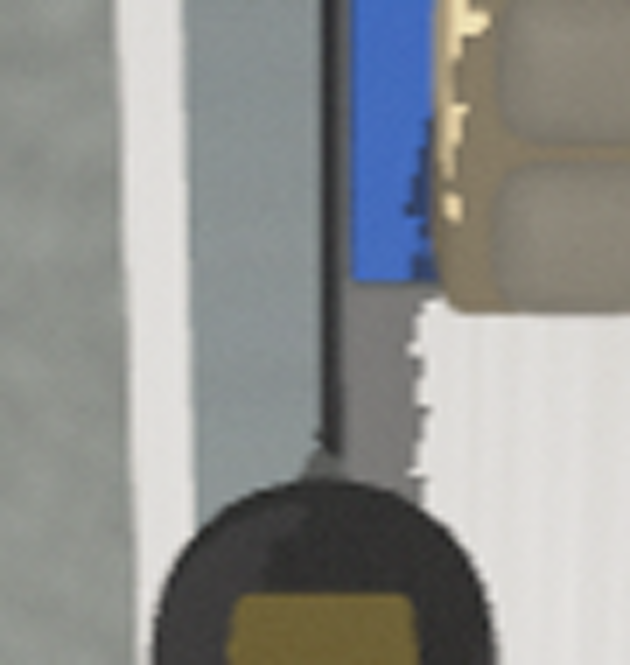

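View pics/s20c.png

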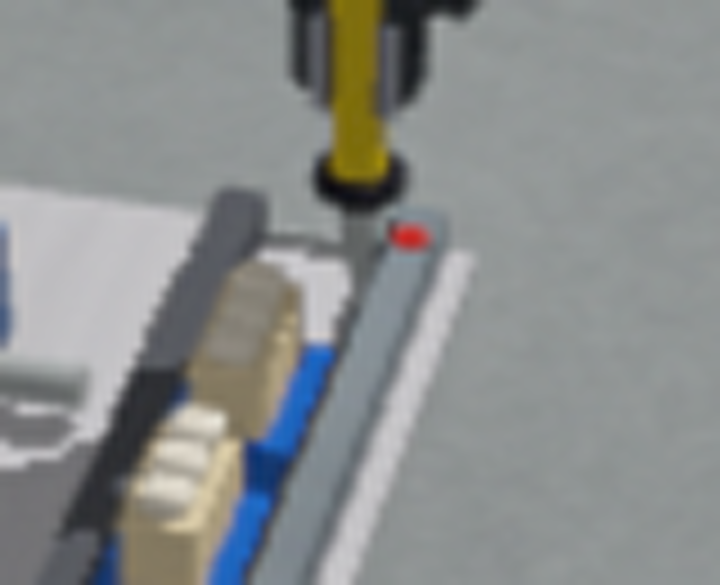

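Tip at (322,470) is ~1 mm to the fence side of the line (331); correct by +1 mm while drawing on.

Call:
{"op": "step_arm", "data": {
  "commands": [
    {"dx": 0.3, "dy": 0, "dz": 1.6, "ax": 0, "ay": 0, "az": 0, "fingers": 5},
    {"dx": 0.2, "dy": 0, "dz": 1.6, "ax": 0, "ay": 0, "az": 0, "fingers": 5},
    {"dx": 0.2, "dy": 0, "dz": 1.5, "ax": 0, "ay": 0, "az": 0, "fingers": 5},
    {"dx": 0.1, "dy": 0, "dz": 1.5, "ax": 0, "ay": 0, "az": 0, "fingers": 5},
    {"dx": 0, "dy": 0, "dz": 1.5, "ax": 0, "ay": 0, "az": 0, "fingers": 5}
  ]
}}

```text
time: 30.9
eef_pos: [463.8, -95.9, 115.0]
tcp_rot: [-0.707, -0.001, -0.001, 0.707]
wrist_force: [-0.2, -0.0, -1.0]
opening: 15.5
```

Call:
{"op": "step_arm", "data": {
  "commands": [
    {"dx": 0, "dy": 0.02, "dz": 1.5, "ax": 0, "ay": 0, "az": 0, "fingers": 5},
    {"dx": 0, "dy": 0.02, "dz": 1.5, "ax": 0, "ay": 0, "az": 0, "fingers": 5},
    {"dx": 0, "dy": 0.02, "dz": 1.5, "ax": 0, "ay": 0, "az": 0, "fingers": 5},
    {"dx": 0, "dy": 0.02, "dz": 1.5, "ax": 0, "ay": 0, "az": 0, "fingers": 5},
    {"dx": 0, "dy": 0.02, "dz": 1.5, "ax": 0, "ay": 0, "az": 0, "fingers": 5}
  ]
}}

```text
time: 31.32
eef_pos: [463.8, -87.4, 114.9]
tcp_rot: [-0.707, -0.001, -0.001, 0.707]
wrist_force: [0.3, -0.5, -0.4]
opening: 15.2
```

Call:
{"op": "step_arm", "data": {
  "commands": [
    {"dx": 0, "dy": 0.02, "dz": 1.5, "ax": 0, "ay": 0, "az": 0, "fingers": 5},
    {"dx": 0, "dy": 0.02, "dz": 1.5, "ax": 0, "ay": 0, "az": 0, "fingers": 5},
    {"dx": 0, "dy": 0.02, "dz": 1.5, "ax": 0, "ay": 0, "az": 0, "fingers": 5},
    {"dx": 0, "dy": 0.02, "dz": 1.5, "ax": 0, "ay": 0, "az": 0, "fingers": 5},
    {"dx": 0, "dy": 0.02, "dz": 1.5, "ax": 0, "ay": 0, "az": 0, "fingers": 5}
  ]
}}

```text
time: 31.73
eef_pos: [463.8, -79.1, 114.8]
tcp_rot: [-0.707, -0.001, -0.001, 0.707]
wrist_force: [-0.1, 1.1, -0.2]
opening: 14.9
```

Run:
```python
from h import *
s1,_=st(); w=wristcam(s1,snap('wrist','w21.png')); crop(w,270,140,90,95,7,'w21c.png')
c=snap('side'); crop(c,290,150,80,65,9,'s21c.png')
st()
```

```text
t31.73 p [463.8 -79.1 114.8] yaw 0.1 tilt [0.2 0.1] F [-0.1  1.1 -0.2] op 14.9 j7 0.35
t31.83 p [463.8 -78.8 114.8] yaw 0.1 tilt [0.2 0.1] F [-0.5  0.6 -0.7] op 15.4 j7 0.36
```

View pics/w21c.png

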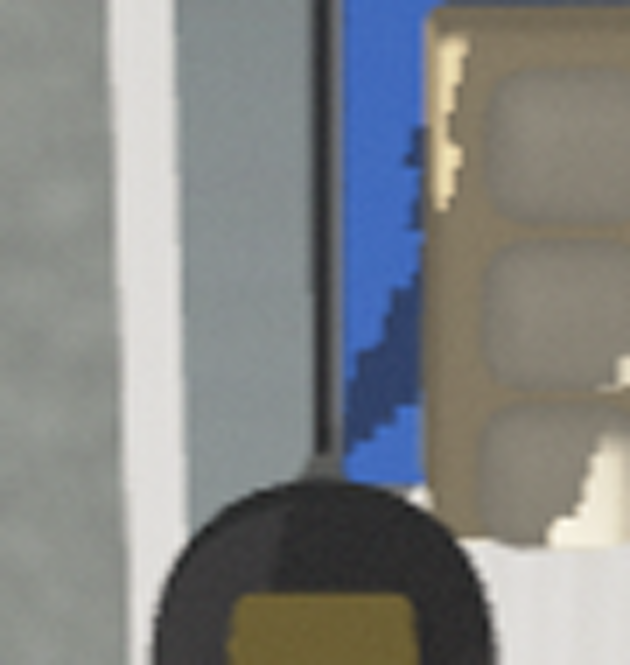

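View pics/s21c.png

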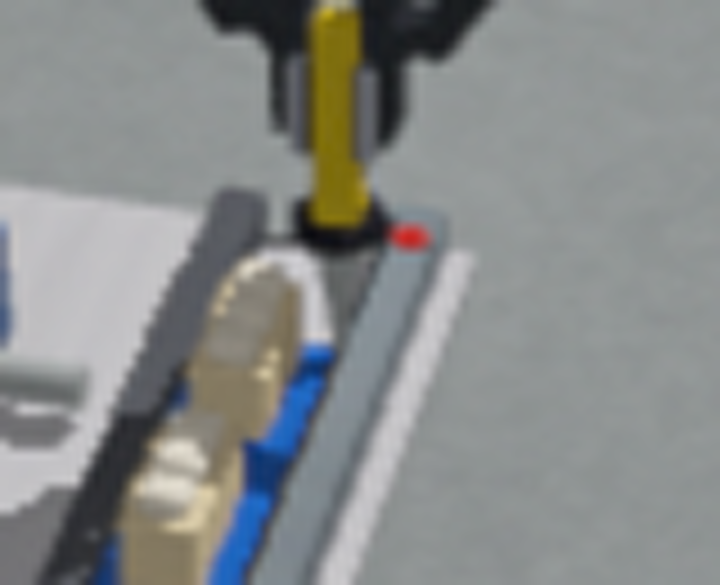

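Tip on the line (322 vs 324). Continue.

Call:
{"op": "step_arm", "data": {
  "commands": [
    {"dx": 0.02, "dy": -0.02, "dz": 1.6, "ax": 0, "ay": 0, "az": 0, "fingers": 5},
    {"dx": 0.02, "dy": -0.02, "dz": 1.5, "ax": 0, "ay": 0, "az": 0, "fingers": 5},
    {"dx": 0.02, "dy": -0.02, "dz": 1.5, "ax": 0, "ay": 0, "az": 0, "fingers": 5},
    {"dx": 0.02, "dy": -0.02, "dz": 1.5, "ax": 0, "ay": 0, "az": 0, "fingers": 5},
    {"dx": 0.02, "dy": -0.02, "dz": 1.5, "ax": 0, "ay": 0, "az": 0, "fingers": 5}
  ]
}}

```text
time: 32.25
eef_pos: [463.9, -71.1, 114.9]
tcp_rot: [-0.707, -0.001, -0.001, 0.707]
wrist_force: [0.3, 0.4, -0.8]
opening: 15.0
```

Call:
{"op": "step_arm", "data": {
  "commands": [
    {"dx": 0, "dy": 0, "dz": 1.5, "ax": 0, "ay": 0, "az": 0, "fingers": 5},
    {"dx": 0, "dy": 0, "dz": 1.5, "ax": 0, "ay": 0, "az": 0, "fingers": 5},
    {"dx": 0, "dy": 0, "dz": 1.5, "ax": 0, "ay": 0, "az": 0, "fingers": 5},
    {"dx": 0, "dy": 0, "dz": 1.5, "ax": 0, "ay": 0, "az": 0, "fingers": 5},
    {"dx": 0, "dy": 0, "dz": 1.5, "ax": 0, "ay": 0, "az": 0, "fingers": 5}
  ]
}}

```text
time: 32.67
eef_pos: [463.9, -62.6, 115.0]
tcp_rot: [-0.707, -0.001, -0.001, 0.707]
wrist_force: [-0.3, -0.2, -0.9]
opening: 15.1
```

Call:
{"op": "step_arm", "data": {
  "commands": [
    {"dx": 0, "dy": 0, "dz": 1.5, "ax": 0, "ay": 0, "az": 0, "fingers": 5},
    {"dx": 0, "dy": 0, "dz": 1.5, "ax": 0, "ay": 0, "az": 0, "fingers": 5},
    {"dx": 0, "dy": 0, "dz": 1.5, "ax": 0, "ay": 0, "az": 0, "fingers": 5},
    {"dx": 0, "dy": 0, "dz": 1.5, "ax": 0, "ay": 0, "az": 0, "fingers": 5},
    {"dx": 0, "dy": 0, "dz": 1.5, "ax": 0, "ay": 0, "az": 0, "fingers": 5}
  ]
}}

```text
time: 33.08
eef_pos: [463.9, -54.3, 115.0]
tcp_rot: [-0.707, -0.001, -0.001, 0.707]
wrist_force: [0.5, -0.6, -1.0]
opening: 15.5
```

Call:
{"op": "step_arm", "data": {
  "commands": [
    {"dx": 0, "dy": 0, "dz": 1.5, "ax": 0, "ay": 0, "az": 0, "fingers": 5},
    {"dx": 0, "dy": 0, "dz": 1.5, "ax": 0, "ay": 0, "az": 0, "fingers": 5},
    {"dx": 0, "dy": 0, "dz": 1.5, "ax": 0, "ay": 0, "az": 0, "fingers": 5},
    {"dx": 0, "dy": 0, "dz": 1.5, "ax": 0, "ay": 0, "az": 0, "fingers": 5},
    {"dx": 0, "dy": 0, "dz": 1.5, "ax": 0, "ay": 0, "az": 0, "fingers": 5}
  ]
}}

```text
time: 33.5
eef_pos: [463.9, -46.0, 115.0]
tcp_rot: [-0.707, -0.001, -0.001, 0.707]
wrist_force: [-0.1, 0.2, -0.8]
opening: 15.0
```

Run:
```python
from h import *
s1,_=st(); w=wristcam(s1,snap('wrist','w22.png')); crop(w,270,140,90,95,7,'w22c.png')
st()
```

```text
t33.50 p [463.9 -46.  115. ] yaw 0.1 tilt [0.2 0.1] F [-0.1  0.2 -0.8] op 15.0 j7 0.27
t33.55 p [463.9 -45.5 115. ] yaw 0.1 tilt [0.2 0.1] F [ 0.4  0.3 -0. ] op 15.1 j7 0.27
```

View pics/w22c.png

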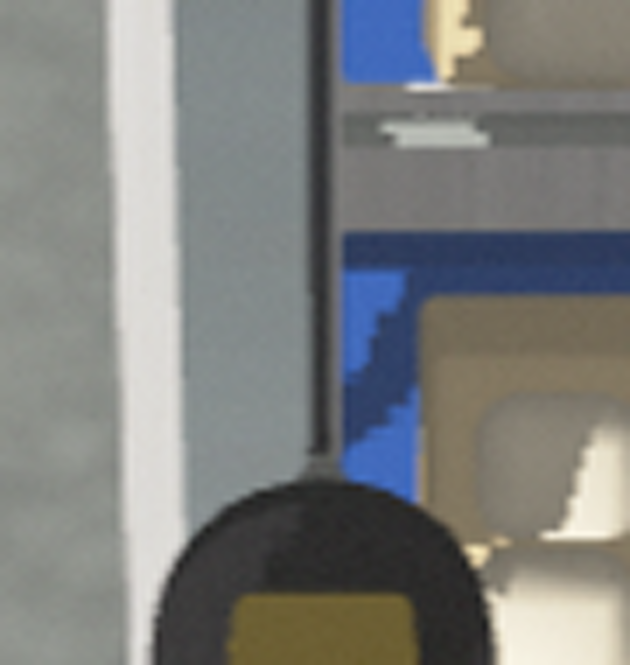

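Tip (322) on the line (320). Continue to the green dot.

Call:
{"op": "step_arm", "data": {
  "commands": [
    {"dx": -0.02, "dy": 0, "dz": 1.5, "ax": 0, "ay": 0, "az": 0, "fingers": 5},
    {"dx": -0.02, "dy": 0, "dz": 1.5, "ax": 0, "ay": 0, "az": 0, "fingers": 5},
    {"dx": -0.02, "dy": 0, "dz": 1.5, "ax": 0, "ay": 0, "az": 0, "fingers": 5},
    {"dx": -0.02, "dy": 0, "dz": 1.5, "ax": 0, "ay": 0, "az": 0, "fingers": 5},
    {"dx": -0.02, "dy": 0, "dz": 1.5, "ax": 0, "ay": 0, "az": 0, "fingers": 5}
  ]
}}

```text
time: 33.97
eef_pos: [463.7, -37.6, 115.0]
tcp_rot: [-0.707, -0.001, -0.001, 0.707]
wrist_force: [0.1, 0.0, -0.6]
opening: 15.6
```

Call:
{"op": "step_arm", "data": {
  "commands": [
    {"dx": 0, "dy": 0, "dz": 1.5, "ax": 0, "ay": 0, "az": 0, "fingers": 5},
    {"dx": 0, "dy": 0, "dz": 1.5, "ax": 0, "ay": 0, "az": 0, "fingers": 5},
    {"dx": 0, "dy": 0, "dz": 1.5, "ax": 0, "ay": 0, "az": 0, "fingers": 5},
    {"dx": 0, "dy": 0, "dz": 1.5, "ax": 0, "ay": 0, "az": 0, "fingers": 5},
    {"dx": 0, "dy": 0, "dz": 1.5, "ax": 0, "ay": 0, "az": 0, "fingers": 5}
  ]
}}

```text
time: 34.38
eef_pos: [463.7, -29.2, 115.0]
tcp_rot: [-0.707, -0.001, -0.001, 0.707]
wrist_force: [-0.9, -0.9, -1.4]
opening: 15.3
```

Call:
{"op": "step_arm", "data": {
  "commands": [
    {"dx": 0, "dy": 0, "dz": 1.5, "ax": 0, "ay": 0, "az": 0, "fingers": 5},
    {"dx": 0, "dy": 0, "dz": 1.5, "ax": 0, "ay": 0, "az": 0, "fingers": 5},
    {"dx": 0, "dy": 0, "dz": 1.5, "ax": 0, "ay": 0, "az": 0, "fingers": 5},
    {"dx": 0, "dy": 0, "dz": 1.5, "ax": 0, "ay": 0, "az": 0, "fingers": 5},
    {"dx": 0, "dy": 0, "dz": 1.5, "ax": 0, "ay": 0, "az": 0, "fingers": 5}
  ]
}}

```text
time: 34.8
eef_pos: [463.7, -20.9, 115.0]
tcp_rot: [-0.707, -0.001, -0.001, 0.707]
wrist_force: [0.2, 0.7, -0.1]
opening: 15.3
```

Call:
{"op": "step_arm", "data": {
  "commands": [
    {"dx": 0, "dy": 0, "dz": 1.5, "ax": 0, "ay": 0, "az": 0, "fingers": 5},
    {"dx": 0, "dy": 0, "dz": 1.5, "ax": 0, "ay": 0, "az": 0, "fingers": 5},
    {"dx": 0, "dy": 0, "dz": 1.5, "ax": 0, "ay": 0, "az": 0, "fingers": 5},
    {"dx": 0, "dy": 0, "dz": 1.5, "ax": 0, "ay": 0, "az": 0, "fingers": 5},
    {"dx": 0, "dy": 0, "dz": 1.5, "ax": 0, "ay": 0, "az": 0, "fingers": 5}
  ]
}}

```text
time: 35.22
eef_pos: [463.7, -12.6, 115.0]
tcp_rot: [-0.707, -0.001, -0.001, 0.707]
wrist_force: [-0.6, -0.5, -0.5]
opening: 15.2
```

Call:
{"op": "step_arm", "data": {
  "commands": [
    {"dx": 0, "dy": 0, "dz": 1.5, "ax": 0, "ay": 0, "az": 0, "fingers": 5},
    {"dx": 0, "dy": 0, "dz": 1.5, "ax": 0, "ay": 0, "az": 0, "fingers": 5},
    {"dx": 0, "dy": 0, "dz": 1.5, "ax": 0, "ay": 0, "az": 0, "fingers": 5},
    {"dx": 0, "dy": 0, "dz": 1.5, "ax": 0, "ay": 0, "az": 0, "fingers": 5},
    {"dx": 0, "dy": 0, "dz": 1.5, "ax": 0, "ay": 0, "az": 0, "fingers": 5}
  ]
}}

```text
time: 35.63
eef_pos: [463.7, -4.2, 115.0]
tcp_rot: [-0.707, -0.001, -0.001, 0.707]
wrist_force: [0.1, 0.4, -0.2]
opening: 15.3
```

Run:
```python
from h import *
s1,_=st(); w=wristcam(s1,snap('wrist','w23.png')); crop(w,270,140,90,95,7,'w23c.png')
st()
```

```text
t35.63 p [463.7  -4.2 115. ] yaw 0.1 tilt [0.2 0.1] F [ 0.1  0.4 -0.2] op 15.3 j7 0.17
t35.68 p [463.7  -3.8 115. ] yaw 0.1 tilt [0.2 0.1] F [-0.1  0.1 -0.7] op 15.0 j7 0.17
```

View pics/w23c.png

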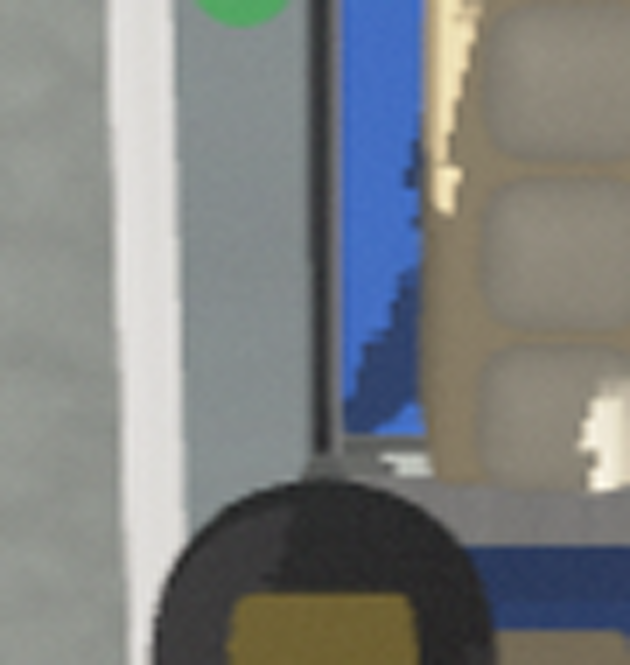

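Still on the line. 60 mm more (36 rows).

Call:
{"op": "step_arm", "data": {
  "commands": [
    {"dx": 0, "dy": 0, "dz": 1.5, "ax": 0, "ay": 0, "az": 0, "fingers": 5},
    {"dx": 0, "dy": 0, "dz": 1.5, "ax": 0, "ay": 0, "az": 0, "fingers": 5},
    {"dx": 0, "dy": 0, "dz": 1.5, "ax": 0, "ay": 0, "az": 0, "fingers": 5},
    {"dx": 0, "dy": 0, "dz": 1.5, "ax": 0, "ay": 0, "az": 0, "fingers": 5},
    {"dx": 0, "dy": 0, "dz": 1.5, "ax": 0, "ay": 0, "az": 0, "fingers": 5}
  ]
}}

```text
time: 36.1
eef_pos: [463.7, 4.2, 115.0]
tcp_rot: [-0.707, -0.001, -0.001, 0.708]
wrist_force: [-0.6, 0.1, -0.2]
opening: 14.8
```

Call:
{"op": "step_arm", "data": {
  "commands": [
    {"dx": 0, "dy": 0, "dz": 1.5, "ax": 0, "ay": 0, "az": 0, "fingers": 5},
    {"dx": 0, "dy": 0, "dz": 1.5, "ax": 0, "ay": 0, "az": 0, "fingers": 5},
    {"dx": 0, "dy": 0, "dz": 1.5, "ax": 0, "ay": 0, "az": 0, "fingers": 5},
    {"dx": 0, "dy": 0, "dz": 1.5, "ax": 0, "ay": 0, "az": 0, "fingers": 5},
    {"dx": 0, "dy": 0, "dz": 1.5, "ax": 0, "ay": 0, "az": 0, "fingers": 5}
  ]
}}

```text
time: 36.52
eef_pos: [463.7, 12.6, 115.0]
tcp_rot: [-0.707, -0.001, -0.001, 0.708]
wrist_force: [-0.1, -0.3, -0.2]
opening: 15.2
```

Call:
{"op": "step_arm", "data": {
  "commands": [
    {"dx": 0, "dy": 0, "dz": 1.5, "ax": 0, "ay": 0, "az": 0, "fingers": 5},
    {"dx": 0, "dy": 0, "dz": 1.5, "ax": 0, "ay": 0, "az": 0, "fingers": 5},
    {"dx": 0, "dy": 0, "dz": 1.5, "ax": 0, "ay": 0, "az": 0, "fingers": 5},
    {"dx": 0, "dy": 0, "dz": 1.5, "ax": 0, "ay": 0, "az": 0, "fingers": 5},
    {"dx": 0, "dy": 0, "dz": 1.5, "ax": 0, "ay": 0, "az": 0, "fingers": 5}
  ]
}}

```text
time: 36.93
eef_pos: [463.7, 20.9, 115.0]
tcp_rot: [-0.707, -0.002, -0.001, 0.708]
wrist_force: [-0.8, -0.1, -0.0]
opening: 15.2
```

Call:
{"op": "step_arm", "data": {
  "commands": [
    {"dx": 0, "dy": 0, "dz": 1.5, "ax": 0, "ay": 0, "az": 0, "fingers": 5},
    {"dx": 0, "dy": 0, "dz": 1.5, "ax": 0, "ay": 0, "az": 0, "fingers": 5},
    {"dx": 0, "dy": 0, "dz": 1.5, "ax": 0, "ay": 0, "az": 0, "fingers": 5},
    {"dx": 0, "dy": 0, "dz": 1.5, "ax": 0, "ay": 0, "az": 0, "fingers": 5},
    {"dx": 0, "dy": 0, "dz": 1.5, "ax": 0, "ay": 0, "az": 0, "fingers": 5}
  ]
}}

```text
time: 37.35
eef_pos: [463.6, 29.2, 115.0]
tcp_rot: [-0.707, -0.001, -0.001, 0.708]
wrist_force: [1.1, -0.2, -1.0]
opening: 15.3
```

Call:
{"op": "step_arm", "data": {
  "commands": [
    {"dx": 0, "dy": 0, "dz": 1.5, "ax": 0, "ay": 0, "az": 0, "fingers": 5},
    {"dx": 0, "dy": 0, "dz": 1.5, "ax": 0, "ay": 0, "az": 0, "fingers": 5},
    {"dx": 0, "dy": 0, "dz": 1.5, "ax": 0, "ay": 0, "az": 0, "fingers": 5},
    {"dx": 0, "dy": 0, "dz": 1.5, "ax": 0, "ay": 0, "az": 0, "fingers": 5},
    {"dx": 0, "dy": 0, "dz": 1.5, "ax": 0, "ay": 0, "az": 0, "fingers": 5}
  ]
}}

```text
time: 37.77
eef_pos: [463.6, 37.6, 115.1]
tcp_rot: [-0.707, -0.001, -0.001, 0.708]
wrist_force: [0.6, -0.2, -1.4]
opening: 15.4
```

Call:
{"op": "step_arm", "data": {
  "commands": [
    {"dx": 0, "dy": 0, "dz": 1.5, "ax": 0, "ay": 0, "az": 0, "fingers": 5},
    {"dx": 0, "dy": 0, "dz": 1.5, "ax": 0, "ay": 0, "az": 0, "fingers": 5},
    {"dx": 0, "dy": 0, "dz": 1.5, "ax": 0, "ay": 0, "az": 0, "fingers": 5},
    {"dx": 0, "dy": 0, "dz": 1.5, "ax": 0, "ay": 0, "az": 0, "fingers": 5},
    {"dx": 0, "dy": 0, "dz": 1.5, "ax": 0, "ay": 0, "az": 0, "fingers": 5}
  ]
}}

```text
time: 38.18
eef_pos: [463.6, 45.9, 115.0]
tcp_rot: [-0.707, -0.001, -0.001, 0.708]
wrist_force: [0.2, 0.2, -1.4]
opening: 15.2
```

Call:
{"op": "step_arm", "data": {
  "commands": [
    {"dx": 0, "dy": 0, "dz": 1.5, "ax": 0, "ay": 0, "az": 0, "fingers": 5},
    {"dx": 0, "dy": 0, "dz": 1.5, "ax": 0, "ay": 0, "az": 0, "fingers": 5},
    {"dx": 0, "dy": 0, "dz": 1.5, "ax": 0, "ay": 0, "az": 0, "fingers": 5},
    {"dx": 0, "dy": 0, "dz": 1.5, "ax": 0, "ay": 0, "az": 0, "fingers": 5},
    {"dx": 0, "dy": 0, "dz": 1, "ax": 0, "ay": 0, "az": 0, "fingers": 5}
  ]
}}

```text
time: 38.6
eef_pos: [463.6, 53.8, 115.0]
tcp_rot: [-0.707, -0.002, -0.0, 0.708]
wrist_force: [-0.8, 1.2, -1.3]
opening: 15.2
```

Run:
```python
from h import *
s1,_=st(); w=wristcam(s1,snap('wrist','w24.png')); crop(w,270,140,90,95,7,'w24c.png')
c=snap('side'); crop(c,270,150,100,80,7,'s24c.png')
st()
```

```text
t38.60 p [463.6  53.8 115. ] yaw 0.1 tilt [0.2 0.1] F [-0.8  1.2 -1.3] op 15.2 j7 0.04
t38.70 p [463.6  53.8 115. ] yaw 0.1 tilt [0.2 0.1] F [-0.7  0.4 -0.7] op 15.5 j7 0.04
```

View pics/w24c.png

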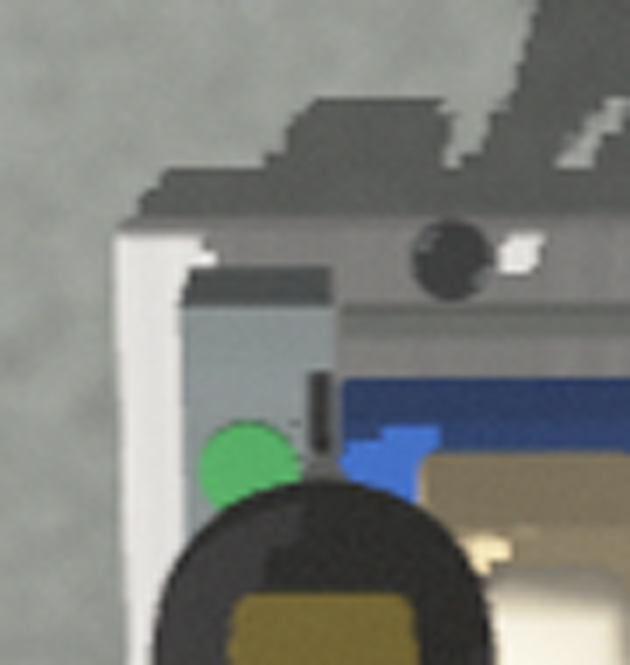

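View pics/s24c.png

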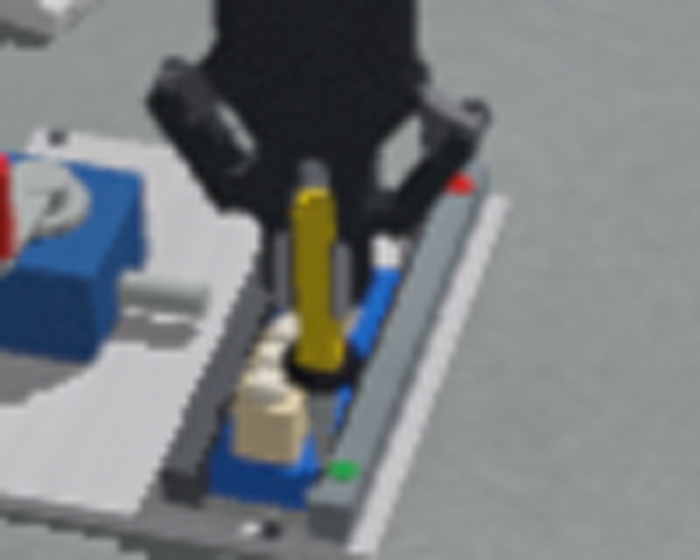

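Tip has reached the green dot (tip (322,475), dot (248,468)); a few mm more, then feel for the edge height as a check.

Call:
{"op": "step_arm", "data": {
  "commands": [
    {"dx": 0, "dy": 0, "dz": 1.5, "ax": 0, "ay": 0, "az": 0, "fingers": 5},
    {"dx": 0, "dy": 0, "dz": 1.5, "ax": 0, "ay": 0, "az": 0, "fingers": 5},
    {"dx": 0, "dy": 0, "dz": 0.8, "ax": 0, "ay": 0, "az": 0, "fingers": 5}
  ]
}}

```text
time: 38.95
eef_pos: [463.6, 57.5, 115.1]
tcp_rot: [-0.707, -0.001, -0.001, 0.707]
wrist_force: [-0.3, 0.1, -1.3]
opening: 15.0
```

Call:
{"op": "step_arm", "data": {
  "commands": [
    {"dx": 0, "dy": 0.5, "dz": 0, "ax": 0, "ay": 0, "az": 0, "fingers": 5}
  ]
}}

```text
time: 39.03
eef_pos: [463.7, 57.8, 114.6]
tcp_rot: [-0.707, -0.002, -0.001, 0.708]
wrist_force: [-0.0, -0.8, -0.7]
opening: 15.4
```

Call:
{"op": "step_arm", "data": {
  "commands": [
    {"dx": 0, "dy": 0.5, "dz": 0, "ax": 0, "ay": 0, "az": 0, "fingers": 5}
  ]
}}

```text
time: 39.12
eef_pos: [463.7, 57.8, 114.1]
tcp_rot: [-0.707, -0.002, -0.001, 0.708]
wrist_force: [0.4, -0.0, -1.1]
opening: 15.3
```

Call:
{"op": "step_arm", "data": {
  "commands": [
    {"dx": 0, "dy": 0.5, "dz": 0, "ax": 0, "ay": 0, "az": 0, "fingers": 5}
  ]
}}

```text
time: 39.2
eef_pos: [463.7, 57.8, 113.6]
tcp_rot: [-0.707, -0.002, -0.001, 0.708]
wrist_force: [0.3, -0.4, -1.5]
opening: 15.5
```

Call:
{"op": "step_arm", "data": {
  "commands": [
    {"dx": 0, "dy": 0.4, "dz": 0, "ax": 0, "ay": 0, "az": 0, "fingers": 5}
  ]
}}

```text
time: 39.28
eef_pos: [463.6, 57.8, 113.1]
tcp_rot: [-0.707, -0.002, -0.001, 0.707]
wrist_force: [0.1, -0.2, 0.0]
opening: 15.4
```

Call:
{"op": "step_arm", "data": {
  "commands": [
    {"dx": 0, "dy": 0.4, "dz": 0, "ax": 0, "ay": 0, "az": 0, "fingers": 5}
  ]
}}

```text
time: 39.37
eef_pos: [463.7, 57.8, 112.8]
tcp_rot: [-0.707, -0.002, -0.001, 0.708]
wrist_force: [-1.9, 0.8, 3.1]
opening: 15.5
```

Call:
{"op": "step_arm", "data": {
  "commands": [
    {"dx": 0, "dy": 0.4, "dz": 0, "ax": 0, "ay": 0, "az": 0, "fingers": 5}
  ]
}}

```text
time: 39.45
eef_pos: [463.8, 57.7, 112.8]
tcp_rot: [-0.707, -0.002, -0.001, 0.708]
wrist_force: [-0.8, -0.6, 3.9]
opening: 15.2
```

Contact at TCP 112.9, so the draw ran about 2 mm above the edge. Lift and return to the stand.

Call:
{"op": "step_arm", "data": {
  "commands": [
    {"dx": 0, "dy": -10, "dz": 0, "ax": 0, "ay": 0, "az": 0, "fingers": 5},
    {"dx": 0, "dy": -20, "dz": 0, "ax": 0, "ay": 0, "az": 0, "fingers": 5},
    {"dx": 0, "dy": -25, "dz": 0, "ax": 0, "ay": 0, "az": 0, "fingers": 5},
    {"dx": 0, "dy": -20, "dz": 15, "ax": 0, "ay": 0, "az": 0, "fingers": 5},
    {"dx": 0, "dy": -5, "dz": 30, "ax": 0, "ay": 0, "az": 0, "fingers": 5}
  ]
}}

```text
time: 39.87
eef_pos: [462.3, 94.6, 195.9]
tcp_rot: [0.709, -0.006, 0.005, -0.705]
wrist_force: [1.0, 0.8, -0.3]
opening: 15.2
```

Call:
{"op": "step_arm", "data": {
  "commands": [
    {"dx": 0, "dy": 0, "dz": 32, "ax": 0, "ay": 0, "az": 0, "fingers": 5},
    {"dx": 0, "dy": 0, "dz": 32, "ax": 0, "ay": 0, "az": 0, "fingers": 5},
    {"dx": 0, "dy": 0, "dz": 32, "ax": 0, "ay": 0, "az": 0, "fingers": 5},
    {"dx": 0, "dy": 0, "dz": 32, "ax": 0, "ay": 0, "az": 0, "fingers": 5},
    {"dx": 0, "dy": 0, "dz": 32, "ax": 0, "ay": 0, "az": 0, "fingers": 5}
  ]
}}

```text
time: 40.28
eef_pos: [468.9, 257.9, 203.6]
tcp_rot: [-0.707, 0.005, -0.013, 0.707]
wrist_force: [0.9, 0.6, -1.8]
opening: 15.1
```

Call:
{"op": "step_arm", "data": {
  "commands": [
    {"dx": 0, "dy": 0, "dz": 32, "ax": 0, "ay": 0, "az": 0, "fingers": 5},
    {"dx": 0, "dy": 0, "dz": 32, "ax": 0, "ay": 0, "az": 0, "fingers": 5},
    {"dx": 0, "dy": 0, "dz": 28, "ax": 0, "ay": 0, "az": 0, "fingers": 5},
    {"dx": 0, "dy": 0, "dz": 15, "ax": 0, "ay": 0, "az": 0, "fingers": 5},
    {"dx": 0, "dy": 0, "dz": 5, "ax": 0, "ay": 0, "az": 0, "fingers": 5}
  ]
}}

```text
time: 40.7
eef_pos: [468.6, 384.5, 205.9]
tcp_rot: [-0.705, 0.001, -0.009, 0.709]
wrist_force: [0.3, 0.5, -1.2]
opening: 15.4
```

Run:
```python
from h import *
snap('top'); snap('top')
plan((464.1,408.3,165),0,1)
```

```text
t40.80 p [468.8 382.4 205.8] yaw -0.9 tilt [0.7 0.3] F [-0.  -0.3 -1.1] op 15.6 j7 -0.56
n 1
dx -5.6 dy 40.9 dz 25.6  ax -0.3 ay -0.9 az 0.7
```

Call:
{"op": "step_arm", "data": {
  "commands": [
    {"dx": -5, "dy": 5, "dz": 21, "ax": -0.3, "ay": -0.9, "az": 0.6, "fingers": 5},
    {"dx": -1.5, "dy": 10, "dz": 5, "ax": 0, "ay": 0, "az": 0, "fingers": 5},
    {"dx": 0, "dy": 12, "dz": 0, "ax": 0, "ay": 0, "az": 0, "fingers": 5},
    {"dx": 0, "dy": 8, "dz": 0, "ax": 0, "ay": 0, "az": 0, "fingers": 5},
    {"dx": 0, "dy": 2, "dz": 0, "ax": 0, "ay": 0, "az": 0, "fingers": 5}
  ]
}}

```text
time: 41.22
eef_pos: [467.2, 398.6, 169.9]
tcp_rot: [0.709, -0.002, 0.006, -0.705]
wrist_force: [0.4, 0.2, -0.9]
opening: 14.9
```

Run:
```python
from h import *
snap('top'); 
c=snap('side'); crop(c,220,220,110,110,5,'s26c.png'); plan((464.1,408.3,150),0,1)
```

```text
t41.32 p [467.6 398.9 170.8] yaw -0.7 tilt [ 0.4 -0.2] F [-0.3 -0.4 -1.7] op 15.4 j7 -0.57
n 1
dx -3.8 dy 20.7 dz 9.4  ax 0.2 ay -0.7 az 0.4
```

View pics/s26c.png

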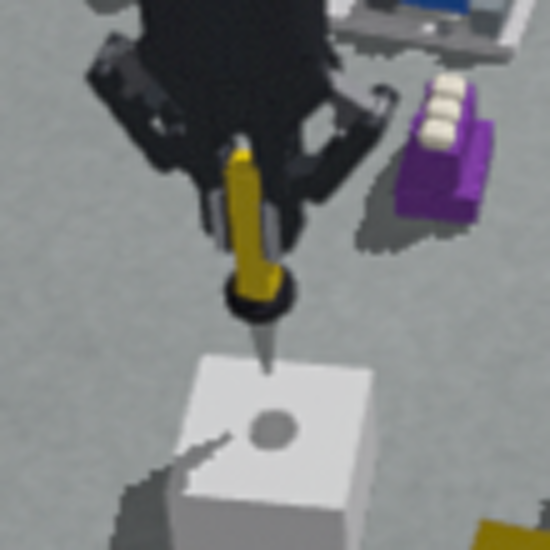

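Tip at (268,370) is above and short of the hole (273,430); approach slowly.

Call:
{"op": "step_arm", "data": {
  "commands": [
    {"dx": -0.8, "dy": 0, "dz": 2, "ax": 0.1, "ay": -0.2, "az": 0.1, "fingers": 5},
    {"dx": -0.8, "dy": 0, "dz": 2, "ax": 0.1, "ay": -0.2, "az": 0.1, "fingers": 5},
    {"dx": -0.8, "dy": 0, "dz": 2, "ax": 0, "ay": -0.2, "az": 0.1, "fingers": 5},
    {"dx": -0.7, "dy": 0, "dz": 2, "ax": 0, "ay": 0, "az": 0, "fingers": 5},
    {"dx": -0.4, "dy": 0, "dz": 1, "ax": 0, "ay": 0, "az": 0, "fingers": 5}
  ]
}}

```text
time: 41.73
eef_pos: [466.3, 406.9, 173.9]
tcp_rot: [-0.706, 0.0, -0.003, 0.708]
wrist_force: [-0.2, -0.4, -0.1]
opening: 15.0
```

Call:
{"op": "step_arm", "data": {
  "commands": [
    {"dx": 0, "dy": 2.5, "dz": 0, "ax": 0, "ay": 0, "az": 0, "fingers": 5},
    {"dx": 0, "dy": 2.5, "dz": 0, "ax": 0, "ay": 0, "az": 0, "fingers": 5},
    {"dx": 0, "dy": 2.5, "dz": 0, "ax": 0, "ay": 0, "az": 0, "fingers": 5},
    {"dx": 0, "dy": 2.5, "dz": 0, "ax": 0, "ay": 0, "az": 0, "fingers": 5},
    {"dx": 0, "dy": 2.5, "dz": 0, "ax": 0, "ay": 0, "az": 0, "fingers": 5}
  ]
}}

```text
time: 42.15
eef_pos: [466.4, 408.4, 161.3]
tcp_rot: [-0.706, -0.001, -0.003, 0.709]
wrist_force: [-0.3, 0.8, -0.9]
opening: 15.4
```

Run:
```python
from h import *
c=snap('side'); plan((464.1,408.3,95),0,1)
```

```text
t42.20 p [466.  408.1 160.5] yaw -0.2 tilt [0.3 0.2] F [-0.6 -0.7 -1.1] op 14.9 j7 -0.57
n 1
dx -2.3 dy 65.5 dz -0.0  ax -0.2 ay -0.2 az 0.3
```

Call:
{"op": "step_arm", "data": {
  "commands": [
    {"dx": -0.5, "dy": 2.5, "dz": 0, "ax": 0, "ay": 0, "az": 0, "fingers": 5},
    {"dx": -0.5, "dy": 3, "dz": 0, "ax": 0, "ay": 0, "az": 0, "fingers": 5},
    {"dx": -0.4, "dy": 3, "dz": 0, "ax": 0, "ay": 0, "az": 0, "fingers": 5},
    {"dx": -0.4, "dy": 3, "dz": 0, "ax": 0, "ay": 0, "az": 0, "fingers": 5},
    {"dx": -0.2, "dy": 3, "dz": 0, "ax": 0, "ay": 0, "az": 0, "fingers": 5}
  ]
}}

```text
time: 42.62
eef_pos: [464.1, 407.9, 144.6]
tcp_rot: [-0.706, -0.0, -0.003, 0.708]
wrist_force: [-0.9, 0.2, -0.4]
opening: 15.0
```

Call:
{"op": "step_arm", "data": {
  "commands": [
    {"dx": 0, "dy": 3, "dz": 0, "ax": 0, "ay": 0, "az": 0, "fingers": 5},
    {"dx": 0, "dy": 3, "dz": 0, "ax": 0, "ay": 0, "az": 0, "fingers": 5},
    {"dx": 0, "dy": 3, "dz": 0, "ax": 0, "ay": 0, "az": 0, "fingers": 5},
    {"dx": 0, "dy": 3, "dz": 0, "ax": 0, "ay": 0, "az": 0, "fingers": 5},
    {"dx": 0, "dy": 3, "dz": 0, "ax": 0, "ay": 0, "az": 0, "fingers": 5}
  ]
}}

```text
time: 43.03
eef_pos: [464.0, 407.9, 127.8]
tcp_rot: [-0.706, -0.0, -0.003, 0.708]
wrist_force: [-0.7, 0.5, -0.6]
opening: 15.2
```

Call:
{"op": "step_arm", "data": {
  "commands": [
    {"dx": 0, "dy": 3, "dz": 0, "ax": 0, "ay": 0, "az": 0, "fingers": 5},
    {"dx": 0, "dy": 3, "dz": 0, "ax": 0, "ay": 0, "az": 0, "fingers": 5},
    {"dx": 0, "dy": 3, "dz": 0, "ax": 0, "ay": 0, "az": 0, "fingers": 5}
  ]
}}

```text
time: 43.28
eef_pos: [464.1, 408.0, 117.7]
tcp_rot: [-0.706, -0.0, -0.003, 0.708]
wrist_force: [-0.8, -0.1, -1.8]
opening: 15.2
```

Run:
```python
from h import *
c=snap('side'); crop(c,220,220,110,110,5,'s27c.png'); plan((464.1,408.3,94),0,1)
```

```text
t43.33 p [463.7 407.7 117. ] yaw -0.2 tilt [0.2 0.1] F [ 0.2 -0.  -0.4] op 15.2 j7 -0.56
n 1
dx 0.3 dy 23.0 dz 0.6  ax -0.1 ay -0.2 az 0.2
```

View pics/s27c.png

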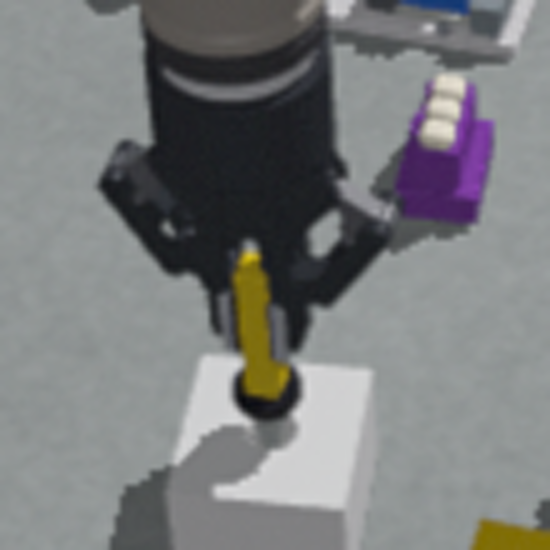

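The point is in the hole, collar about 20 mm above the block. Lower to contact, release, rise.

Call:
{"op": "step_arm", "data": {
  "commands": [
    {"dx": 0, "dy": 3, "dz": 0, "ax": 0, "ay": 0, "az": 0, "fingers": 5},
    {"dx": 0, "dy": 3, "dz": 0, "ax": 0, "ay": 0, "az": 0, "fingers": 5},
    {"dx": 0, "dy": 3, "dz": 0, "ax": 0, "ay": 0, "az": 0, "fingers": 5},
    {"dx": 0, "dy": 3, "dz": 0, "ax": 0, "ay": 0, "az": 0, "fingers": 5},
    {"dx": 0, "dy": 3, "dz": 0, "ax": 0, "ay": 0, "az": 0, "fingers": 5}
  ]
}}

```text
time: 43.75
eef_pos: [464.2, 408.0, 101.1]
tcp_rot: [-0.706, -0.0, -0.003, 0.708]
wrist_force: [-0.0, -0.1, -1.5]
opening: 15.5
```

Call:
{"op": "step_arm", "data": {
  "commands": [
    {"dx": 0, "dy": 1.5, "dz": 0, "ax": 0, "ay": 0, "az": 0, "fingers": 5},
    {"dx": 0, "dy": 1.5, "dz": 0, "ax": 0, "ay": 0, "az": 0, "fingers": 5},
    {"dx": 0, "dy": 1, "dz": 0, "ax": 0, "ay": 0, "az": 0, "fingers": 5},
    {"dx": 0, "dy": 1, "dz": 0, "ax": 0, "ay": 0, "az": 0, "fingers": 5},
    {"dx": 0, "dy": 0.8, "dz": 0, "ax": 0, "ay": 0, "az": 0, "fingers": 5}
  ]
}}

```text
time: 44.17
eef_pos: [463.9, 407.8, 93.9]
tcp_rot: [-0.706, -0.0, -0.003, 0.708]
wrist_force: [-0.3, 0.4, -1.4]
opening: 15.1
```

Call:
{"op": "step_arm", "data": {
  "commands": [
    {"dx": 0, "dy": 0.8, "dz": 0, "ax": 0, "ay": 0, "az": 0, "fingers": 5},
    {"dx": 0, "dy": 0.8, "dz": 0, "ax": 0, "ay": 0, "az": 0, "fingers": 5}
  ]
}}

```text
time: 44.33
eef_pos: [464.0, 407.9, 93.2]
tcp_rot: [-0.706, -0.0, -0.003, 0.708]
wrist_force: [-2.3, -1.5, 8.0]
opening: 15.2
```

Run:
```python
from h import *
st()
```

```text
t44.33 p [464.  407.9  93.2] yaw -0.2 tilt [0.2 0.1] F [-2.3 -1.5  8. ] op 15.2 j7 -0.55
```

Collar is on the block (8 N). Release and rise clear.

Call:
{"op": "step_arm", "data": {
  "commands": [
    {"dx": 0, "dy": 0, "dz": 0, "ax": 0, "ay": 0, "az": 0, "fingers": 45},
    {"dx": 0, "dy": 0, "dz": 0, "ax": 0, "ay": 0, "az": 0, "fingers": 45},
    {"dx": 0, "dy": 0, "dz": 0, "ax": 0, "ay": 0, "az": 0, "fingers": 45},
    {"dx": 0, "dy": -6, "dz": 0, "ax": 0, "ay": 0, "az": 0, "fingers": 45},
    {"dx": 0, "dy": -10, "dz": 0, "ax": 0, "ay": 0, "az": 0, "fingers": 45}
  ]
}}

```text
time: 44.75
eef_pos: [463.2, 407.3, 108.3]
tcp_rot: [-0.707, 0.0, -0.002, 0.707]
wrist_force: [0.9, -0.6, -0.1]
opening: 44.6
```

Call:
{"op": "step_arm", "data": {
  "commands": [
    {"dx": 0, "dy": -15, "dz": 0, "ax": 0, "ay": 0, "az": 0, "fingers": 45},
    {"dx": 0, "dy": -20, "dz": 0, "ax": 0, "ay": 0, "az": 0, "fingers": 45},
    {"dx": 0, "dy": -25, "dz": 0, "ax": 0, "ay": 0, "az": 0, "fingers": 45},
    {"dx": 0, "dy": -25, "dz": 0, "ax": 0, "ay": 0, "az": 0, "fingers": 45},
    {"dx": 0, "dy": -10, "dz": 0, "ax": 0, "ay": 0, "az": 0, "fingers": 45}
  ]
}}

```text
time: 45.17
eef_pos: [462.5, 406.6, 209.5]
tcp_rot: [0.707, -0.001, 0.002, -0.707]
wrist_force: [-0.3, 0.3, 1.4]
opening: 45.1
```

Run:
```python
from h import *
st(); snap('top','t30.png'); c=snap('side','s30.png'); crop(c,180,150,190,190,3,'s30c.png'); st()
```

```text
t45.17 p [462.5 406.6 209.5] yaw -0.3 tilt [ 0.1 -0. ] F [-0.3  0.3  1.4] op 45.1 j7 -0.59
t45.27 p [462.5 406.5 208.2] yaw -0.3 tilt [ 0.1 -0.1] F [ 0.2 -0.5 -0.1] op 45.4 j7 -0.58
```

View pics/s30c.png

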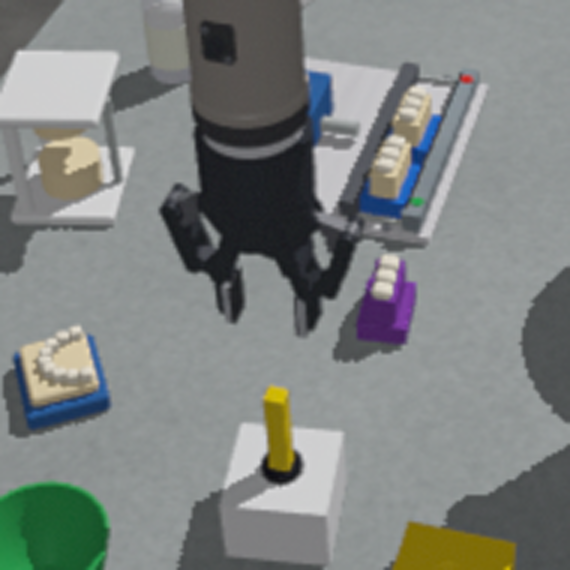

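The burnisher stands upright with its collar on the block (282,465), both models stand clamped (390,170), (412,112), and the hand is clear.

```bash
python3 -c "
from plant import finish_job
print(finish_job())"
```

```text
the job is handed in; nothing more can be done
None
```

The job is done and handed in at about 45 s robot time. I found only two blue-based models on the bench.

- **Models:** both stand upright in the trough, in the middle bay and the +y (green-dot end) bay, with their long sides along the fence. The middle-bay one sits about 1.5 mm from its rib.
- **Crank:** I wound it three turns clockwise. It went about 1.3° past three turns before I eased it back. My last reading put the handle within about 0.4° of its start. The jaw had moved in 15 mm, as expected, and both models are clamped.
- **Seam:** I drew the burnisher along it from the red dot to the green dot at about 2 cm/s.
    - **Height:** a contact check at the green end showed the tip had run about 2 mm above the edge, higher than the 0.6 mm I had worked out. I had too few turns left to redraw it.
    - **Sideways:** the tip strayed up to about 2 mm onto the fence near y = -104 mm. I corrected that, and the rest of the line ran about 1 mm inside the edge.
- **Burnisher:** it stands upright in the white stand with the collar on the block. I felt 8 N of contact before letting go, and the last side picture shows it upright with the hand clear.
- **Other things:** the bystanders and the yellow and purple look-alikes looked undisturbed in the pictures I viewed, but I did not measure them again at the end. I also did not re-measure the crank or models after the seam pass; the last picture shows both models still in place.

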